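# Pack the ink bottles into the round caddy and snap its lid shut

## Robot

A 6-joint arm with a two-finger parallel gripper is mounted at the origin on a cart in front of the work surface, level with it; the furniture and walls round the work are solid. World frame = base frame: x ahead of the robot, y to its left, z up, the work surface at z = 0. Lengths are in m, angles in rad, forces in N, time in s.
With the tool pointing down it reaches from about 0.35 to 0.975 m from the base axis. Payload 4.9 kg.
Tool frame: the origin (TCP) lies at the very end of the fingers, on their centre line; the grasp point (between the pads) lies 19 mm behind it; y points along the fingers, z is the direction in which the jaws open and shut, and the axes are right-handed (so a half turn about y gives the same grasp; the last joint's range is limited). The gripper opens to 85 mm and grips with 20 to 120 N. Pads are 22 mm wide; open, the fingers measure 114 mm over their backs; the gripper's body (76 mm by 85 mm) begins 54 mm behind the grasp point. The pads swing forward as they close: fully open they stand 13 mm farther back than shut.
Start: joints at [-1.31, 0.053, 1.613, -0, 1.476, -0.119], TCP at [0.232, -0.58, 0.205] pointing down, gripper open.
Joint ranges: [-3.01, 3.01], [-1.01, 2.22], [0.06, 2.58], [-1.02, 4.17], [0.09, 2.62], [-3.14, 3.14]. Speed limits (rad/s): [2.57, 2.57, 3.14, 3.14, 3.14, 3.14].

## Interface

Orientations are given as a rotation vector (axis times angle).
In Python, from station import ctrl gives the robot as it stands.
- The arm moves only by the tool arm_command, never from a script. Its argument "steps" is a list of rows, each a list of 3 entries, a list of its own where there are three numbers: the shift along the tool's x, y, z in m, then the turn, a rotation vector about the tool's x, y, z in degrees, then the opening, from 0 (shut) to 1 (fully open). In form: [[[dx, dy, dz], [ax, ay, az], gripper], ...]. A call has 1 to 5 rows; each row is the pose to reach, as a shift and turn from the pose measured when the call began, along the tool's axes at that moment; what a row does not reach only later rows make up. A row lasts 1/10 s, in which the tool goes at most 50 mm and 8.59 degrees, less where a joint would pass 70% of its speed; a pose out of reach is approached as far as the arm can. A call with a gripper value outside its range is refused whole. The fingers move at their own pace and stop on an object; "force" is the grip in N (left out, the last holds). Time passes only in rows, so rows that repeat a pose let the fingers close. It gives the time, the measured TCP pose, the force and the opening at its end, in the units of the state.
- ctrl.get_obs(): the state, without advancing time (a new reading comes with each control period).
- ctrl.get_image(name): name is "side" or "top"; returns a dict with "img" (420x560x3 uint8, red, green, blue), "camera_matrix" (3x3 intrinsics, pixels), "world_from_camera" (4x4, takes a point from camera to world coordinates). Camera axes: x right, y up, looking along -z (the intrinsics and any distortion apply to the point x, -y, -z); pixel columns grow to the right and rows downward; lengths in m; the calibration is good to about 2 mm. A picture is of the moment at which its call begins. There is no depth.
- ctrl.finish_job(): hands the job in, once; it reports no verdict.
Trained networks look in a picture, given as the dict that the camera call returned (one of the last four; its "shot" number tells which), for a name from the list of things; names that differ only in an ending like _2 or _b are one class to them, and where a whole thing is asked for, a point or a joint stands for the part that bears it (a point fixed in the world has none). Each returns a list of dicts, best first, with "confidence" (0 to 1); they miss things now and then, are a little off and sometimes report something else, mostly with a low value. They report only what shows in the picture. A call takes as long as a camera call. They do not tell look-alikes from the thing itself.
- ctrl.boxes_of(picture, name): "position" ([row, column] in pixels, amid what is visible of it).
The state is a dict: "t": time; "q": joint angles; "dq": joint speeds; "effort": joint torques, N m; "tool_pos": TCP position; "tool_rot": TCP orientation; "contact_force": force on the tool from outside, world axes, zero at the start; "wrist_torque": the same for the moment, N m; "opening": finger opening in m.
Only numpy, scipy, OpenCV 4.12 (cv2) and the standard library are available. Lean on these libraries where they do the work, as an engineer would, in place of code of your own. Each camera call takes 0.05 s, during which the arm holds its last target.

## Task

Put the ink away: push the blue lid of the round caddy wide open and stand every dropper bottle that is on the table upright in it, packed like a honeycomb with one bottle in the middle and the others around it. Then swing the lid over and press its front tab down until the catch snaps and holds it fully shut. Leave the green-capped glaze jar and the wooden stamp where they are.

Things in the scene. Friction and masses are not known exactly. Their poses are not given: they have to be found in the camera images.
- caddy: Round white open caddy, fixed to the table; origin at the centre of its underside on the table, its own -x side (front, with the catch) faces roughly towards the robot, z up. Inner diameter 110 mm, outer 116 mm, floor 5 mm thick (inner floor at z = 0.005), rim at z = 0.046. Seven bottles fit only as one in the middle and six round it.
- lid (a joint): Hinge of the caddy's blue dome lid, rad: 0 = fully shut, grows as it opens, stop at 2.1. Stiff: the lid stays at whatever angle it is left (1 to 2 N at the tab moves it); it starts half open over the caddy. Let down, it stops on the catch at about 0.08; 5 to 12 N down on the tab then snaps it to 0, where the catch holds it. Open to 1.9 or more it leaves room for a gripper above the caddy's back.
- lid_tab (a point): Upper face of the thumb tab at the front lower edge of the blue lid. Tab: 4 mm thick, 34 mm wide (along caddy y), from the dome's outer wall (121 mm from the hinge line) out to 147 mm; this point is at 135 mm. At lid = 0 it lies at x = -0.073, z = 0.051 in the caddy's frame. Its z axis is normal to the tab's upper face, its -x axis points out along the tab.
- lid_hinge (a point): Middle of the lid's hinge line, which runs along the caddy's y axis at x = +0.062, z = 0.046 in the caddy's frame (its back). The shut dome is 118 mm in diameter and reaches z = 0.099 (inside 0.096).
- ink_1_mid (a point): Dropper bottle of red ink (may be absent): round body 34 mm diameter up to 36 mm high with a paper band and a chamfered foot, sloping shoulder to a slim black dropper cap 12 mm in diameter from 52 to 84 mm above its foot (grip it there). Point: bottle's centre, 42 mm above its foot; z along the bottle, foot to cap. About 70 g.
- ink_2_mid (a point): Dropper bottle of dark blue ink (may be absent): round body 34 mm diameter up to 36 mm high with a paper band and a chamfered foot, sloping shoulder to a slim black dropper cap 12 mm in diameter from 52 to 84 mm above its foot (grip it there). Point: bottle's centre, 42 mm above its foot; z along the bottle, foot to cap. About 70 g.
- ink_3_mid (a point): Dropper bottle of green ink (may be absent): round body 34 mm diameter up to 36 mm high with a paper band and a chamfered foot, sloping shoulder to a slim black dropper cap 12 mm in diameter from 52 to 84 mm above its foot (grip it there). Point: bottle's centre, 42 mm above its foot; z along the bottle, foot to cap. About 70 g.
- ink_4_mid (a point): Dropper bottle of ochre ink (may be absent): round body 34 mm diameter up to 36 mm high with a paper band and a chamfered foot, sloping shoulder to a slim black dropper cap 12 mm in diameter from 52 to 84 mm above its foot (grip it there). Point: bottle's centre, 42 mm above its foot; z along the bottle, foot to cap. About 70 g.
- ink_5_mid (a point): Dropper bottle of purple ink (may be absent): round body 34 mm diameter up to 36 mm high with a paper band and a chamfered foot, sloping shoulder to a slim black dropper cap 12 mm in diameter from 52 to 84 mm above its foot (grip it there). Point: bottle's centre, 42 mm above its foot; z along the bottle, foot to cap. About 70 g.
- ink_6_mid (a point): Dropper bottle of black ink (may be absent): round body 34 mm diameter up to 36 mm high with a paper band and a chamfered foot, sloping shoulder to a slim black dropper cap 12 mm in diameter from 52 to 84 mm above its foot (grip it there). Point: bottle's centre, 42 mm above its foot; z along the bottle, foot to cap. About 70 g.
- ink_7_mid (a point): Dropper bottle of teal ink (may be absent): round body 34 mm diameter up to 36 mm high with a paper band and a chamfered foot, sloping shoulder to a slim black dropper cap 12 mm in diameter from 52 to 84 mm above its foot (grip it there). Point: bottle's centre, 42 mm above its foot; z along the bottle, foot to cap. About 70 g.
- moss_jar: White glaze jar with green lid, 56 mm wide, 68 mm high; origin under its centre. Leave alone.
- stamp_block: Small wooden stamp block with a knob, 37 by 42 mm, 46 mm high; origin under its centre. Leave alone.
There are look-alikes about, which are no part of the job. What is shaped like the part that bears ink_7_mid but yellow is not meant.

How it is judged:
On the way, in this order (a step that is already met when the one before it is completed fails the run):
1. every ink bottle stands upright in the caddy, one of them in the middle (horizontal distance between each of ink_1_mid, ink_2_mid, ink_3_mid, ink_4_mid, ink_5_mid, ink_6_mid, ink_7_mid and caddy below 0.043 m and angle between each of ink_1_mid, ink_2_mid, ink_3_mid, ink_4_mid, ink_5_mid, ink_6_mid, ink_7_mid's own z axis and vertical below 0.15 rad and height (world z) of each of ink_1_mid, ink_2_mid, ink_3_mid, ink_4_mid, ink_5_mid, ink_6_mid, ink_7_mid below 0.053 m and horizontal distance between any of ink_1_mid, ink_2_mid, ink_3_mid, ink_4_mid, ink_5_mid, ink_6_mid, ink_7_mid and caddy below 0.012 m and value of joint lid above 0.3 rad), for 0.2 s.
2. the lid is snapped shut (value of joint lid below 0.035 rad), for 0.2 s.
At the end, for the whole second after the job is handed in: Every bottle that is present stands on the caddy's floor, upright within 0.15 rad, inside the round wall (axis within 43 mm of the caddy's), one of them within 12 mm of the middle, and the lid is shut behind its catch (hinge under 0.035 rad) (horizontal distance between each of ink_1_mid, ink_2_mid, ink_3_mid, ink_4_mid, ink_5_mid, ink_6_mid, ink_7_mid and caddy below 0.043 m and angle between each of ink_1_mid, ink_2_mid, ink_3_mid, ink_4_mid, ink_5_mid, ink_6_mid, ink_7_mid's own z axis and vertical below 0.15 rad and height (world z) of each of ink_1_mid, ink_2_mid, ink_3_mid, ink_4_mid, ink_5_mid, ink_6_mid, ink_7_mid below 0.053 m and horizontal distance between any of ink_1_mid, ink_2_mid, ink_3_mid, ink_4_mid, ink_5_mid, ink_6_mid, ink_7_mid and caddy below 0.012 m and value of joint lid below 0.035 rad); the robot touches nothing.
It fails at once if the green-capped glaze jar is knocked out of place (over 30 mm) (distance of moss_jar from where it was at the start of the episode above 0.03 m).
It fails at once if the wooden stamp is knocked out of place (over 30 mm) (distance of stamp_block from where it was at the start of the episode above 0.03 m).
Of ink_1, ink_2, ink_3, ink_4, ink_5, ink_6, ink_7 only 5 to 7 are there at a start; the rules pass over those that are not, and their reading is None.
At some moment in a run one of ink_1, ink_2, ink_3, ink_4, ink_5, ink_6, ink_7 may be knocked a few centimetres aside while the robot is not near it.
It also fails if it takes over 210 s, if anything falls off the work surface, if the arm or the gripper's body presses on something with over 40 N, if the wrist force passes 120 N, or if a joint passes its speed limit or range.

## Working session

There is one attempt and no reset: what is moved stays moved. The work goes in short steps, Python scripts to look and compute and a tool call to move; the robot and the scene stay as the last step left them, time stands still between calls to the robot, and variables do not carry over. Pictures are saved under pics/ and viewed, and the job is handed in when it is done.

Besides the shell and the picture viewer there is one more tool, called after "Emit:" by a JSON object that holds its "name" and its "arguments". arm_command: Moves the arm, as the interface text tells. Its arguments: {"type":"object","properties":{"steps":{"type":"array"},"force":{"type":"number"}},"required":["steps"]}

```bash
ls; mkdir -p pics; python3 - <<'E'
from station import ctrl
import cv2, json
o=ctrl.get_obs(); print(o)
for n in ("side","top"):
    d=ctrl.get_image(n); cv2.imwrite(f"pics/{n}0.png",d["img"][:,:,::-1]); print(n,d["camera_matrix"],d["world_from_camera"],[k for k in d])
E
```

```text
pics
{'t': 0.0, 'q': array([-1.31001692e+00,  5.33607898e-02,  1.61431166e+00, -1.24003497e-05,
        1.47601658e+00, -1.18999532e-01]), 'dq': array([ 0.000706  ,  0.00184969, -0.00197104, -0.00063114,  0.0007805 ,
       -0.0008077 ]), 'effort': array([ 5.02538533e-04, -3.93672574e+01, -3.70183182e+01, -7.58809676e-06,
        7.04180144e-03, -1.71586845e-05]), 'tool_pos': array([ 0.23151487, -0.57979609,  0.2038501 ]), 'tool_rot': array([-0.38720538,  2.01582029, -2.01153419]), 'contact_force': array([0.28811281, 0.01091976, 0.42954507]), 'wrist_torque': array([-0.01729199,  0.00815166, -0.01025451]), 'opening': 0.08551135763935257}
side [[506.24086681   0.         272.32430088]
 [  0.         506.24086681 208.6316664 ]
 [  0.           0.           1.        ]] [[-0.09567516 -0.7039226   0.7038034   1.45845222]
 [ 0.99523015 -0.08118305  0.05409497  0.13369131]
 [ 0.01905824  0.70562191  0.7083322   1.02835775]
 [ 0.          0.          0.          1.        ]] ['img', 'camera_matrix', 'world_from_camera', 'shot']
top [[390.01004092   0.         278.05865534]
 [  0.         390.01004092 208.77274384]
 [  0.           0.           1.        ]] [[-0.02826854  0.99572047 -0.08798657  0.40007463]
 [-0.99926664 -0.03042373 -0.02325049  0.03205916]
 [-0.02582787  0.08726479  0.99585028  1.23871452]
 [ 0.          0.          0.          1.        ]] ['img', 'camera_matrix', 'world_from_camera', 'shot']
```

View pics/side0.png

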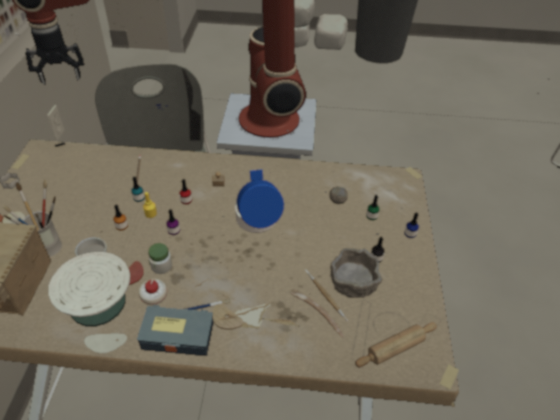

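View pics/top0.png

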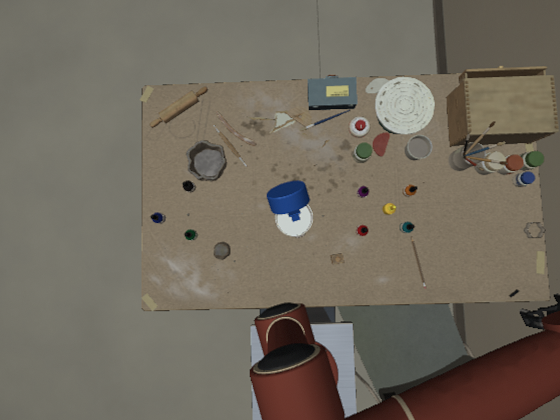

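```bash
cat > h.py <<'E'
import numpy as np, cv2
from station import ctrl
from scipy.spatial.transform import Rotation as R
F=np.diag([1,-1,-1.])
def proj(d,P):
    K=d["camera_matrix"];T=d["world_from_camera"]
    p=(np.atleast_2d(P)-T[:3,3])@T[:3,:3]@F
    uv=p@K.T; return uv[:,:2]/uv[:,2:]
def ray(d,uv):
    K=d["camera_matrix"];T=d["world_from_camera"]
    v=np.linalg.solve(K,[uv[0],uv[1],1.]); v=T[:3,:3]@(F@v); return T[:3,3],v/np.linalg.norm(v)
def onz(d,uv,z):
    o,v=ray(d,uv); return o+v*(z-o[2])/v[2]
def tri(d1,u1,d2,u2):
    o1,v1=ray(d1,u1);o2,v2=ray(d2,u2)
    A=np.c_[v1,-v2]; s=np.linalg.lstsq(A,o2-o1,rcond=None)[0]
    a=o1+v1*s[0];b=o2+v2*s[1]; return (a+b)/2,np.linalg.norm(a-b)
def save(d,name,crop=None,scale=1):
    im=d["img"][:,:,::-1]
    if crop: r0,r1,c0,c1=crop; im=im[r0:r1,c0:c1]
    im=cv2.resize(im,None,fx=scale,fy=scale,interpolation=cv2.INTER_CUBIC); cv2.imwrite("pics/"+name,im)
E
python3 - <<'E'
from h import *
s=ctrl.get_image("side");t=ctrl.get_image("top")
for n in ["ink_1_mid","caddy","lid_tab","lid_hinge","moss_jar","stamp_block"]:
    for d,m in((s,"side"),(t,"top")):
        print(n,m,[(np.round(b["position"],1).tolist(),round(b["confidence"],2)) for b in ctrl.boxes_of(d,n)])
save(s,"s1.png",(150,290,90,290),4); save(t,"t1.png",(160,260,260,430),4)
save(s,"s2.png",(160,290,320,440),4); save(t,"t2.png",(160,260,140,250),5)
E
```

```text
ink_1_mid side [([194.2, 184.6], 0.51)]
ink_1_mid top [([231.5, 360.8], 0.56)]
caddy side []
caddy top [([204.9, 291.1], 0.77)]
lid_tab side [([203.2, 260.4], 0.66)]
lid_tab top [([196.7, 289.5], 0.7)]
lid_hinge side [([201.3, 257.2], 0.77)]
lid_hinge top [([198.4, 290.1], 0.63)]
moss_jar side [([260.1, 158.3], 0.85)]
moss_jar top []
stamp_block side [([183.2, 217.1], 0.54), ([198.5, 257.2], 0.37)]
stamp_block top []
```

```bash
ls pics; python3 -c "
import cv2
a=cv2.imread('pics/s1.png');print(a.shape)"
```

```text
s1.png
s2.png
side0.png
t1.png
t2.png
top0.png
(560, 800, 3)
```

View pics/s1.png

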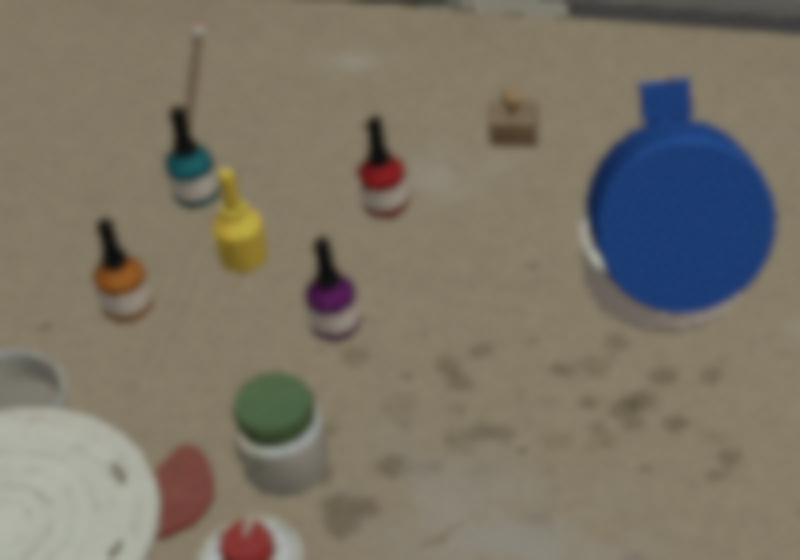

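View pics/t1.png

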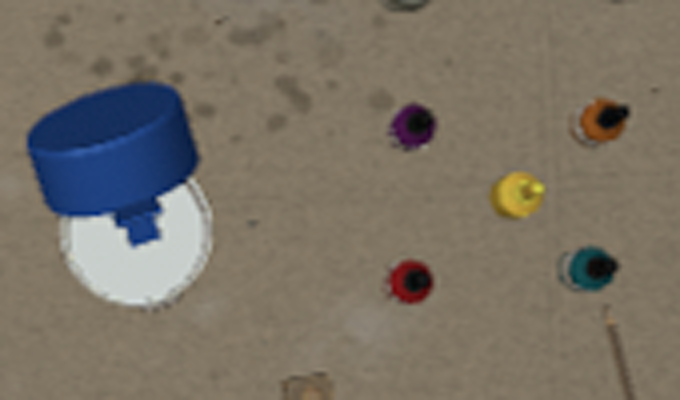

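View pics/s2.png

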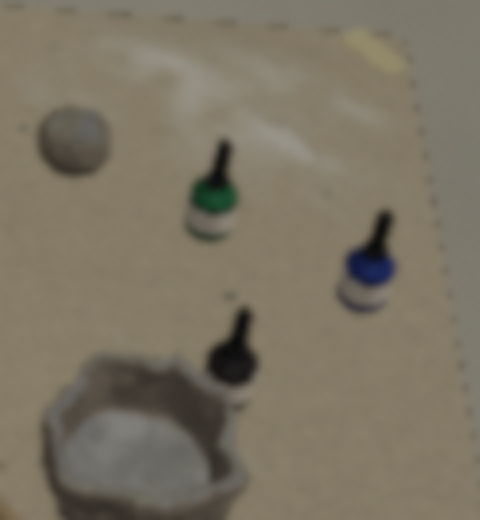

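View pics/t2.png

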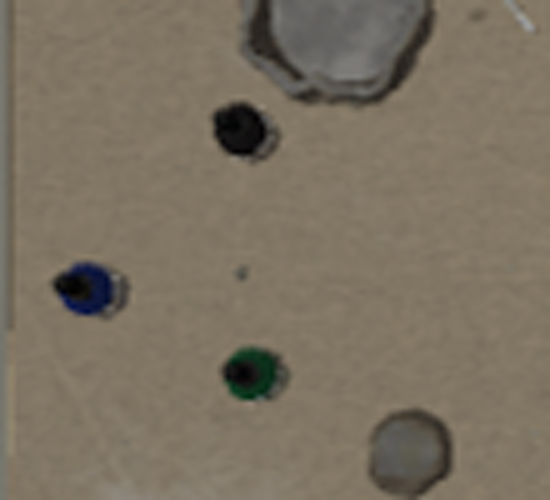

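```bash
cat >> h.py <<'E'
def full(c,orig,s): return np.array(orig)+np.array(c,float)/s-0.5+0.5/s
E
python3 - <<'E'
from h import *
o=ctrl.get_obs(); print(np.round(R.from_rotvec(o["tool_rot"]).as_matrix(),3))
s=ctrl.get_image("side");t=ctrl.get_image("top")
S=lambda c:full(c,(90,150),4); T=lambda c:full(c,(260,160),4)
S2=lambda c:full(c,(320,160),4); T2=lambda c:full(c,(140,160),5)
print("tab end",tri(s,S((665,82)),t,T((145,242))))
print("tab left/right",tri(s,S((641,86)),t,T((159,236))),tri(s,S((689,80)),t,T((131,247))))
caps={"teal":(S((180,112)),T((610,267))),"red":(S((375,122)),T((421,281))),"ochre":(S((105,224)),T((621,112))),"purple":(S((321,243)),T((424,120))),"green":(S2((225,143)),T2((233,373))),"blue":(S2((387,214)),T2((65,285))),"black":(S2((246,312)),T2((222,122)))}
for n,(a,b) in caps.items():
    p,e=tri(s,a,t,b); print(n,np.round(p,4),round(e,4),np.round(onz(t,b,.08),4)[:2],np.round(onz(s,a,.084),4)[:2])
print("caddy front rim",onz(t,T((137,306)),.046), "left",onz(t,T((62,235)),.046),"right",onz(t,T((213,222)),.046))
E
```

```text
[[-0.929  0.     0.371]
 [-0.371 -0.    -0.929]
 [ 0.    -1.     0.   ]]
tab end (array([0.46208112, 0.01011978, 0.16264232]), np.float64(0.002449938244764659))
tab left/right (array([ 0.46629507, -0.00239765,  0.16142477]), np.float64(0.0029705375144615832)) (array([0.45865703, 0.02267264, 0.16281233]), np.float64(0.008054259942072007))
teal [ 0.4383 -0.3336  0.0799] 0.0013 [ 0.4384 -0.3343] [ 0.4428 -0.3309]
red [ 0.4322 -0.1958  0.0793] 0.0006 [ 0.4321 -0.1954] [ 0.4372 -0.1945]
ochre [ 0.5531 -0.3492  0.0807] 0.0008 [ 0.5531 -0.349 ] [ 0.5561 -0.348 ]
purple [ 0.5521 -0.2045  0.0786] 0.0019 [ 0.5517 -0.2033] [ 0.5572 -0.2036]
green [0.4346 0.3361 0.0813] 0.002 [0.4347 0.3354] [0.4372 0.3366]
blue [0.4904 0.4386 0.0804] 0.0043 [0.4904 0.4365] [0.4933 0.4397]
black [0.5864 0.3423 0.0787] 0.0021 [0.5862 0.3409] [0.5909 0.3422]
caddy front rim [0.42029944 0.01405606 0.046     ] left [0.47619864 0.06973148 0.046     ] right [ 0.48269945 -0.04604764  0.046     ]
```

```bash
cat > fit.py <<'E'
from h import *
from scipy.optimize import minimize
def bluemask(d):
    im=d["img"].astype(int); r,g,b=im[...,0],im[...,1],im[...,2]
    return ((b>r*1.6+10)&(b>g*1.3+8)).astype(np.uint8)
a=np.linspace(0,2*np.pi,60,endpoint=False)
def lidpts(z0=.046,z1=.099,rt=.059):
    ring=lambda r,z:np.c_[r*np.cos(a),r*np.sin(a),np.full(60,z)]
    dome=np.r_[ring(.059,z0),ring(rt,z1)]
    tab=np.array([[x,y,z] for x in(-.057,-.085) for y in(-.017,.017) for z in(.047,.051)])
    return dome,tab
def toworld(P,cx,cy,psi,phi):
    h=np.array([.062,0,.046]); Q=R.from_euler('y',phi).apply(P-h)+h
    Q=R.from_euler('z',psi).apply(Q); return Q+[cx,cy,0]
UP=4
def render(d,parts,box):
    r0,r1,c0,c1=box; m=np.zeros(((r1-r0)*UP,(c1-c0)*UP),np.uint8)
    for P in parts:
        uv=(proj(d,P)-[c0,r0]+.5)*UP-.5
        cv2.fillConvexPoly(m,cv2.convexHull(np.round(uv*16).astype(np.int32)),1,shift=4)
    return m
def fitlid(s,t,p0,rt=.059):
    dome,tab=lidpts(rt=rt); L=[]
    for d in(s,t):
        m=bluemask(d)
        uv=proj(d,toworld(np.r_[dome,tab],*p0)); c0,r0=np.floor(uv.min(0)-15).astype(int);c1,r1=np.ceil(uv.max(0)+15).astype(int)
        box=(max(r0,0),r1,max(c0,0),c1)
        M=cv2.resize(m[box[0]:box[1],box[2]:box[3]].astype(np.float32),None,fx=UP,fy=UP)
        L.append((d,box,(M>.5).astype(np.uint8)))
    def cost(p):
        c=0
        for d,box,M in L:
            m=render(d,[toworld(dome,*p),toworld(tab,*p)],box)
            c+=1-(m&M).sum()/(m|M).sum()
        return c
    best=None
    for dphi in(-.2,0,.2):
        q=np.array(p0)+[0,0,0,dphi]
        sim=np.array([q]+[q+e for e in np.diag([.01,.01,.1,.1])])
        r=minimize(cost,q,method="Nelder-Mead",options=dict(initial_simplex=sim,xatol=1e-4,fatol=1e-4,maxiter=400))
        if best is None or r.fun<best.fun: best=r
    return best.x,best.fun
E
python3 - <<'E'
from fit import *
s=ctrl.get_image("side");t=ctrl.get_image("top")
for rt in(.059,.055,.050):
    p,f=fitlid(s,t,(.482,.015,.29,.95),rt); print(rt,np.round(p,4),f)
E
```

```text
0.059 [0.4749 0.0125 0.2861 1.1477] 0.22126821988268763
0.055 [0.477  0.0134 0.2798 1.1412] 0.15608126542526946
0.05 [0.4867 0.0166 0.2991 1.043 ] 0.18875549167102113
```

```bash
cat >> fit.py <<'E'
def whitepts(t,box=(190,245,262,325)):
    im=t["img"].astype(int); r0,r1,c0,c1=box; r,g,b=[im[...,i] for i in range(3)]
    m=((b>r-12)&(r>95)&(b<r+30)).astype(np.uint8)[r0:r1,c0:c1]
    n,l,st,_=cv2.connectedComponentsWithStats(m); k=1+np.argmax(st[1:,4]); m=(l==k).astype(np.uint8)
    return m
E
python3 - <<'E'
from fit import *
t=ctrl.get_image("top")
box=(190,245,262,325); m=whitepts(t,box)
im=t["img"]; print(im[219,262:330].tolist()[::3])
print(m.sum())
M=cv2.resize(m*255,None,fx=8,fy=8,interpolation=cv2.INTER_NEAREST)
I=cv2.resize(im[box[0]:box[1],box[2]:box[3],::-1],None,fx=8,fy=8,interpolation=cv2.INTER_CUBIC)
def circ(cx,cy,r,z):
    a=np.linspace(0,2*np.pi,80); return np.c_[cx+r*np.cos(a),cy+r*np.sin(a),np.full(80,z)]
for (c,col) in(((.4750,.0125),(0,0,255)),((.482,.015),(0,255,0))):
    uv=((proj(t,circ(*c,.058,.046))-[box[2],box[0]]+.5)*8).astype(np.int32); cv2.polylines(I,[uv],True,col,1)
cv2.imwrite("pics/w1.png",I);cv2.imwrite("pics/w1m.png",M)
E
```

```text
[[133, 122, 103], [128, 117, 99], [130, 118, 101], [131, 120, 101], [129, 117, 99], [178, 180, 174], [200, 206, 203], [200, 207, 203], [199, 206, 202], [201, 208, 204], [45, 72, 120], [25, 60, 123], [36, 68, 129], [204, 210, 206], [199, 206, 203], [199, 206, 203], [187, 190, 186], [136, 127, 107], [130, 117, 99], [124, 114, 96], [129, 118, 99], [135, 123, 105], [129, 118, 99]]
712
```

View pics/w1.png

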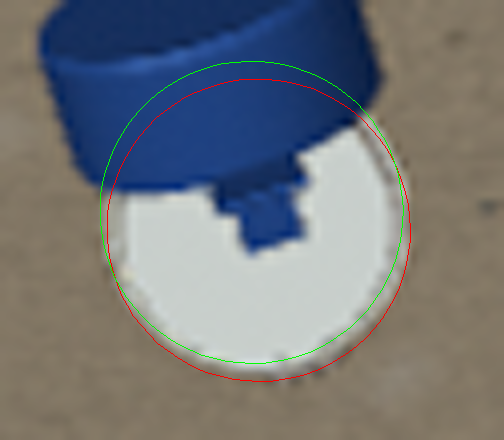

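```bash
cat > plan.py <<'E'
import sys
from h import *
C=np.array([.478,.014]); PSI=.285
try: exec(open("cal.py").read())
except FileNotFoundError: pass
def c2w(p): c,s=np.cos(PSI),np.sin(PSI); return np.array([C[0]+c*p[0]-s*p[1],C[1]+s*p[0]+c*p[1],p[2]])
def w2c(p): c,s=np.cos(PSI),np.sin(PSI); d=np.array(p[:2])-C; return np.array([c*d[0]+s*d[1],-s*d[0]+c*d[1],p[2]])
def Rgoal(extra=0): # tool x=-xc, y=-z, z=-yc
    c,s=np.cos(PSI+extra),np.sin(PSI+extra)
    return np.array([[-c,0,s],[-s,0,-c],[0,-1,0]])
def plan(pts,o=None,extra=0,frame="c"):
    o=o or ctrl.get_obs(); M=R.from_rotvec(o["tool_rot"]).as_matrix()
    tv=R.from_matrix(M.T@Rgoal(extra)).as_rotvec(degrees=True)
    print("t=%.2f tcp caddy"%o["t"],np.round(w2c(o["tool_pos"]),4),"world",np.round(o["tool_pos"],4),"F",np.round(o["contact_force"],1),"open",round(o["opening"],4),"turn",np.round(tv,1))
    p0=o["tool_pos"]
    for p in pts:
        w=c2w(p) if frame=="c" else np.array(p)
        d=M.T@(w-o["tool_pos"]); n=np.linalg.norm(w-p0); p0=w
        print("  shift",np.round(d,4).tolist(),"leg %.3f rows %.1f"%(n,n/.05))
    return tv
if __name__=="__main__":
    fr=sys.argv[1]; ex=float(sys.argv[2]); plan([eval(a) for a in sys.argv[3:]],extra=ex,frame=fr)
E
python3 plan.py c 0 "(-.085,0,.205)" "(-.085,0,.14)"
```

```text
t=1.05 tcp caddy [-0.4035 -0.5012  0.2051] world [ 0.2317 -0.5804  0.2051] F [ 0.3 -0.3 -0.7] open 0.0854 turn [-0.   5.4  0. ]
  shift [-0.3645, 0.0001, -0.4688] leg 0.594 rows 11.9
  shift [-0.3645, 0.0651, -0.4688] leg 0.065 rows 1.3
```

Emit:
{"name": "arm_command", "arguments": {"steps": [[[-0.365, 0, -0.469], [0, 5.4, 0], 0], [[-0.365, 0, -0.469], [0, 5.4, 0], 0], [[-0.365, 0, -0.469], [0, 5.4, 0], 0], [[-0.365, 0, -0.469], [0, 5.4, 0], 0], [[-0.365, 0, -0.469], [0, 5.4, 0], 0]]}}

```text
t: 1.55
tool_pos: [0.3014, -0.3385, 0.2052]
tool_rot: [-0.296, 2.068, -2.069]
contact_force: [1.2, 0.3, 0.6]
opening: 0.0125
```

```bash
python3 plan.py c 0 "(-.085,0,.205)" "(-.085,0,.14)"
```

```text
t=1.55 tcp caddy [-0.2686 -0.2886  0.2052] world [ 0.3014 -0.3385  0.2052] F [1.2 0.3 0.6] open 0.0125 turn [-0. -0. -0.]
  shift [-0.1836, 0.0001, -0.2887] leg 0.342 rows 6.8
  shift [-0.1835, 0.0651, -0.2887] leg 0.065 rows 1.3
```

Emit:
{"name": "arm_command", "arguments": {"steps": [[[-0.184, 0, -0.289], [0, 0, 0], 0], [[-0.184, 0, -0.289], [0, 0, 0], 0], [[-0.184, 0, -0.289], [0, 0, 0], 0], [[-0.184, 0, -0.289], [0, 0, 0], 0], [[-0.184, 0, -0.289], [0, 0, 0], 0]]}}

```text
t: 2.05
tool_pos: [0.3707, -0.0983, 0.2055]
tool_rot: [-0.294, 2.067, -2.07]
contact_force: [1.2, 0.3, 1.1]
opening: 0.0002
```

```bash
python3 plan.py c 0 "(-.085,0,.205)" "(-.085,0,.14)"
```

```text
t=2.05 tcp caddy [-0.1345 -0.0776  0.2055] world [ 0.3707 -0.0983  0.2055] F [1.2 0.3 1.1] open 0.0002 turn [-0.1 -0.1 -0.1]
  shift [-0.0494, 0.0005, -0.0776] leg 0.092 rows 1.8
  shift [-0.0493, 0.0655, -0.0777] leg 0.065 rows 1.3
```

Emit:
{"name": "arm_command", "arguments": {"steps": [[[-0.049, 0, -0.078], [0, 0, 0], 0], [[-0.049, 0, -0.078], [0, 0, 0], 0], [[-0.049, 0.06, -0.078], [0, 0, 0], 0], [[-0.049, 0.065, -0.078], [0, 0, 0], 0], [[-0.049, 0.065, -0.078], [0, 0, 0], 0]]}}

```text
t: 2.55
tool_pos: [0.3936, -0.0094, 0.1373]
tool_rot: [-0.301, 2.072, -2.07]
contact_force: [-0.6, -0.4, 0.2]
opening: -0.0001
```

```bash
python3 plan.py c 0 "(0.04,0,.14)" "(.12,0,.14)"; python3 - <<'E'
from h import *
s=ctrl.get_image("side"); save(s,"s3.png",(130,260,190,330),5)
E
```

```text
t=2.55 tcp caddy [-0.0876  0.0012  0.1373] world [ 0.3936 -0.0094  0.1373] F [-0.6 -0.4  0.2] open -0.0001 turn [ 0.1 -0.1  0.3]
  shift [-0.1276, -0.0033, 0.0011] leg 0.128 rows 2.6
  shift [-0.2076, -0.0036, 0.001] leg 0.080 rows 1.6
```

View pics/s3.png

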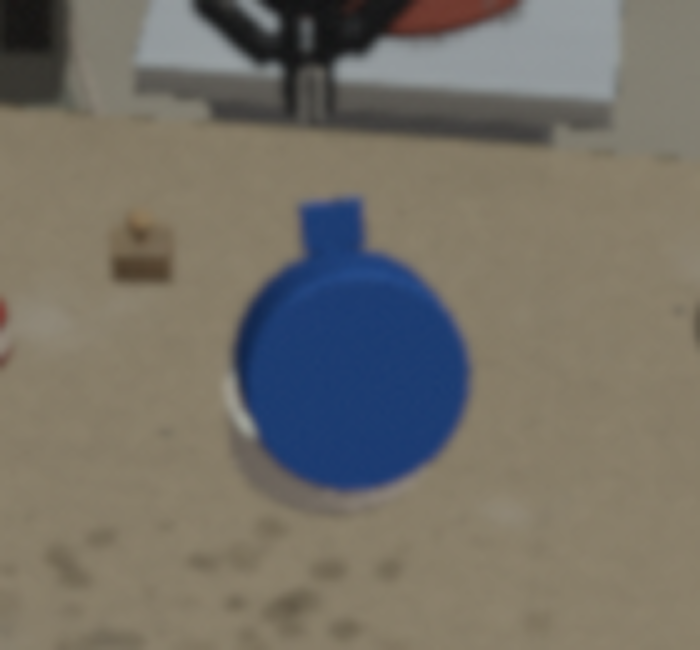

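Emit:
{"name": "arm_command", "arguments": {"steps": [[[-0.035, -0.003, 0], [0, 0, 0], 0], [[-0.065, -0.003, 0], [0, 0, 0], 0], [[-0.09, -0.003, 0], [0, 0, 0], 0], [[-0.115, -0.003, 0], [0, 0, 0], 0], [[-0.14, -0.003, 0], [0, 0, 0], 0]]}}

```text
t: 3.1
tool_pos: [0.5351, 0.0284, 0.1515]
tool_rot: [-0.281, 2.068, -2.067]
contact_force: [-4.3, 5.5, 25.7]
opening: 0.0
```

```bash
python3 plan.py c 0 "(0.1,0,.14)" "(.12,0,.14)"; python3 - <<'E'
from h import *
s=ctrl.get_image("side"); save(s,"s4.png",(130,260,190,330),5)
E
```

```text
t=3.10 tcp caddy [ 0.0589 -0.0022  0.1515] world [0.5351 0.0284 0.1515] F [-4.3  5.5 25.7] open 0.0 turn [-0.1 -0.3 -0.6]
  shift [-0.041, 0.0119, -0.0024] leg 0.043 rows 0.9
  shift [-0.061, 0.0121, -0.0025] leg 0.020 rows 0.4
```

View pics/s4.png

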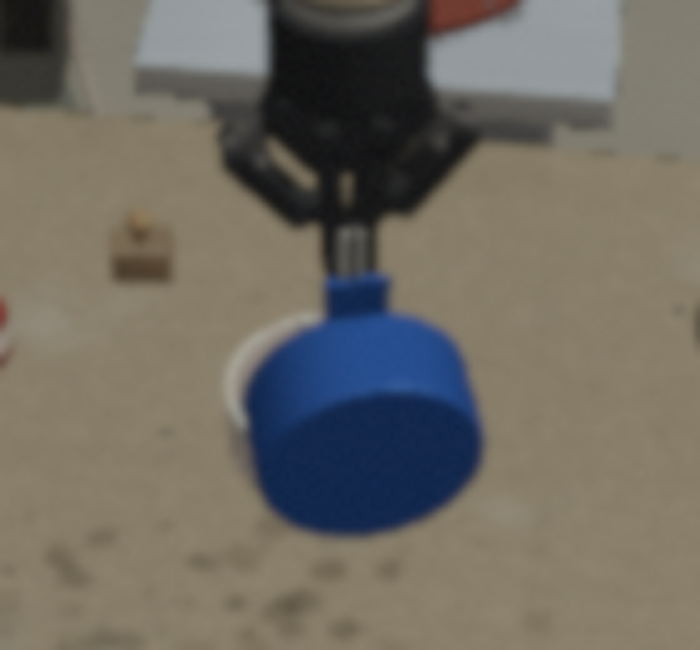

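```bash
cat > snap.py <<'E'
import sys
from h import *
# name cam r0 r1 c0 c1 scale
n,cam=sys.argv[1:3]; d=ctrl.get_image(cam); save(d,n,tuple(map(int,sys.argv[3:7])),int(sys.argv[7]))
E
python3 plan.py c 0 "(0.1,0,.16)"; python3 snap.py t5.png top 160 260 250 340 6
```

```text
t=3.15 tcp caddy [ 0.0622 -0.0025  0.152 ] world [0.5384 0.0291 0.152 ] F [-4.4  4.5 15.1] open -0.0003 turn [-0.1 -0.3 -0.8]
  shift [-0.0379, -0.0075, -0.0026] leg 0.039 rows 0.8
```

View pics/t5.png

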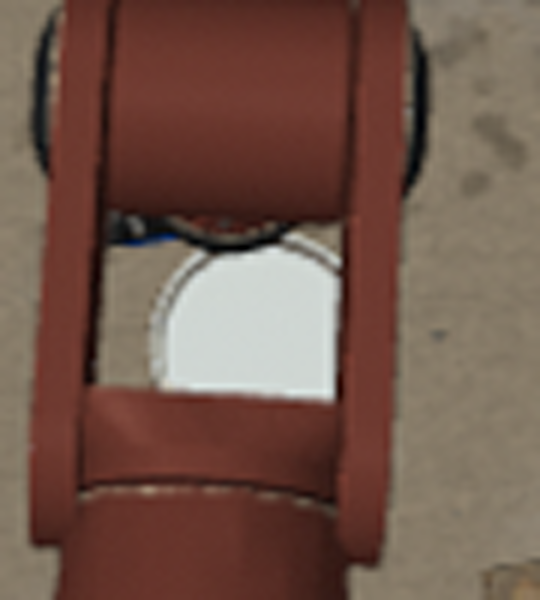

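Emit:
{"name": "arm_command", "arguments": {"steps": [[[0, -0.006, -0.002], [0, 0, 0], 0], [[-0.01, -0.006, -0.002], [0, 0, 0], 0], [[-0.02, -0.006, -0.002], [0, 0, 0], 0], [[-0.03, -0.006, -0.002], [0, 0, 0], 0], [[-0.04, -0.006, -0.002], [0, 0, 0], 0]]}}

```text
t: 3.7
tool_pos: [0.5748, 0.0417, 0.157]
tool_rot: [-0.28, 2.067, -2.066]
contact_force: [0.2, -0.3, -0.8]
opening: 0.0002
```

```bash
python3 plan.py c 0 "(0.12,0,.155)"; python3 snap.py s6.png side 130 270 190 330 4
```

```text
t=3.70 tcp caddy [ 0.1007 -0.0006  0.157 ] world [0.5748 0.0417 0.157 ] F [ 0.2 -0.3 -0.8] open 0.0002 turn [-0.1 -0.3 -0.6]
  shift [-0.0193, 0.0022, -0.0007] leg 0.019 rows 0.4
```

View pics/s6.png

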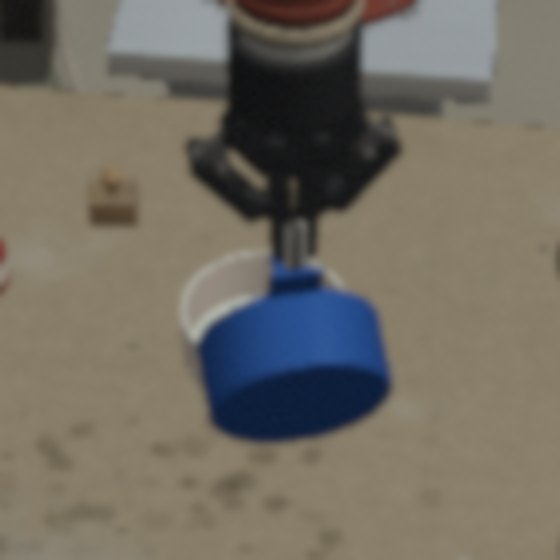

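Emit:
{"name": "arm_command", "arguments": {"steps": [[[-0.005, 0.006, 0], [0, 0, 0], 0], [[-0.01, 0.006, 0], [0, 0, 0], 0], [[-0.01, 0.006, 0], [0, 0, 0], 0], [[0.03, -0.01, 0], [0, 0, 0], 0], [[0.06, -0.06, 0], [0, 0, 0], 0]]}}

```text
t: 4.25
tool_pos: [0.5169, 0.0267, 0.2031]
tool_rot: [-0.293, 2.075, -2.067]
contact_force: [0.4, -0.2, 1.1]
opening: -0.0004
```

```bash
python3 plan.py w 0 "(.432,-.196,.21)" 
```

```text
t=4.25 tcp caddy [0.0409 0.0012 0.2031] world [0.5169 0.0267 0.2031] F [ 0.4 -0.2  1.1] open -0.0004 turn [ 0.2 -0.2  0. ]
  shift [0.1433, -0.0075, 0.1904] leg 0.238 rows 4.8
```

Move toward the red bottle (clear of the caddy view), opening the jaws, then measure everything.

Emit:
{"name": "arm_command", "arguments": {"steps": [[[0.143, -0.01, 0.19], [0, 0, 0], 0.6], [[0.143, -0.01, 0.19], [0, 0, 0], 0.6], [[0.143, -0.01, 0.19], [0, 0, 0], 0.6], [[0.143, -0.01, 0.19], [0, 0, 0], 0.6], [[0.143, -0.01, 0.19], [0, 0, 0], 0.6]]}}

```text
t: 4.75
tool_pos: [0.4309, -0.1975, 0.2129]
tool_rot: [-0.292, 2.074, -2.069]
contact_force: [0.4, 0.1, -0.6]
opening: 0.0512
```

```bash
python3 - <<'E'
from fit import *
from plan import plan
s=ctrl.get_image("side");t=ctrl.get_image("top")
for rt in(.059,.055):
    p,f=fitlid(s,t,(.478,.014,.285,2.0),rt); print(rt,np.round(p,4),f)
plan([])
save(s,"s7.png",(130,270,90,330),3);save(t,"t7.png",(150,260,250,360),6)
E
```

```text
0.059 [ 4.7890e-01 -4.0000e-04  4.0940e-01  2.0294e+00] 0.24566685167127322
0.055 [0.4809 0.0084 0.3415 1.9791] 0.19145445033017727
t=4.85 tcp caddy [-0.1054 -0.1911  0.2128] world [ 0.4306 -0.1991  0.2128] F [-0.7  0.8  0.3] open 0.0514 turn [ 0.1 -0.6  0. ]
```

View pics/s7.png

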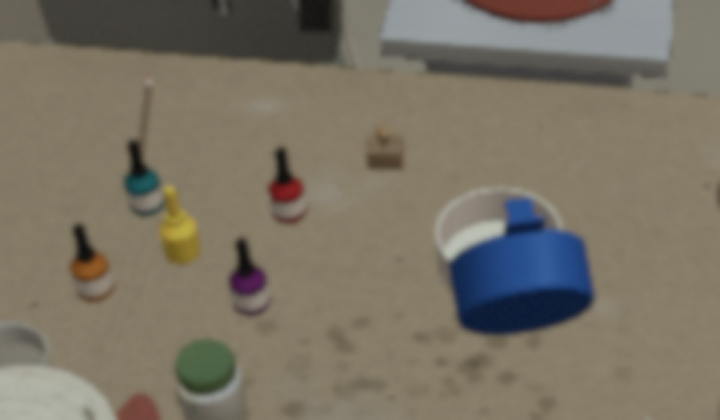

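View pics/t7.png

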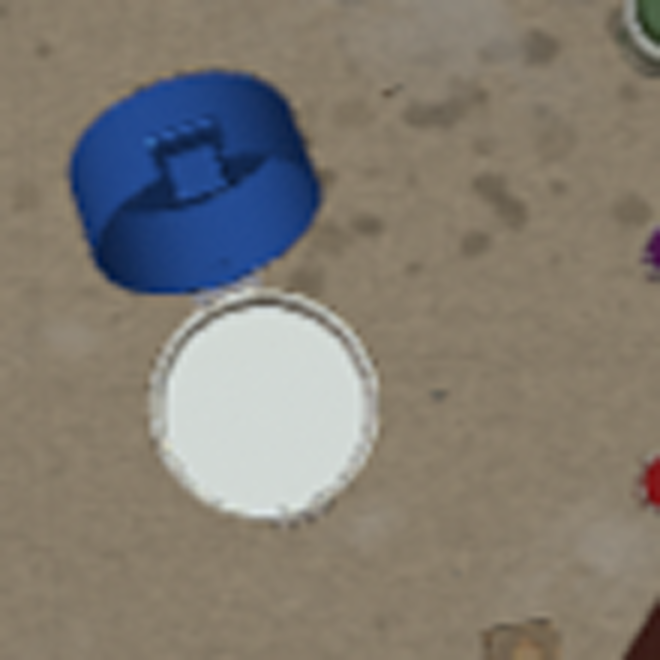

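```bash
cat > fitc.py <<'E'
from fit import *
def circ(cx,cy,r,z):
    return np.c_[cx+r*np.cos(a),cy+r*np.sin(a),np.full(60,z)]
def fitcaddy(t,p0=(.479,.014),box=(190,245,265,325)):
    im=t["img"].astype(np.float32); r0,r1,c0,c1=box
    bg=np.median(im[box[0]-5:box[1]+5,box[3]:box[3]+20].reshape(-1,3),0)
    diff=np.abs(im-bg)
    # whiteness: b - r relative to bg
    w=(im[...,2]-im[...,0])-(bg[2]-bg[0])
    M=cv2.resize(w[r0:r1,c0:c1],None,fx=UP,fy=UP,interpolation=cv2.INTER_LINEAR)
    M=((M>13)&(M<60)).astype(np.uint8)
    def cost(p):
        m=render(t,[np.r_[circ(*p,.058,.046),circ(*p,.058,0)]],box)
        return 1-(m&M).sum()/(m|M).sum()
    r=minimize(cost,p0,method="Nelder-Mead",options=dict(initial_simplex=[p0,(p0[0]+.005,p0[1]),(p0[0],p0[1]+.005)],xatol=1e-5,fatol=1e-5))
    return r.x,r.fun,M
if __name__=="__main__":
    t=ctrl.get_image("top"); p,f,M=fitcaddy(t); print(p,f)
    I=cv2.resize(t["img"][180:255,255:335,::-1],None,fx=8,fy=8,interpolation=cv2.INTER_CUBIC)
    for r,z,col in((.058,.046,(0,0,255)),(.055,.046,(0,200,0)),(.055,.005,(255,0,0)),(.058,0,(0,255,255))):
        uv=((proj(t,circ(*p,r,z))-[255,180]+.5)*8-.5); cv2.polylines(I,[np.round(uv*16).astype(np.int32)],True,col,1,shift=4)
    cv2.imwrite("pics/w2.png",I); cv2.imwrite("pics/w2m.png",M*255)
E
python3 fitc.py
```

```text
[0.47915377 0.01333575] 0.059708460860092294
```

View pics/w2.png

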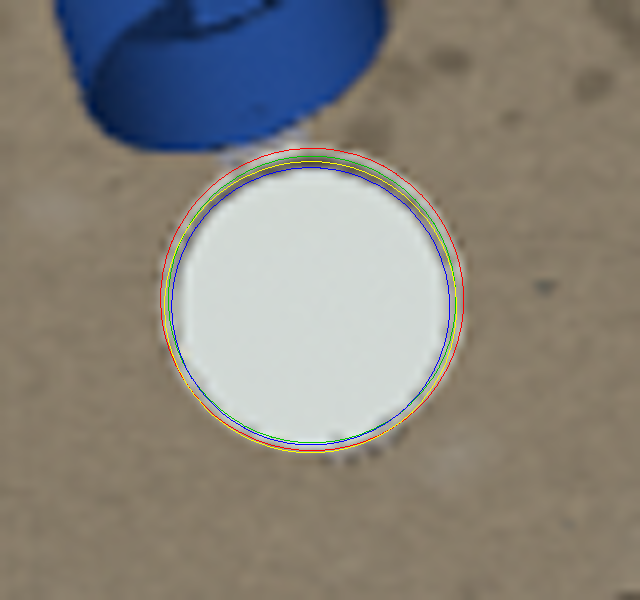

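View pics/w2m.png

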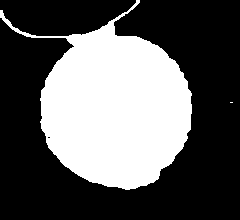

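```bash
cat > fitb.py <<'E'
from fitc import *
B0={"teal":(.438,-.334),"red":(.432,-.196),"ochre":(.553,-.349),"purple":(.552,-.204),"green":(.435,.336),"blue":(.490,.438),"black":(.586,.342)}
def ring(p,r,z,base=0): return circ(p[0],p[1],r,z+base)
def parts(p,base=0):
    return [np.r_[ring(p,.015,0,base),ring(p,.017,.002,base),ring(p,.017,.036,base)],np.r_[ring(p,.017,.036,base),ring(p,.0075,.052,base)],np.r_[ring(p,.006,.052,base),ring(p,.006,.084,base)]]
def mk(d,p):
    uv=proj(d,np.r_[tuple(parts(p))]); c0,r0=np.floor(uv.min(0)-7).astype(int); c1,r1=np.ceil(uv.max(0)+7).astype(int)
    box=(max(r0,0),min(r1,420),max(c0,0),min(c1,560)); im=d["img"].astype(np.float32)[box[0]:box[1],box[2]:box[3]]
    edge=np.r_[im[:2].reshape(-1,3),im[-2:].reshape(-1,3),im[:,:2].reshape(-1,3),im[:,-2:].reshape(-1,3)]
    bg=np.median(edge,0); I=cv2.resize(im,None,fx=UP,fy=UP,interpolation=cv2.INTER_LINEAR)
    D=I-bg; lum=D.mean(2); chroma=np.abs(D-lum[...,None]).max(2)
    M=((lum<-45)|(chroma>14)|(lum>40)).astype(np.uint8)
    n,l,st,_=cv2.connectedComponentsWithStats(M)
    if n>1:
        pred=render(d,parts(p),box); k=max(range(1,n),key=lambda i:((l==i)&(pred>0)).sum()); M=(l==k).astype(np.uint8)
    return d,box,M
def fitbottle(ds,p0):
    L=[mk(d,p0) for d in ds]
    def cost(p): 
        c=0
        for d,b,M in L: m=render(d,parts(p),b); c+=1-(m&M).sum()/(m|M).sum()
        return c/len(L)
    p0=tuple(p0); r=minimize(cost,p0,method="Nelder-Mead",options=dict(initial_simplex=[p0,(p0[0]+.006,p0[1]),(p0[0],p0[1]+.006)],xatol=1e-5,fatol=1e-5))
    return r.x,r.fun
if __name__=="__main__":
    s=ctrl.get_image("side");t=ctrl.get_image("top")
    for n,p in B0.items():
        a1=fitbottle([t],p);a2=fitbottle([s],p)
        print(n,"top",np.round(a1[0],4),round(a1[1],2),"side",np.round(a2[0],4),round(a2[1],2))
E
python3 fitb.py
```

```text
teal top [ 0.438 -0.334] 1.0 side [ 0.4364 -0.3357] 0.45
red top [ 0.4077 -0.2171] 0.58 side [ 0.4305 -0.197 ] 0.5
ochre top [ 0.5364 -0.3328] 0.58 side [ 0.5494 -0.352 ] 0.5
purple top [ 0.5552 -0.2071] 0.22 side [ 0.53   -0.2136] 0.47
green top [0.4352 0.3364] 0.19 side [0.41   0.3423] 0.48
blue top [0.4915 0.4405] 0.18 side [0.4785 0.4446] 0.42
black top [0.5891 0.3422] 0.25 side [0.5671 0.3472] 0.44
```

```bash
cat > init.py <<'E'
from fitb import *
s=ctrl.get_image("side");t=ctrl.get_image("top")
s["img"]=cv2.imread("pics/side0.png")[:,:,::-1];t["img"]=cv2.imread("pics/top0.png")[:,:,::-1]
for n,p in B0.items():
    a1=fitbottle([t],p);print(n,"top",np.round(a1[0],4),round(a1[1],2))
    d,b,M=mk(s,p); cv2.imwrite(f"pics/m_{n}.png",M*255)
    I=s["img"][b[0]:b[1],b[2]:b[3],::-1]; I=cv2.resize(I,None,fx=UP,fy=UP); I[M>0]=I[M>0]//2+[0,127,0]; cv2.imwrite(f"pics/m_{n}.png",I)
ims=[cv2.resize(cv2.imread(f"pics/m_{n}.png"),(190,240)) for n in B0]; cv2.imwrite("pics/m.png",np.vstack([np.hstack(ims[:4]),np.hstack(ims[4:]+[ims[0]])]))
E
python3 init.py
```

```text
teal top [ 0.4393 -0.3358] 0.23
red top [ 0.4338 -0.1987] 0.22
ochre top [ 0.5544 -0.3509] 0.33
purple top [ 0.5546 -0.2054] 0.23
green top [0.435 0.336] 0.21
blue top [0.4916 0.4405] 0.2
black top [0.5894 0.3433] 0.26
```

View pics/m.png

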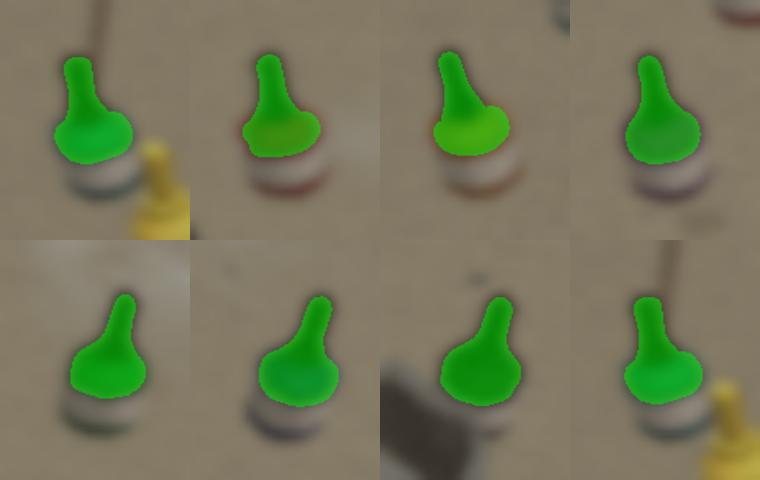

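```bash
sed -i 's/^    return \[np.r_\[ring(p,.015,0,base),ring(p,.017,.002,base),/    return [np.r_[ring(p,.017,ZB,base),/; s/^def ring/ZB=.027\ndef ring/; s/|(lum>40)//' fitb.py
cat >> init.py <<'E'
import fitb
for zb in(.024,.028,.032):
  fitb.ZB=zb; print(zb)
  for n,p in B0.items():
    a1=fitbottle([t],p);a2=fitbottle([s],p)
    print(n,"top",np.round(a1[0],4),round(a1[1],2),"side",np.round(a2[0],4),round(a2[1],2))
E
python3 init.py
```

```text
teal top [ 0.4391 -0.3347] 0.07
red top [ 0.4337 -0.1973] 0.11
ochre top [ 0.5536 -0.3496] 0.16
purple top [ 0.5528 -0.2038] 0.1
green top [0.435 0.335] 0.08
blue top [0.4911 0.439 ] 0.1
black top [0.5883 0.3407] 0.13
0.024
teal top [ 0.439  -0.3345] 0.09 side [ 0.4384 -0.3345] 0.23
red top [ 0.4336 -0.1973] 0.12 side [ 0.4336 -0.197 ] 0.3
ochre top [ 0.5541 -0.3511] 0.19 side [ 0.5494 -0.352 ] 0.3
purple top [ 0.5531 -0.2038] 0.12 side [ 0.5508 -0.2052] 0.28
green top [0.4353 0.3355] 0.09 side [0.4316 0.3378] 0.29
blue top [0.4911 0.4392] 0.12 side [0.4892 0.4405] 0.2
black top [0.588  0.3406] 0.15 side [0.5867 0.3418] 0.24
0.028
teal top [ 0.4391 -0.3344] 0.06 side [ 0.4384 -0.3347] 0.17
red top [ 0.4329 -0.1965] 0.11 side [ 0.4327 -0.1963] 0.24
ochre top [ 0.5536 -0.3502] 0.15 side [ 0.5522 -0.3512] 0.25
purple top [ 0.5528 -0.2038] 0.09 side [ 0.5528 -0.2044] 0.22
green top [0.4348 0.3353] 0.08 side [0.4337 0.3364] 0.23
blue top [0.4912 0.439 ] 0.1 side [0.4921 0.4395] 0.14
black top [0.5881 0.3406] 0.13 side [0.5893 0.3417] 0.19
0.032
teal top [ 0.4391 -0.3336] 0.05 side [ 0.4419 -0.3335] 0.1
red top [ 0.4331 -0.1962] 0.08 side [ 0.4344 -0.1963] 0.17
ochre top [ 0.5535 -0.3496] 0.12 side [ 0.5531 -0.3502] 0.19
purple top [ 0.553  -0.2034] 0.08 side [ 0.5556 -0.204 ] 0.16
green top [0.4347 0.3351] 0.07 side [0.439  0.3363] 0.17
blue top [0.491  0.4377] 0.1 side [0.495  0.4391] 0.09
black top [0.5878 0.3406] 0.11 side [0.5914 0.3412] 0.13
```

```bash
sed -i 's/^ZB=.*/ZB=.030/' fitb.py; echo "C=np.array([.4792,.0133]); PSI=.285" > cal.py; python3 plan.py w 0 "(.433,-.1963,.1)" "(.433,-.1963,.055)"
```

```text
t=5.20 tcp caddy [-0.1031 -0.1862  0.2124] world [ 0.4327 -0.1944  0.2124] F [ 0.4 -0.3 -0.4] open 0.0509 turn [ 0.2 -0.1  0. ]
  shift [0.0002, 0.1124, 0.0023] leg 0.112 rows 2.2
  shift [0.0002, 0.1574, 0.0025] leg 0.045 rows 0.9
```

Emit:
{"name": "arm_command", "arguments": {"steps": [[[0, 0.05, 0.002], [0.2, -0.1, 0], 0.45], [[0, 0.1, 0.002], [0.2, -0.1, 0], 0.45], [[0, 0.14, 0.002], [0.2, -0.1, 0], 0.45], [[0, 0.157, 0.002], [0.2, -0.1, 0], 0.45], [[0, 0.157, 0.002], [0.2, -0.1, 0], 0.45]], "force": 40}}

```text
t: 5.7
tool_pos: [0.4308, -0.1932, 0.0517]
tool_rot: [-0.305, 2.076, -2.065]
contact_force: [0.3, -0.4, 0.4]
opening: 0.0386
```

```bash
python3 plan.py w 0 "(.433,-.1963,.055)"; python3 snap.py s8.png side 150 250 130 230 7
```

```text
t=5.70 tcp caddy [-0.1045 -0.1846  0.0517] world [ 0.4308 -0.1932  0.0517] F [ 0.3 -0.4  0.4] open 0.0386 turn [0.4 0.1 0.3]
  shift [-0.0012, -0.0033, 0.0036] leg 0.005 rows 0.1
```

View pics/s8.png

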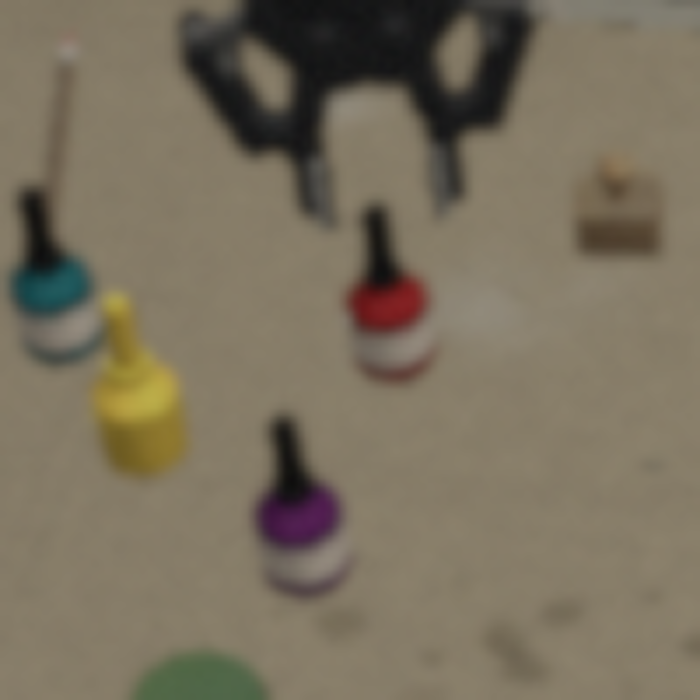

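```bash
python3 - <<'E'
from h import *
s=ctrl.get_image("side")
o=ctrl.get_obs(); print(o["tool_pos"],o["t"],o["opening"])
for z in(.052,.065,.084): print(z,(proj(s,[[.431,-.193,z]])[0]-[130,150]+.5)*7)
save(s,"s9.png",(150,250,130,230),7)
t=ctrl.get_image("top"); save(t,"t9.png",(180,280,310,410),7); print((proj(t,[[.431,-.193,.052]])[0]-[310,180]+.5)*7)
E
```

```text
[ 0.43362378 -0.19541156  0.05597125] 5.8 0.03855628974417062
0.052 [392.55870582 263.43135503]
0.065 [389.24679702 239.6167725 ]
0.084 [384.32848547 204.25120432]
[369.48097503 357.51220362]
```

View pics/s9.png

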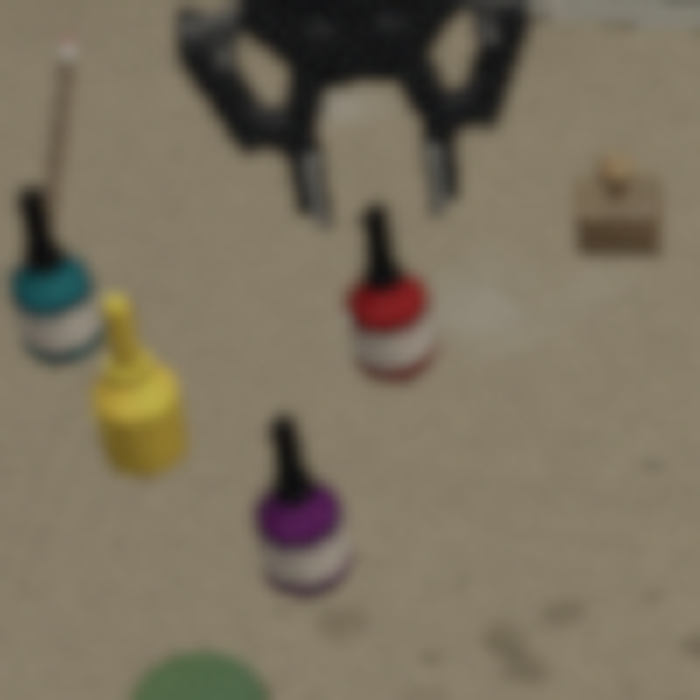

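View pics/t9.png

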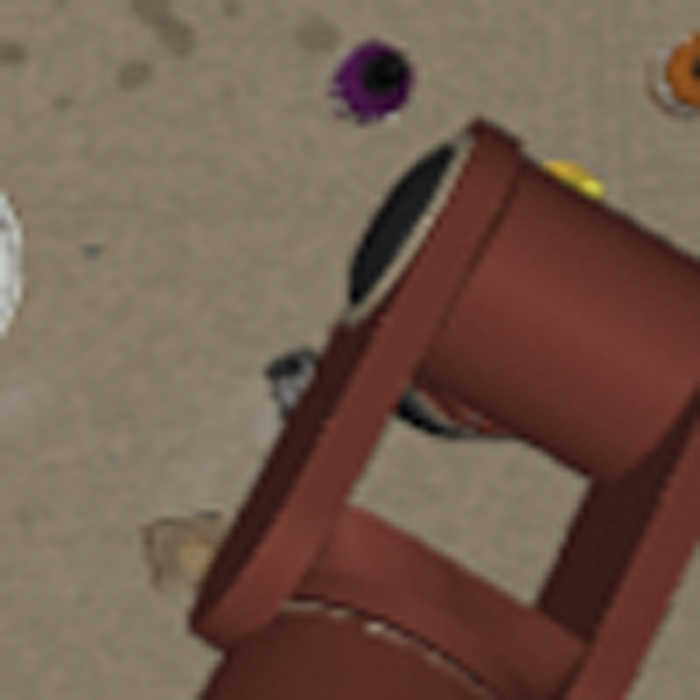

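```bash
python3 - <<'E'
from h import *
s=ctrl.get_image("side")
o=ctrl.get_obs(); print(o["tool_pos"],o["t"],o["opening"])
print((proj(s,[[.3936,-.0094,.1373]])[0]-[190,130]+.5)*5)
print((proj(s,[[.5748,.0417,.157]])[0]-[190,130]+.5)*4)
im=cv2.convertScaleAbs(s["img"][165:205,165:210,::-1],alpha=2.2)
cv2.imwrite("pics/s10.png",cv2.resize(im,None,fx=14,fy=14,interpolation=cv2.INTER_CUBIC))
print((proj(s,[[.4336,-.1954,.056]])[0]-[165,165]+.5)*14)
E
```

```text
[ 0.43464506 -0.19636278  0.05756438] 5.9 0.03800928183282429
[309.26931719 154.19696586]
[292.85950197 292.69499431]
[278.54931325 310.01458958]
```

View pics/s10.png

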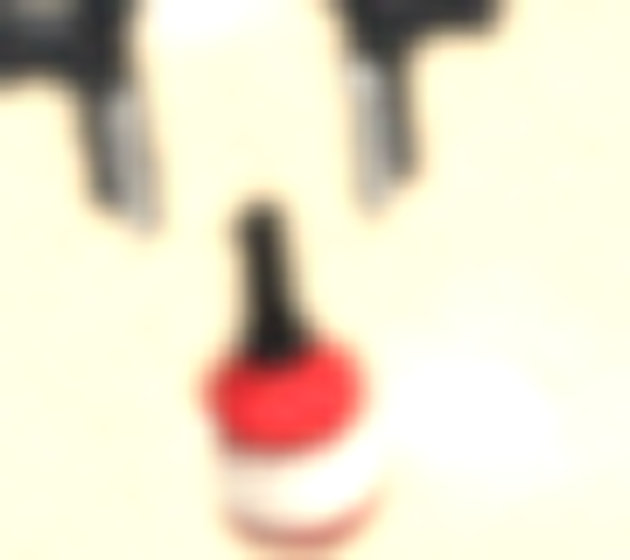

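```bash
python3 - <<'E'
from h import *
s=ctrl.get_image("side");t=ctrl.get_image("top")
print(ctrl.get_obs()["tool_pos"])
print(tri(s,(199.6,166),t,(351,232.4)), tri(s,(199.6,164),t,(350,231)))
save(t,"t10.png",(215,255,335,375),16)
E
```

```text
[ 0.43448253 -0.19649728  0.05752498]
(array([ 0.42482906, -0.14695448,  0.12945624]), np.float64(0.001209260234010121)) (array([ 0.42876501, -0.14396329,  0.13994674]), np.float64(0.003818792838289208))
```

View pics/t10.png

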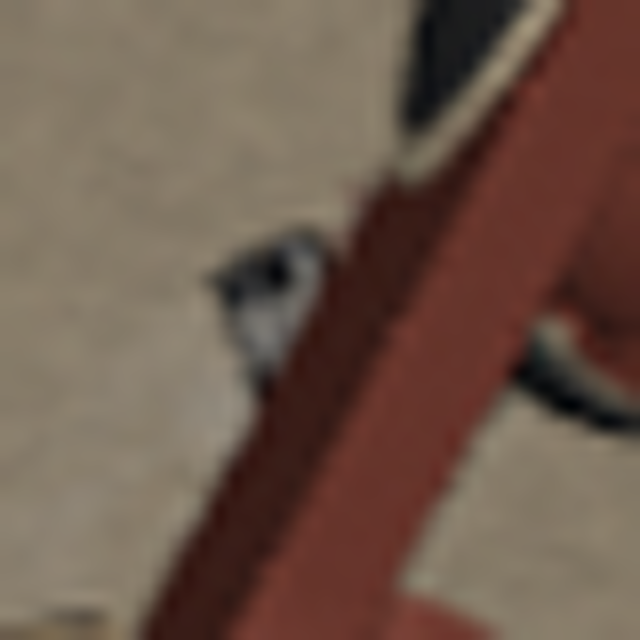

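```bash
python3 - <<'E'
from h import *
from plan import *
s=ctrl.get_image("side");t=ctrl.get_image("top")
o=ctrl.get_obs(); M=R.from_rotvec(o["tool_rot"]).as_matrix(); print(o["t"],o["tool_pos"])
P=o["tool_pos"]
# tool pts: (x, y along fingers, z jaw)
pts={"tipL":(0,0,-.019),"tipR":(0,0,.019),"elbL":(0,-.099,-.0606),"elbR":(0,-.099,.0606),"body":(0,-.073,0),"flange":(0,-.164,0)}
I=cv2.resize(s["img"][90:250,100:260,::-1],None,fx=4,fy=4,interpolation=cv2.INTER_CUBIC)
J=cv2.resize(t["img"][150:290,290:430,::-1],None,fx=4,fy=4,interpolation=cv2.INTER_CUBIC)
for k,v in pts.items():
    w=P+M@np.array(v); 
    a=((proj(s,w)[0]-[100,90]+.5)*4).astype(int); cv2.circle(I,a.tolist(),3,(0,255,255),-1); cv2.putText(I,k,a.tolist(),0,.4,(0,255,255))
    a=((proj(t,w)[0]-[290,150]+.5)*4).astype(int); cv2.circle(J,a.tolist(),3,(0,255,255),-1); cv2.putText(J,k,a.tolist(),0,.4,(0,255,255))
cv2.imwrite("pics/s11.png",I);cv2.imwrite("pics/t11.png",J)
E
```

```text
6.1 [ 0.43396011 -0.19630992  0.05687334]
```

View pics/s11.png

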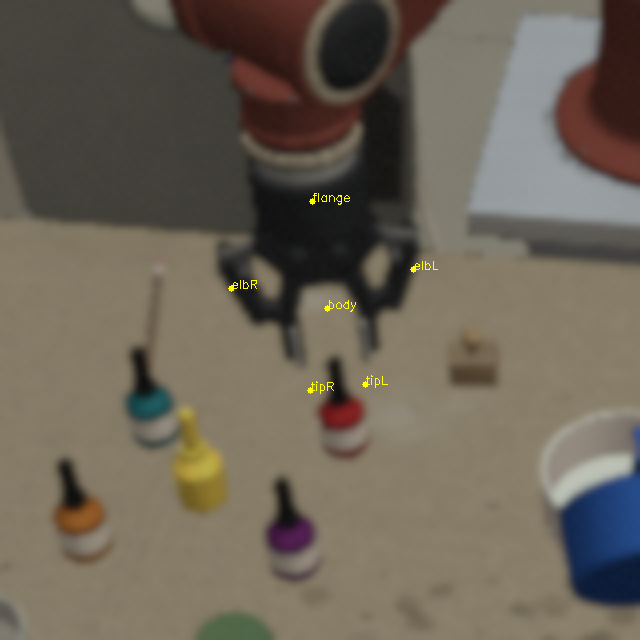

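View pics/t11.png

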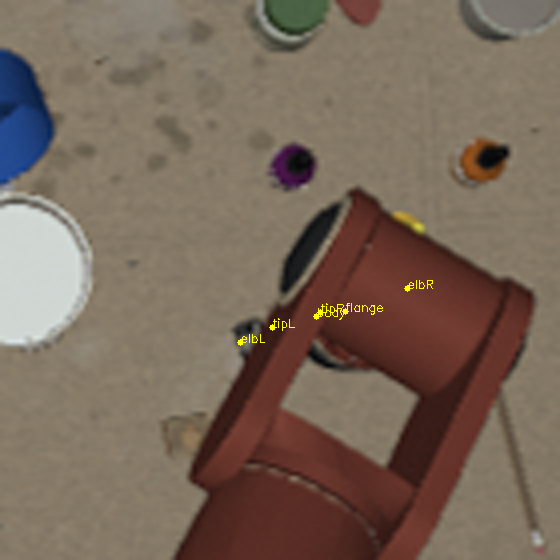

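Emit:
{"name": "arm_command", "arguments": {"steps": [[[0, 0, 0], [0, 0, 0], 0], [[0, 0, 0], [0, 0, 0], 0], [[0, 0, 0], [0, 0, 0], 0], [[0, 0, 0], [0, 0, 0], 0]], "force": 20}}

```text
t: 6.5
tool_pos: [0.4345, -0.1967, 0.0578]
tool_rot: [-0.293, 2.065, -2.07]
contact_force: [-1.5, -0.2, 4.4]
opening: -0.0001
```

```bash
python3 snap.py s12.png side 150 220 150 220 10;python3 plan.py w 0 "(.433,-.1963,.055)"
```

```text
t=6.55 tcp caddy [-0.1019 -0.189   0.0578] world [ 0.4345 -0.1967  0.0578] F [-0.4  0.8  5.3] open 0.0002 turn [-0.2 -0.  -0.1]
  shift [0.0014, 0.0028, -0.0008] leg 0.003 rows 0.1
```

View pics/s12.png

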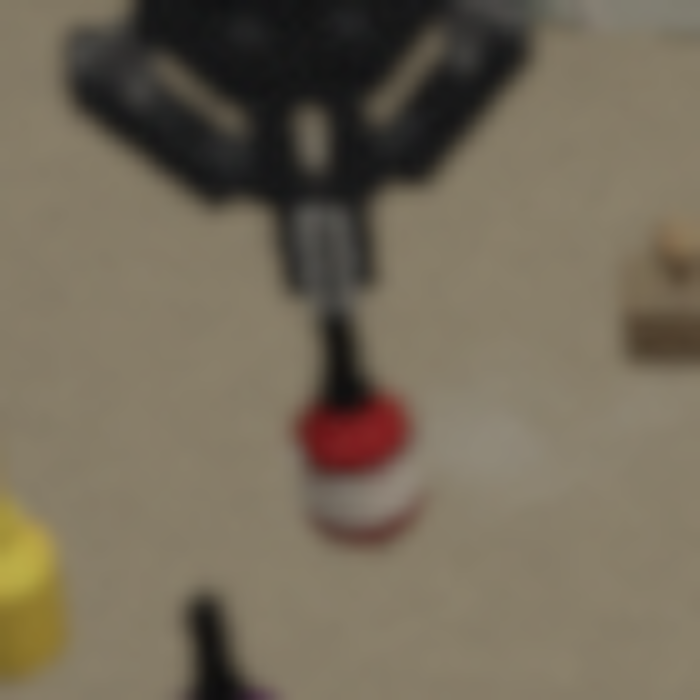

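```bash
python3 - <<'E'
from h import *
s=ctrl.get_image("side")
for r in(179.5,180.5): print(onz(s,(182.9,r),.084))
o=ctrl.get_obs(); print(o["tool_pos"])
E
python3 plan.py w 0 "(.433,-.1963,.08)" "(.433,-.1963,.028)"
```

```text
[ 0.43484619 -0.19639076  0.084     ]
[ 0.43892042 -0.19548142  0.084     ]
[ 0.43454983 -0.1967032   0.05779908]
t=6.60 tcp caddy [-0.1019 -0.189   0.0578] world [ 0.4345 -0.1967  0.0578] F [-0.7  0.5  5. ] open -0.0001 turn [-0.2 -0.  -0.1]
  shift [0.0013, -0.0222, -0.0008] leg 0.022 rows 0.4
  shift [0.0014, 0.0298, -0.0009] leg 0.052 rows 1.0
```

Emit:
{"name": "arm_command", "arguments": {"steps": [[[0.001, -0.02, -0.001], [0, 0, 0], 0.45], [[0.001, -0.02, -0.001], [0, 0, 0], 0.45], [[0.001, -0.02, -0.001], [0, 0, 0], 0.45], [[0.001, 0, -0.001], [0, 0, 0], 0.45], [[0.001, 0.028, -0.001], [0, 0, 0], 0.45]]}}

```text
t: 7.1
tool_pos: [0.4344, -0.1967, 0.0299]
tool_rot: [-0.291, 2.062, -2.071]
contact_force: [0.4, 0.0, -0.1]
opening: 0.0384
```

```bash
python3 snap.py s13.png side 150 220 150 220 10;python3 plan.py w 0 "(.433,-.1963,.029)"
```

```text
t=7.15 tcp caddy [-0.1055 -0.1851  0.0237] world [ 0.43   -0.194   0.0237] F [-3.5  0.5 -2.5] open 0.0383 turn [ 0.2 -0.   0.2]
  shift [-0.0022, -0.0053, 0.003] leg 0.007 rows 0.1
```

View pics/s13.png

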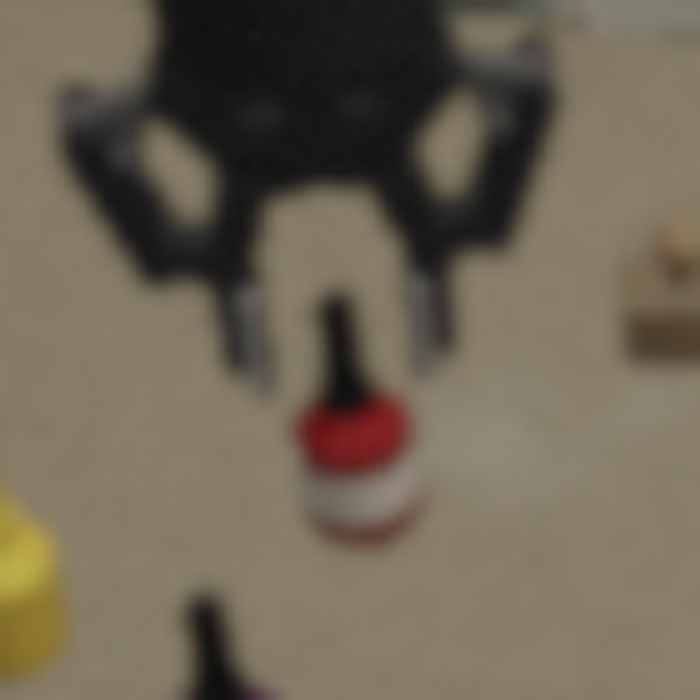

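Emit:
{"name": "arm_command", "arguments": {"steps": [[[-0.002, -0.005, 0.003], [0, 0, 0], 0.45], [[-0.002, -0.005, 0.003], [0, 0, 0], 0], [[-0.002, -0.005, 0.003], [0, 0, 0], 0], [[-0.002, -0.005, 0.003], [0, 0, 0], 0], [[-0.002, -0.005, 0.003], [0, 0, 0], 0]], "force": 40}}

```text
t: 7.65
tool_pos: [0.4337, -0.1968, 0.0299]
tool_rot: [-0.298, 2.071, -2.068]
contact_force: [-0.7, 0.3, 1.3]
opening: 0.0111
```

```bash
python3 plan.py c 0 "(-.1055,-.185,.14)" "(0,0,.14)"
```

```text
t=7.65 tcp caddy [-0.1028 -0.1889  0.0299] world [ 0.4337 -0.1968  0.0299] F [-0.7  0.3  1.3] open 0.0111 turn [ 0.1 -0.   0.1]
  shift [0.0028, -0.1101, -0.004] leg 0.110 rows 2.2
  shift [-0.1026, -0.11, -0.1891] leg 0.213 rows 4.3
```

Emit:
{"name": "arm_command", "arguments": {"steps": [[[0, -0.05, 0], [0, 0, 0], 0], [[0, -0.1, 0], [0, 0, 0], 0], [[-0.02, -0.11, -0.035], [0, 0, 0], 0], [[-0.045, -0.11, -0.08], [0, 0, 0], 0], [[-0.07, -0.11, -0.125], [0, 0, 0], 0]]}}

```text
t: 8.15
tool_pos: [0.466, -0.0593, 0.1416]
tool_rot: [-0.293, 2.069, -2.069]
contact_force: [0.2, 0.1, -0.8]
opening: 0.0108
```

```bash
python3 plan.py c 0 "(0,0,.14)" "(0,0,.034)"
```

```text
t=8.15 tcp caddy [-0.033  -0.0659  0.1416] world [ 0.466  -0.0593  0.1416] F [ 0.2  0.1 -0.8] open 0.0108 turn [-0.  -0.1 -0.1]
  shift [-0.0329, 0.0017, -0.066] leg 0.074 rows 1.5
  shift [-0.0327, 0.1077, -0.066] leg 0.106 rows 2.1
```

Emit:
{"name": "arm_command", "arguments": {"steps": [[[-0.033, 0, -0.066], [0, 0, 0], 0], [[-0.033, 0, -0.066], [0, 0, 0], 0], [[-0.033, 0.03, -0.066], [0, 0, 0], 0], [[-0.033, 0.06, -0.066], [0, 0, 0], 0], [[-0.033, 0.06, -0.066], [0, 0, 0], 0]]}}

```text
t: 8.65
tool_pos: [0.4756, 0.0142, 0.0773]
tool_rot: [-0.303, 2.075, -2.07]
contact_force: [-1.2, -0.1, -1.0]
opening: 0.0103
```

```bash
python3 plan.py c 0 "(0,0,.05)" "(0,0,.035)"; python3 snap.py s14.png side 130 250 200 320 5; python3 snap.py t14.png top 150 260 250 360 5
```

```text
t=8.65 tcp caddy [-0.0032  0.0019  0.0773] world [0.4756 0.0142 0.0773] F [-1.2 -0.1 -1. ] open 0.0103 turn [ 0.2 -0.1  0.4]
  shift [-0.0034, 0.0272, 0.002] leg 0.028 rows 0.6
  shift [-0.0035, 0.0422, 0.002] leg 0.015 rows 0.3
```

View pics/s14.png

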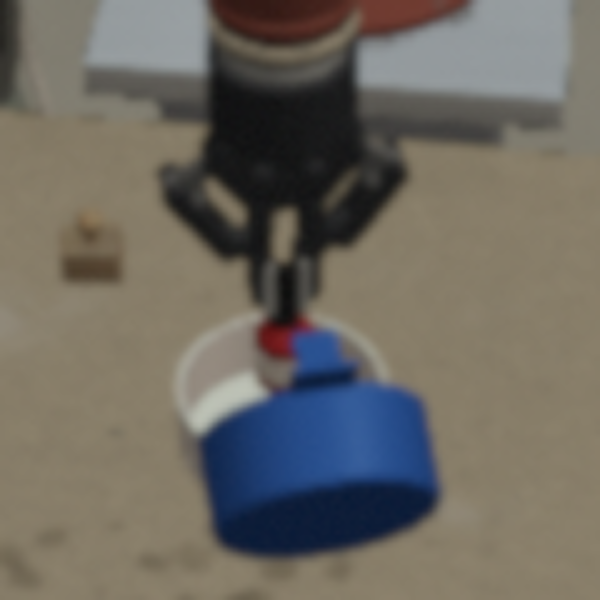

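View pics/t14.png

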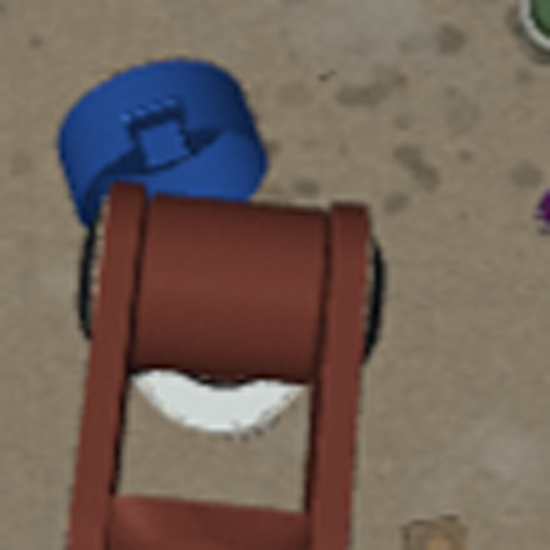

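Emit:
{"name": "arm_command", "arguments": {"steps": [[[-0.0035, 0.02, 0.002], [0, 0, 0], 0], [[-0.0035, 0.035, 0.002], [0, 0, 0], 0], [[-0.0035, 0.042, 0.002], [0, 0, 0], 0], [[-0.0035, 0.042, 0.002], [0, 0, 0], 0], [[-0.0035, 0.042, 0.002], [0, 0, 0], 0]]}}

```text
t: 9.25
tool_pos: [0.484, 0.0122, 0.0411]
tool_rot: [-0.291, 2.069, -2.069]
contact_force: [-0.5, 0.1, -1.7]
opening: 0.0105
```

```bash
python3 plan.py c 0 "(0,0,.035)"
```

```text
t=9.25 tcp caddy [ 0.0043 -0.0024  0.0411] world [0.484  0.0122 0.0411] F [-0.5  0.1 -1.7] open 0.0105 turn [-0.  -0.2 -0.2]
  shift [0.0043, 0.0061, -0.0024] leg 0.008 rows 0.2
```

```bash
python3 - <<'E'
from h import *
for i in range(6):
    ctrl.get_image("side"); o=ctrl.get_obs(); print(o["t"],np.round(o["tool_pos"],4),np.round(o["dq"],3),np.round(o["contact_force"],1))
E
python3 plan.py c 0 "(0,0,.035)"
```

```text
9.3 [0.4841 0.0122 0.0413] [ 0.001 -0.003  0.     0.    -0.003 -0.001] [ 0.7 -0.6 -1.6]
9.35 [0.4841 0.0122 0.0412] [-0.001  0.003  0.005  0.001 -0.    -0.002] [ 0.9 -0.7 -0.3]
9.4 [0.4839 0.0123 0.041 ] [ 0.002  0.005  0.006  0.    -0.002  0.   ] [ 0.5 -0.3 -0.7]
9.45 [0.4838 0.0123 0.0408] [ 0.001  0.002  0.003 -0.    -0.     0.002] [ 0.3  0.3 -0.2]
9.5 [0.4836 0.0124 0.0405] [-0.     0.004  0.006 -0.002  0.001  0.   ] [-0.4 -0.2 -1.9]
9.55 [0.4834 0.0124 0.0403] [-0.     0.003  0.006 -0.    -0.002 -0.001] [-0.1 -0.2 -0.8]
t=9.55 tcp caddy [ 0.0038 -0.0021  0.0403] world [0.4834 0.0124 0.0403] F [-0.1 -0.2 -0.8] open 0.0108 turn [-0.  -0.1 -0.1]
  shift [0.0038, 0.0053, -0.0021] leg 0.007 rows 0.1
```

Emit:
{"name": "arm_command", "arguments": {"steps": [[[0.004, 0.003, -0.002], [0, 0, 0], 0], [[0.004, 0.005, -0.002], [0, 0, 0], 0], [[0.004, 0.005, -0.002], [0, 0, 0], 0], [[0.004, 0.005, -0.002], [0, 0, 0], 0]]}}

```text
t: 9.95
tool_pos: [0.4788, 0.0132, 0.0351]
tool_rot: [-0.293, 2.069, -2.069]
contact_force: [0.4, -0.7, -1.8]
opening: 0.0108
```

```bash
python3 plan.py c 0 "(0,0,.034)"
```

```text
t=9.95 tcp caddy [-0.0004  0.      0.0351] world [0.4788 0.0132 0.0351] F [ 0.4 -0.7 -1.8] open 0.0108 turn [-0.  -0.1 -0.1]
  shift [-0.0004, 0.0011, 0.0] leg 0.001 rows 0.0
```

Now on position; a touch lower, release a little and lift.

Emit:
{"name": "arm_command", "arguments": {"steps": [[[0, 0.002, 0], [0, 0, 0], 0], [[0, 0.002, 0], [0, 0, 0], 0.25], [[0, 0.001, 0], [0, 0, 0], 0.25], [[0, -0.02, 0], [0, 0, 0], 0.25], [[0, -0.06, 0], [0, 0, 0], 0.25]]}}

```text
t: 10.45
tool_pos: [0.4755, 0.0136, 0.0919]
tool_rot: [-0.302, 2.075, -2.07]
contact_force: [-0.2, -0.2, -0.1]
opening: 0.0211
```

```bash
python3 plan.py w 0 "(.553,-.2036,.10)" "(.553,-.2036,.029)"
```

```text
t=10.45 tcp caddy [-0.0035  0.0013  0.0919] world [0.4755 0.0136 0.0919] F [-0.2 -0.2 -0.1] open 0.0211 turn [ 0.2 -0.1  0.4]
  shift [-0.0138, -0.0089, 0.2301] leg 0.231 rows 4.6
  shift [-0.0143, 0.0621, 0.2304] leg 0.071 rows 1.4
```

Emit:
{"name": "arm_command", "arguments": {"steps": [[[-0.014, -0.015, 0.23], [0, 0, 0], 0.45], [[-0.014, -0.015, 0.23], [0, 0, 0], 0.45], [[-0.014, -0.015, 0.23], [0, 0, 0], 0.45], [[-0.014, -0.015, 0.23], [0, 0, 0], 0.45], [[-0.014, -0.015, 0.23], [0, 0, 0], 0.45]]}}

```text
t: 10.95
tool_pos: [0.5539, -0.2068, 0.1063]
tool_rot: [-0.299, 2.075, -2.072]
contact_force: [0.1, 0.5, 0.1]
opening: 0.0387
```

```bash
cat > look.py <<'E'
import sys
from fitb import *
import plan as P
# refit bottle using side (and top) ; usage look.py name
n=sys.argv[1]
s=ctrl.get_image("side");t=ctrl.get_image("top")
for d,m in((s,"side"),(t,"top")):
    x,f=fitbottle([d],B0[n]); print(m,np.round(x,4),round(f,2))
P.plan([(B0[n][0],B0[n][1],.06),(B0[n][0],B0[n][1],.029)],frame="w")
save(s,sys.argv[2],tuple(map(int,sys.argv[3:7])),int(sys.argv[7])) if len(sys.argv)>2 else 0
E
sed -i 's/^B0=.*/B0={"teal":(.439,-.334),"red":(.433,-.1963),"ochre":(.5535,-.350),"purple":(.553,-.2036),"green":(.4347,.3352),"blue":(.491,.4385),"black":(.588,.3407)}/' fitb.py
python3 look.py purple s15.png 150 270 100 300 4
```

```text
side [ 0.5545 -0.2041] 0.17
top [ 0.564  -0.1815] 0.66
t=11.05 tcp caddy [ 0.0098 -0.2326  0.1063] world [ 0.554  -0.2071  0.1063] F [-0.2  0.5 -0.3] open 0.0383 turn [ 0.1 -0.4  0.3]
  shift [-0.0003, 0.0464, -0.0036] leg 0.046 rows 0.9
  shift [-0.0005, 0.0773, -0.0035] leg 0.031 rows 0.6
```

View pics/s15.png

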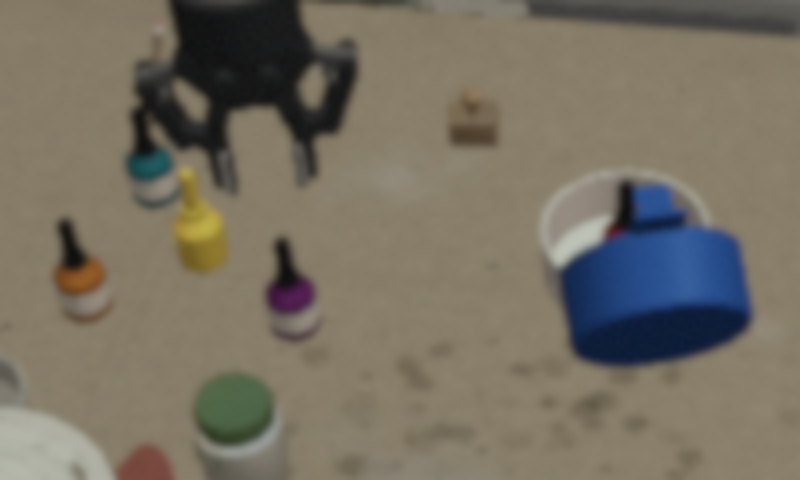

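Emit:
{"name": "arm_command", "arguments": {"steps": [[[0, 0.04, -0.004], [0.1, -0.4, 0.3], 0.45], [[0, 0.07, -0.004], [0.1, -0.4, 0.3], 0.45], [[0, 0.075, -0.004], [0.1, -0.4, 0.3], 0.4], [[0, 0.075, -0.004], [0.1, -0.4, 0.3], 0], [[0, 0.075, -0.004], [0.1, -0.4, 0.3], 0]]}}

```text
t: 11.55
tool_pos: [0.5535, -0.2033, 0.033]
tool_rot: [-0.296, 2.066, -2.069]
contact_force: [0.0, 0.1, 0.3]
opening: 0.0105
```

```bash
python3 plan.py w 0 "(.5535,-.204,.029)"; python3 snap.py s16.png side 180 250 140 210 8
```

```text
t=11.55 tcp caddy [ 0.0104 -0.2288  0.033 ] world [ 0.5535 -0.2033  0.033 ] F [0.  0.1 0.3] open 0.0105 turn [-0.1  0.1 -0.1]
  shift [0.0002, 0.004, 0.0006] leg 0.004 rows 0.1
```

View pics/s16.png

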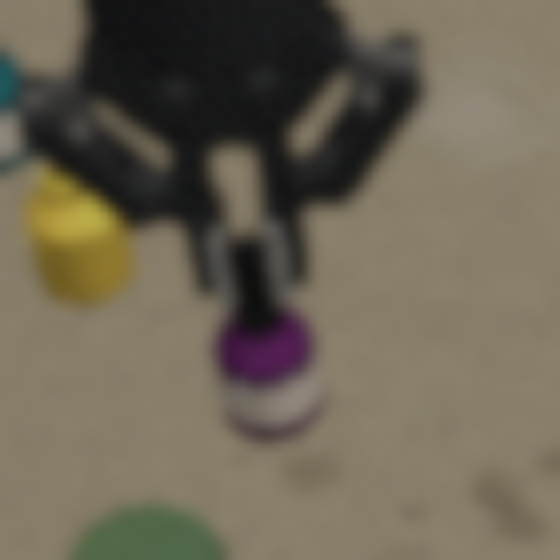

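Emit:
{"name": "arm_command", "arguments": {"steps": [[[0, -0.04, 0], [0, 0, 0], 0], [[0, -0.09, 0], [0, 0, 0], 0], [[-0.008, -0.102, -0.045], [0, 0, 0], 0], [[-0.015, -0.102, -0.095], [0, 0, 0], 0], [[-0.022, -0.102, -0.145], [0, 0, 0], 0]]}}

```text
t: 12.1
tool_pos: [0.5352, -0.0581, 0.1387]
tool_rot: [-0.288, 2.062, -2.069]
contact_force: [-0.3, 0.0, -1.8]
opening: 0.0106
```

```bash
python3 plan.py c 0 "(.0365,0,.135)" "(.0365,0,.09)"
```

```text
t=12.10 tcp caddy [ 0.0337 -0.0843  0.1387] world [ 0.5352 -0.0581  0.1387] F [-0.3  0.  -1.8] open 0.0106 turn [-0.3 -0.  -0.4]
  shift [-0.0028, 0.0034, -0.0843] leg 0.084 rows 1.7
  shift [-0.0025, 0.0484, -0.0845] leg 0.045 rows 0.9
```

Emit:
{"name": "arm_command", "arguments": {"steps": [[[-0.003, 0, -0.05], [0, 0, 0], 0], [[-0.003, 0, -0.084], [0, 0, 0], 0], [[-0.003, 0, -0.084], [0, 0, 0], 0], [[-0.003, 0.03, -0.084], [0, 0, 0], 0], [[-0.003, 0.05, -0.084], [0, 0, 0], 0]]}}

```text
t: 12.6
tool_pos: [0.516, 0.023, 0.0894]
tool_rot: [-0.285, 2.058, -2.069]
contact_force: [-0.8, -0.6, -1.0]
opening: 0.0105
```

```bash
python3 plan.py c 0; python3 snap.py s17.png side 130 250 200 320 5; python3 snap.py t17.png top 150 260 250 360 5;  python3 plan.py c 0 "(.0365,0,.06)"
```

```text
t=12.60 tcp caddy [ 0.038  -0.001   0.0894] world [0.516  0.023  0.0894] F [-0.8 -0.6 -1. ] open 0.0105 turn [-0.4  0.  -0.6]
t=12.70 tcp caddy [ 0.0353 -0.0003  0.0864] world [0.5132 0.023  0.0864] F [-0.9 -0.7 -1.4] open 0.011 turn [-0.2 -0.  -0.2]
  shift [-0.0011, 0.0264, -0.0004] leg 0.026 rows 0.5
```

View pics/s17.png

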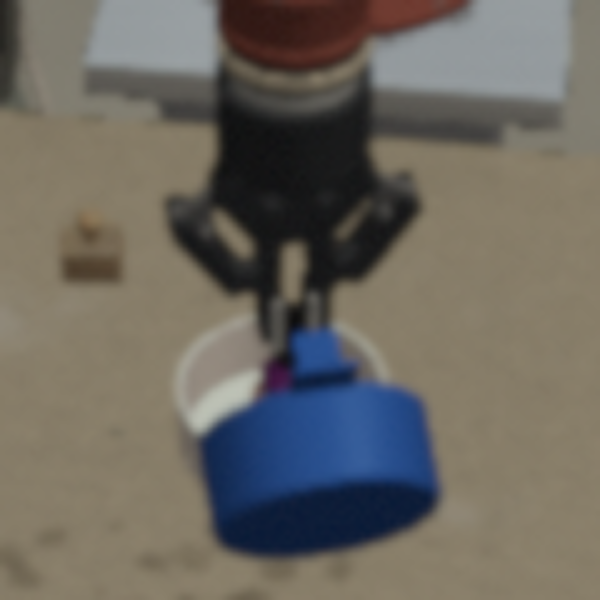

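Emit:
{"name": "arm_command", "arguments": {"steps": [[[-0.001, 0.015, 0], [0, 0, 0], 0], [[-0.001, 0.03, 0], [0, 0, 0], 0], [[-0.001, 0.042, 0], [0, 0, 0], 0], [[-0.001, 0.046, 0], [0, 0, 0], 0], [[-0.001, 0.046, 0], [0, 0, 0], 0]]}}

```text
t: 13.2
tool_pos: [0.5139, 0.0231, 0.0395]
tool_rot: [-0.293, 2.065, -2.071]
contact_force: [0.7, 0.1, -1.2]
opening: 0.0106
```

```bash
python3 plan.py c 0 "(.0365,0,.038)"
```

```text
t=13.20 tcp caddy [ 0.0361 -0.0004  0.0395] world [0.5139 0.0231 0.0395] F [ 0.7  0.1 -1.2] open 0.0106 turn [-0.2 -0.  -0.1]
  shift [-0.0004, 0.0015, -0.0004] leg 0.002 rows 0.0
```

Emit:
{"name": "arm_command", "arguments": {"steps": [[[0, 0.002, 0], [0, 0, 0], 0], [[0, 0.002, 0], [0, 0, 0], 0.25], [[0, 0.002, 0], [0, 0, 0], 0.25], [[0, -0.02, 0], [0, 0, 0], 0.25], [[0, -0.065, 0], [0, 0, 0], 0.25]]}}

```text
t: 13.7
tool_pos: [0.5105, 0.0235, 0.1015]
tool_rot: [-0.302, 2.071, -2.072]
contact_force: [0.4, -0.7, -0.1]
opening: 0.0216
```

```bash
python3 plan.py w 0 "(.553,-.350,.10)"
```

```text
t=13.70 tcp caddy [0.033  0.001  0.1015] world [0.5105 0.0235 0.1015] F [ 0.4 -0.7 -0.1] open 0.0216 turn [ 0.  -0.   0.3]
  shift [0.064, 0.0018, 0.3705] leg 0.376 rows 7.5
```

Next the ochre bottle.

Emit:
{"name": "arm_command", "arguments": {"steps": [[[0.064, -0.005, 0.37], [0, 0, 0], 0.45], [[0.064, -0.005, 0.37], [0, 0, 0], 0.45], [[0.064, -0.005, 0.37], [0, 0, 0], 0.45], [[0.064, -0.005, 0.37], [0, 0, 0], 0.45], [[0.064, -0.005, 0.37], [0, 0, 0], 0.45]]}}

```text
t: 14.2
tool_pos: [0.5402, -0.2276, 0.1069]
tool_rot: [-0.301, 2.069, -2.072]
contact_force: [-0.1, -0.3, -0.2]
opening: 0.0385
```

```bash
python3 look.py ochre s18.png 150 270 90 290 4
```

```text
side [ 0.5522 -0.351 ] 0.21
top [ 0.5254 -0.3282] 0.62
t=14.30 tcp caddy [-0.0099 -0.2519  0.1072] world [ 0.5405 -0.2312  0.1072] F [-0.  -0.1  0.1] open 0.0383 turn [-0.2 -0.4  0.2]
  shift [0.0199, 0.0477, 0.1176] leg 0.129 rows 2.6
  shift [0.0198, 0.0787, 0.1175] leg 0.031 rows 0.6
```

View pics/s18.png

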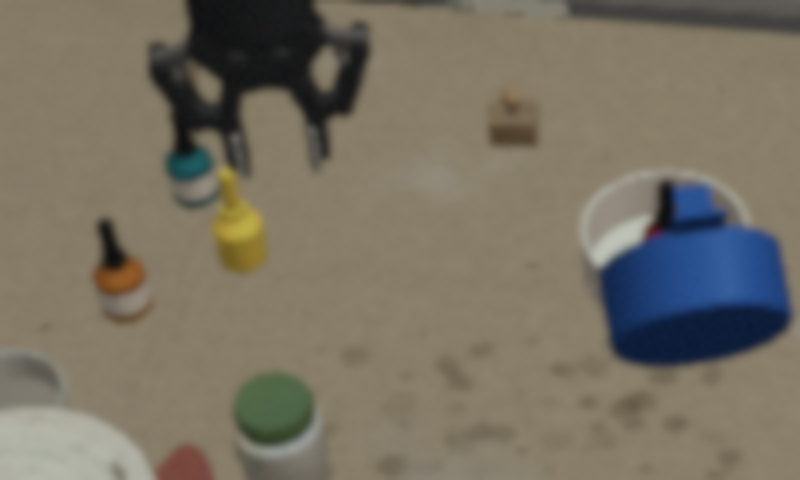

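Emit:
{"name": "arm_command", "arguments": {"steps": [[[0.01, 0, 0.05], [0, 0, 0], 0.45], [[0.02, 0, 0.1], [0, 0, 0], 0.45], [[0.02, 0.02, 0.118], [0, -0.4, 0], 0.45], [[0.02, 0.04, 0.118], [0, -0.4, 0], 0.45], [[0.02, 0.05, 0.118], [0, -0.4, 0], 0.45]]}}

```text
t: 14.8
tool_pos: [0.5527, -0.35, 0.0558]
tool_rot: [-0.302, 2.069, -2.073]
contact_force: [-0.5, -0.0, 0.3]
opening: 0.0386
```

```bash
python3 look.py ochre s19.png 180 250 100 170 8
```

```text
side [ 0.5522 -0.351 ] 0.21
top [ 0.5561 -0.3278] 0.7
t=14.90 tcp caddy [-0.0315 -0.3679  0.0555] world [ 0.5524 -0.3487  0.0555] F [-0.2 -0.3 -0.6] open 0.0386 turn [0.  0.1 0.4]
  shift [-0.0006, -0.0045, 0.0016] leg 0.005 rows 0.1
  shift [-0.0008, 0.0265, 0.0016] leg 0.031 rows 0.6
```

Emit:
{"name": "arm_command", "arguments": {"steps": [[[0, 0.015, 0.001], [0, 0, 0.3], 0.45], [[0, 0.025, 0.001], [0, 0, 0.3], 0.4], [[0, 0.025, 0.001], [0, 0, 0.3], 0], [[0, 0.025, 0.001], [0, 0, 0.3], 0], [[0, 0.025, 0.001], [0, 0, 0.3], 0]]}}

```text
t: 15.4
tool_pos: [0.5528, -0.3498, 0.031]
tool_rot: [-0.299, 2.068, -2.069]
contact_force: [-0.1, 0.2, -1.1]
opening: 0.0106
```

```bash
python3 plan.py c 0 "(.018,-.0316,.135)";python3 snap.py s20.png side 180 250 100 170 8
```

```text
t=15.40 tcp caddy [-0.0314 -0.3691  0.031 ] world [ 0.5528 -0.3498  0.031 ] F [-0.1  0.2 -1.1] open 0.0106 turn [-0.   0.1  0. ]
  shift [-0.0497, -0.1041, -0.3374] leg 0.357 rows 7.1
```

View pics/s20.png

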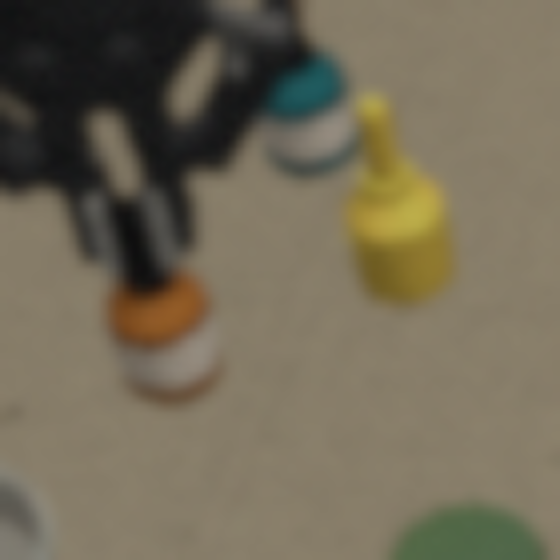

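Emit:
{"name": "arm_command", "arguments": {"steps": [[[0, -0.05, 0], [0, 0, 0], 0], [[0, -0.1, 0], [0, 0, 0], 0], [[-0.007, -0.106, -0.045], [0, 0, 0], 0], [[-0.014, -0.106, -0.095], [0, 0, 0], 0], [[-0.021, -0.106, -0.145], [0, 0, 0], 0]]}}

```text
t: 15.95
tool_pos: [0.5326, -0.2048, 0.1387]
tool_rot: [-0.294, 2.066, -2.07]
contact_force: [0.2, 0.5, -0.8]
opening: 0.0106
```

```bash
python3 plan.py c 0 "(.0182,-.0316,.138)"
```

```text
t=15.95 tcp caddy [-0.0101 -0.2243  0.1387] world [ 0.5326 -0.2048  0.1387] F [ 0.2  0.5 -0.8] open 0.0106 turn [-0.1 -0.  -0.1]
  shift [-0.0282, 0.0003, -0.1928] leg 0.195 rows 3.9
```

Emit:
{"name": "arm_command", "arguments": {"steps": [[[-0.007, 0, -0.05], [0, 0, 0], 0], [[-0.014, 0, -0.1], [0, 0, 0], 0], [[-0.021, 0, -0.15], [0, 0, 0], 0], [[-0.028, 0, -0.193], [0, 0, 0], 0], [[-0.028, 0, -0.193], [0, 0, 0], 0]]}}

```text
t: 16.45
tool_pos: [0.5045, -0.0072, 0.1387]
tool_rot: [-0.299, 2.063, -2.065]
contact_force: [0.6, -1.6, -0.9]
opening: 0.0107
```

```bash
python3 snap.py s21.png side 130 250 200 320 5; python3 plan.py c 0 "(.0182,-.0316,.09)" "(.0182,-.0316,.06)"
```

```text
t=16.50 tcp caddy [ 0.0184 -0.0292  0.1389] world [ 0.5051 -0.0096  0.1389] F [ 1.   0.4 -1.3] open 0.0109 turn [-0.2  0.2 -0.2]
  shift [0.0004, 0.0489, 0.0022] leg 0.049 rows 1.0
  shift [0.0004, 0.0789, 0.0021] leg 0.030 rows 0.6
```

View pics/s21.png

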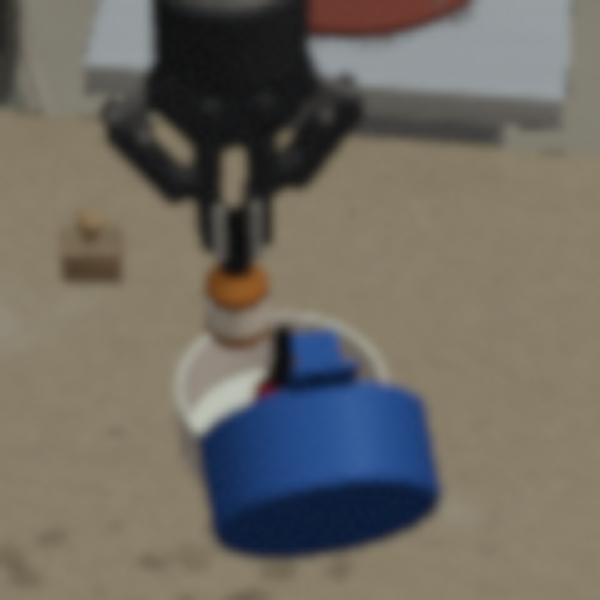

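Emit:
{"name": "arm_command", "arguments": {"steps": [[[0, 0.02, 0.001], [0, 0, 0], 0], [[0, 0.045, 0.001], [0, 0, 0], 0], [[0, 0.055, 0.001], [0, 0, 0], 0], [[0, 0.055, 0.001], [0, 0, 0], 0], [[0, 0.055, 0.001], [0, 0, 0], 0]]}}

```text
t: 17.0
tool_pos: [0.5061, -0.0114, 0.0846]
tool_rot: [-0.296, 2.062, -2.068]
contact_force: [1.1, 0.1, -0.9]
opening: 0.0108
```

```bash
python3 plan.py c 0 "(.0182,-.0316,.036)"
```

```text
t=17.00 tcp caddy [ 0.0189 -0.0313  0.0846] world [ 0.5061 -0.0114  0.0846] F [ 1.1  0.1 -0.9] open 0.0108 turn [-0.2  0.2 -0.2]
  shift [0.0009, 0.0486, 0.0001] leg 0.049 rows 1.0
```

Emit:
{"name": "arm_command", "arguments": {"steps": [[[0.001, 0.016, 0], [0, 0, 0], 0], [[0.001, 0.032, 0], [0, 0, 0], 0], [[0.001, 0.044, 0], [0, 0, 0], 0], [[0.001, 0.047, 0], [0, 0, 0], 0], [[0.001, 0.047, 0], [0, 0, 0], 0]]}}

```text
t: 17.5
tool_pos: [0.5052, -0.0121, 0.0375]
tool_rot: [-0.296, 2.062, -2.069]
contact_force: [-0.5, 0.2, -1.5]
opening: 0.0107
```

```bash
python3 plan.py c 0 "(.0182,-.0316,.036)"
```

```text
t=17.50 tcp caddy [ 0.0179 -0.0317  0.0375] world [ 0.5052 -0.0121  0.0375] F [-0.5  0.2 -1.5] open 0.0107 turn [-0.2  0.2 -0.2]
  shift [-0.0003, 0.0015, -0.0001] leg 0.002 rows 0.0
```

Good; release and lift.

Emit:
{"name": "arm_command", "arguments": {"steps": [[[0, 0.002, 0], [0, 0, 0], 0], [[0, 0.002, 0], [0, 0, 0], 0.25], [[0, 0.002, 0], [0, 0, 0], 0.25], [[0, -0.02, 0], [0, 0, 0], 0.25], [[0, -0.065, 0], [0, 0, 0], 0.25]]}}

```text
t: 18.0
tool_pos: [0.5017, -0.0115, 0.0993]
tool_rot: [-0.305, 2.068, -2.069]
contact_force: [1.7, 0.9, 0.5]
opening: 0.0213
```

```bash
python3 plan.py w 0 "(.439,-.334,.10)"
```

```text
t=18.00 tcp caddy [ 0.0147 -0.0301  0.0993] world [ 0.5017 -0.0115  0.0993] F [1.7 0.9 0.5] open 0.0213 turn [0.  0.2 0.3]
  shift [0.1517, -0.0, 0.2915] leg 0.329 rows 6.6
```

Emit:
{"name": "arm_command", "arguments": {"steps": [[[0.025, -0.005, 0.044], [0, 0, 0], 0.45], [[0.05, -0.005, 0.088], [0, 0, 0], 0.45], [[0.075, -0.005, 0.132], [0, 0, 0], 0.45], [[0.09, -0.005, 0.176], [0, 0, 0], 0.45], [[0.113, -0.005, 0.22], [0, 0, 0], 0.45]]}}

```text
t: 18.5
tool_pos: [0.4559, -0.2566, 0.1056]
tool_rot: [-0.303, 2.066, -2.07]
contact_force: [0.4, 0.1, 1.2]
opening: 0.038
```

```bash
python3 look.py teal s22.png 150 270 90 290 4; python3 plan.py w 0 "(.439,-.334,.1)"
```

```text
side [ 0.4403 -0.3338] 0.13
top [ 0.4183 -0.3237] 0.66
t=18.60 tcp caddy [-0.0999 -0.2553  0.1058] world [ 0.4551 -0.2598  0.1058] F [0.1 1.  1. ] open 0.0384 turn [-0.2 -0.2  0.3]
  shift [0.0359, 0.0462, 0.0667] leg 0.089 rows 1.8
  shift [0.0357, 0.0772, 0.0666] leg 0.031 rows 0.6
t=18.60 tcp caddy [-0.0999 -0.2553  0.1058] world [ 0.4551 -0.2598  0.1058] F [0.1 1.  1. ] open 0.0384 turn [-0.2 -0.2  0.3]
  shift [0.036, 0.0062, 0.0668] leg 0.076 rows 1.5
```

View pics/s22.png

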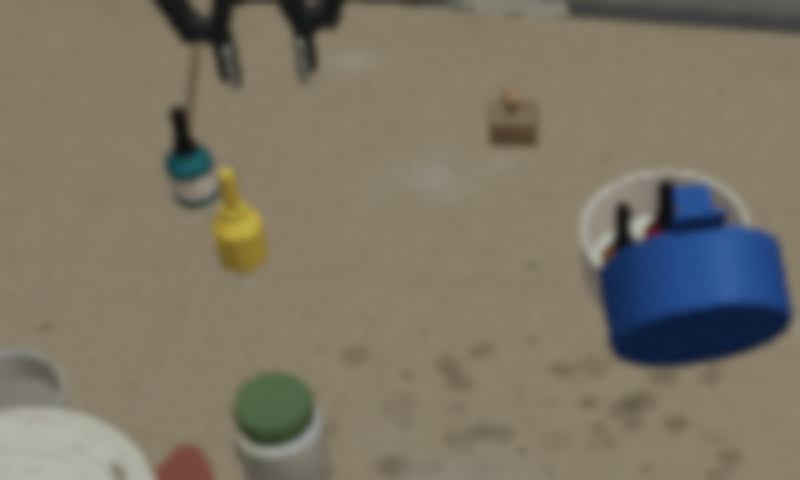

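Emit:
{"name": "arm_command", "arguments": {"steps": [[[0.02, 0, 0.035], [0, 0, 0], 0.45], [[0.036, 0, 0.067], [0, 0, 0], 0.45], [[0.036, 0.02, 0.067], [0, 0, 0], 0.45], [[0.036, 0.04, 0.067], [0, 0, 0], 0.45], [[0.036, 0.045, 0.067], [0, 0, 0], 0.45]]}}

```text
t: 19.1
tool_pos: [0.4378, -0.3327, 0.0588]
tool_rot: [-0.301, 2.074, -2.073]
contact_force: [-0.5, 0.3, -1.0]
opening: 0.0381
```

```bash
python3 look.py teal s23.png 160 230 105 175 8
```

```text
side [ 0.4403 -0.3341] 0.12
top [ 0.4267 -0.3531] 0.7
t=19.20 tcp caddy [-0.1364 -0.3211  0.0603] world [ 0.4386 -0.3332  0.0603] F [ 0.6 -0.8 -0.1] open 0.0385 turn [-0.  -0.2  0.3]
  shift [-0.0002, 0.0003, 0.0009] leg 0.001 rows 0.0
  shift [-0.0004, 0.0313, 0.0009] leg 0.031 rows 0.6
```

View pics/s23.png

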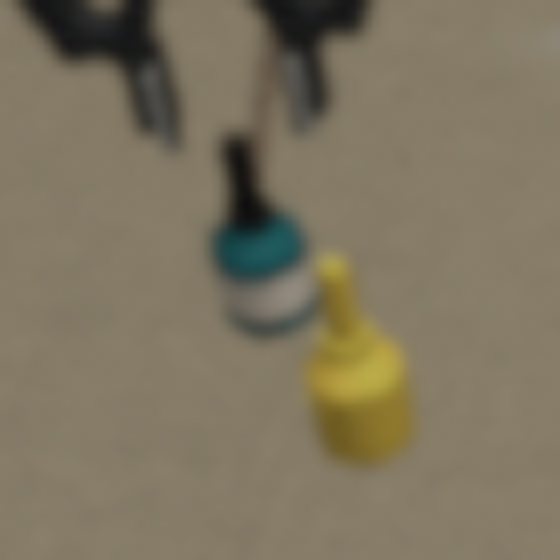

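Emit:
{"name": "arm_command", "arguments": {"steps": [[[0, 0.015, 0.001], [0, 0, 0.3], 0.45], [[0, 0.03, 0.001], [0, 0, 0.3], 0.4], [[0, 0.03, 0.001], [0, 0, 0.3], 0], [[0, 0.03, 0.001], [0, 0, 0.3], 0], [[0, 0.03, 0.001], [0, 0, 0.3], 0]]}}

```text
t: 19.7
tool_pos: [0.4389, -0.3344, 0.0305]
tool_rot: [-0.294, 2.069, -2.072]
contact_force: [0.5, 0.3, -1.5]
opening: 0.0107
```

```bash
python3 plan.py c 0 "(-.0182,-.0316,.138)"
```

```text
t=19.70 tcp caddy [-0.1364 -0.3223  0.0305] world [ 0.4389 -0.3344  0.0305] F [ 0.5  0.3 -1.5] open 0.0107 turn [-0.1 -0.2  0. ]
  shift [-0.1173, -0.1078, -0.2909] leg 0.332 rows 6.6
```

Emit:
{"name": "arm_command", "arguments": {"steps": [[[0, -0.05, 0], [0, 0, 0], 0], [[0, -0.1, 0], [0, 0, 0], 0], [[-0.018, -0.108, -0.045], [0, -0.2, 0], 0], [[-0.036, -0.108, -0.09], [0, -0.2, 0], 0], [[-0.054, -0.108, -0.135], [0, -0.2, 0], 0]]}}

```text
t: 20.2
tool_pos: [0.454, -0.1888, 0.1403]
tool_rot: [-0.292, 2.064, -2.071]
contact_force: [0.7, 0.1, -1.0]
opening: 0.0107
```

```bash
python3 plan.py c 0 "(-.0182,-.0316,.138)"
```

```text
t=20.20 tcp caddy [-0.081  -0.1868  0.1403] world [ 0.454  -0.1888  0.1403] F [ 0.7  0.1 -1. ] open 0.0107 turn [-0.2 -0.1 -0.1]
  shift [-0.0627, 0.0019, -0.1553] leg 0.167 rows 3.3
```

Emit:
{"name": "arm_command", "arguments": {"steps": [[[-0.019, 0, -0.046], [0, 0, 0], 0], [[-0.038, 0, -0.092], [0, 0, 0], 0], [[-0.055, 0, -0.135], [0, 0, 0], 0], [[-0.063, 0, -0.155], [0, 0, 0], 0], [[-0.063, 0.01, -0.155], [0, 0, 0], 0]]}}

```text
t: 20.7
tool_pos: [0.4725, -0.0201, 0.132]
tool_rot: [-0.292, 2.059, -2.068]
contact_force: [1.1, 0.3, -0.7]
opening: 0.0106
```

```bash
python3 snap.py s24.png side 130 250 200 320 5; python3 plan.py c 0 "(-.0182,-.0316,.085)"
```

```text
t=20.75 tcp caddy [-0.0178 -0.0308  0.1289] world [ 0.4708 -0.0213  0.1289] F [ 0.   0.2 -1.3] open 0.0102 turn [-0.2  0.1 -0.1]
  shift [0.0005, 0.0439, 0.0006] leg 0.044 rows 0.9
```

View pics/s24.png

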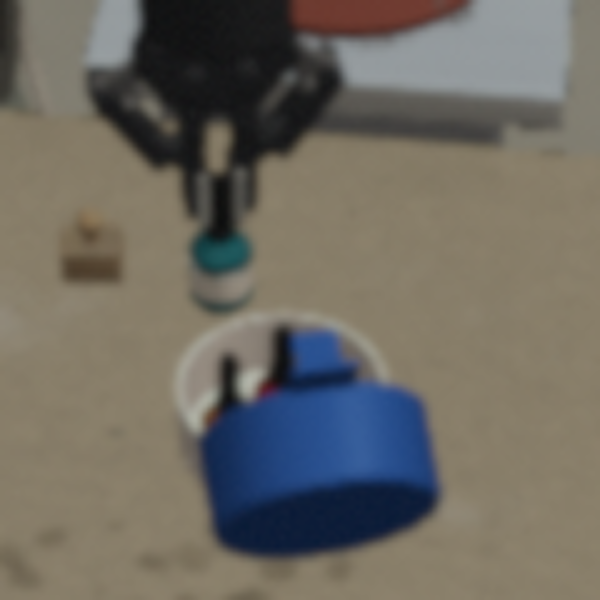

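Emit:
{"name": "arm_command", "arguments": {"steps": [[[0, 0.02, 0.001], [0, 0, 0], 0], [[0, 0.04, 0.001], [0, 0, 0], 0], [[0, 0.045, 0.001], [0, 0, 0], 0], [[0, 0.045, 0.001], [0, 0, 0], 0], [[0, 0.045, 0.001], [0, 0, 0], 0]]}}

```text
t: 21.25
tool_pos: [0.4718, -0.0232, 0.0848]
tool_rot: [-0.293, 2.062, -2.071]
contact_force: [0.3, 0.7, -1.0]
opening: 0.0105
```

```bash
python3 plan.py c 0 "(-.0182,-.0316,.0355)"
```

```text
t=21.25 tcp caddy [-0.0174 -0.0329  0.0848] world [ 0.4718 -0.0232  0.0848] F [ 0.3  0.7 -1. ] open 0.0105 turn [-0.3  0.  -0.2]
  shift [0.001, 0.0493, -0.0016] leg 0.049 rows 1.0
```

Emit:
{"name": "arm_command", "arguments": {"steps": [[[0.001, 0.016, -0.001], [0, 0, 0], 0], [[0.001, 0.032, -0.001], [0, 0, 0], 0], [[0.001, 0.044, -0.001], [0, 0, 0], 0], [[0.001, 0.048, -0.001], [0, 0, 0], 0], [[0.001, 0.048, -0.001], [0, 0, 0], 0]]}}

```text
t: 21.75
tool_pos: [0.4704, -0.0227, 0.0363]
tool_rot: [-0.294, 2.063, -2.071]
contact_force: [-0.3, -0.0, -1.0]
opening: 0.0109
```

```bash
python3 plan.py c 0 "(-.0182,-.0316,.0355)"
```

```text
t=21.75 tcp caddy [-0.0186 -0.032   0.0363] world [ 0.4704 -0.0227  0.0363] F [-0.3 -0.  -1. ] open 0.0109 turn [-0.2  0.  -0.1]
  shift [-0.0004, 0.0008, -0.0004] leg 0.001 rows 0.0
```

Emit:
{"name": "arm_command", "arguments": {"steps": [[[0, 0.001, 0], [0, 0, 0], 0], [[0, 0.001, 0], [0, 0, 0], 0.25], [[0, 0.001, 0], [0, 0, 0], 0.25], [[0, -0.02, 0], [0, 0, 0], 0.25], [[0, -0.065, 0], [0, 0, 0], 0.25]]}}

```text
t: 22.25
tool_pos: [0.4668, -0.0218, 0.0983]
tool_rot: [-0.303, 2.07, -2.071]
contact_force: [0.5, 0.3, 0.2]
opening: 0.021
```

```bash
python3 plan.py w 0 "(.4347,.3352,.10)"
```

```text
t=22.25 tcp caddy [-0.0217 -0.0302  0.0983] world [ 0.4668 -0.0218  0.0983] F [0.5 0.3 0.2] open 0.021 turn [-0.   0.   0.3]
  shift [-0.0698, -0.0021, -0.3516] leg 0.358 rows 7.2
```

Emit:
{"name": "arm_command", "arguments": {"steps": [[[-0.01, -0.006, -0.048], [0, 0, 0], 0.25], [[-0.02, -0.006, -0.097], [0, 0, 0], 0.25], [[-0.03, -0.006, -0.146], [0, 0, 0], 0.45], [[-0.039, -0.006, -0.195], [0, 0, 0], 0.45], [[-0.048, -0.006, -0.244], [0, 0, 0], 0.45]]}}

```text
t: 22.75
tool_pos: [0.4441, 0.228, 0.1048]
tool_rot: [-0.301, 2.069, -2.07]
contact_force: [0.9, -0.6, 0.7]
opening: 0.0385
```

```bash
python3 look.py green s25.png 150 290 230 430 4; python3 snap.py t25.png top 160 260 250 350 7
```

```text
side [0.437  0.3371] 0.19
top [0.4347 0.3352] 1.0
t=22.85 tcp caddy [0.0267 0.2189 0.1048] world [0.4432 0.2309 0.1048] F [-0.4  0.2 -0.2] open 0.0383 turn [0.1 0.5 0.2]
  shift [-0.0221, 0.0449, -0.1023] leg 0.114 rows 2.3
  shift [-0.0222, 0.0759, -0.1022] leg 0.031 rows 0.6
```

View pics/s25.png

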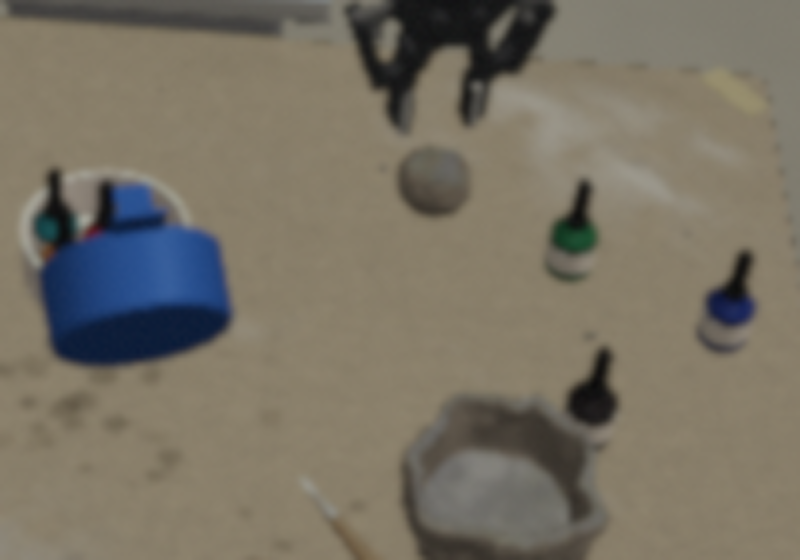

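View pics/t25.png

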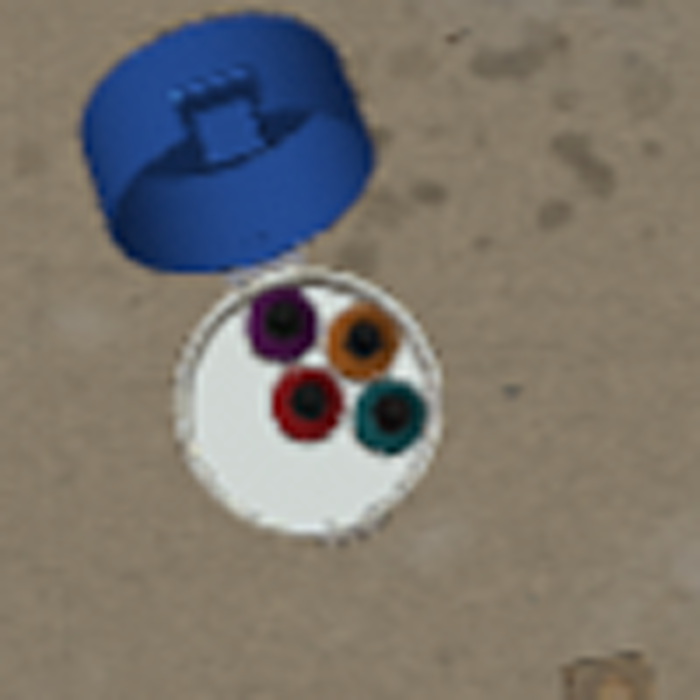

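```bash
python3 - <<'E'
from h import *
from plan import *
t=ctrl.get_image("top")
for n,c in dict(red=(309,398),purple=(284,320),ochre=(364,339),teal=(392,411)).items():
    print(n,np.round(w2c(onz(t,full(c,(250,160),7),.087)),4))
E
```

```text
red [-0.0014  0.0004  0.087 ]
purple [0.0333 0.0002 0.087 ]
ochre [ 0.0151 -0.0295  0.087 ]
teal [-0.0175 -0.0311  0.087 ]
```

Emit:
{"name": "arm_command", "arguments": {"steps": [[[-0.011, 0, -0.05], [0, 0, 0], 0.45], [[-0.022, 0, -0.1], [0, 0.5, 0], 0.45], [[-0.022, 0.02, -0.102], [0, 0.5, 0], 0.45], [[-0.022, 0.04, -0.102], [0, 0.5, 0], 0.45], [[-0.022, 0.044, -0.102], [0, 0.5, 0], 0.45]]}}

```text
t: 23.45
tool_pos: [0.4347, 0.3289, 0.0576]
tool_rot: [-0.301, 2.073, -2.08]
contact_force: [-0.3, -0.3, -0.5]
opening: 0.0379
```

```bash
python3 look.py green s26.png 160 230 330 400 8
```

```text
side [0.437  0.3371] 0.2
top [0.4321 0.3426] 0.82
t=23.55 tcp caddy [0.0472 0.3155 0.0594] world [0.4358 0.3293 0.0594] F [ 0.4 -0.7  0.2] open 0.0383 turn [-0.1 -0.4  0.4]
  shift [-0.0006, -0.0006, -0.006] leg 0.006 rows 0.1
  shift [-0.0008, 0.0304, -0.006] leg 0.031 rows 0.6
```

View pics/s26.png

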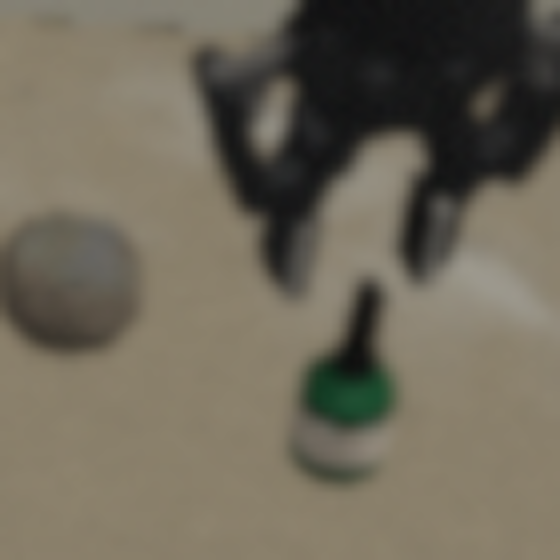

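Emit:
{"name": "arm_command", "arguments": {"steps": [[[-0.001, 0.01, -0.007], [0, -0.4, 0.3], 0.45], [[-0.001, 0.029, -0.007], [0, -0.4, 0.3], 0.4], [[-0.001, 0.029, -0.007], [0, -0.4, 0.3], 0], [[-0.001, 0.029, -0.007], [0, -0.4, 0.3], 0], [[-0.001, 0.029, -0.007], [0, -0.4, 0.3], 0]]}}

```text
t: 24.05
tool_pos: [0.4353, 0.3365, 0.0314]
tool_rot: [-0.296, 2.068, -2.07]
contact_force: [-0.9, 0.9, -0.2]
opening: 0.0107
```

```bash
python3 plan.py c 0 "(.0182,.0316,.138)"; python3 snap.py s27.png side 160 230 330 400 8
```

```text
t=24.05 tcp caddy [0.0488 0.3225 0.0314] world [0.4353 0.3365 0.0314] F [-0.9  0.9 -0.2] open 0.0107 turn [-0. -0.  0.]
  shift [0.0305, -0.1064, 0.291] leg 0.311 rows 6.2
```

View pics/s27.png

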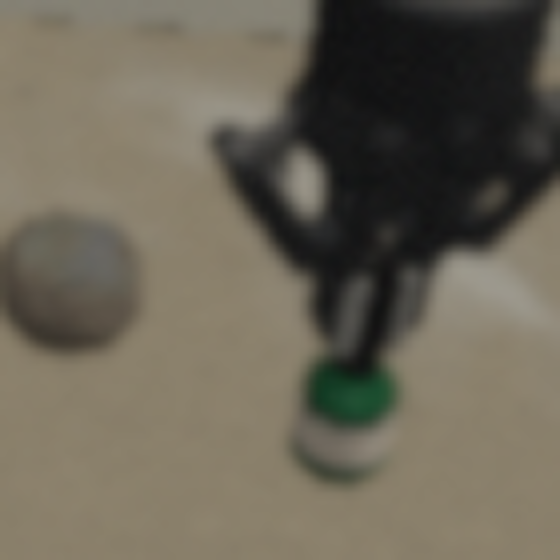

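Emit:
{"name": "arm_command", "arguments": {"steps": [[[0, -0.05, 0], [0, 0, 0], 0], [[0, -0.1, 0], [0, 0, 0], 0], [[0.005, -0.108, 0.048], [0, 0, 0], 0], [[0.01, -0.108, 0.096], [0, 0, 0], 0], [[0.015, -0.108, 0.144], [0, 0, 0], 0]]}}

```text
t: 24.6
tool_pos: [0.4623, 0.1932, 0.1417]
tool_rot: [-0.294, 2.066, -2.066]
contact_force: [0.7, -0.9, -0.3]
opening: 0.0106
```

```bash
python3 plan.py c 0 "(.0182,.0316,.138)"
```

```text
t=24.60 tcp caddy [0.0344 0.1774 0.1417] world [0.4623 0.1932 0.1417] F [ 0.7 -0.9 -0.3] open 0.0106 turn [-0.1  0.1 -0.2]
  shift [0.0164, 0.0038, 0.1458] leg 0.147 rows 2.9
```

Emit:
{"name": "arm_command", "arguments": {"steps": [[[0.006, 0, 0.048], [0, 0, 0], 0], [[0.012, 0, 0.096], [0, 0, 0], 0], [[0.016, 0, 0.13], [0, 0, 0], 0], [[0.016, 0, 0.146], [0, 0, 0], 0], [[0.016, 0.01, 0.146], [0, 0, 0], 0]]}}

```text
t: 25.1
tool_pos: [0.4903, 0.0467, 0.1341]
tool_rot: [-0.284, 2.064, -2.068]
contact_force: [0.2, 0.8, -0.6]
opening: 0.0106
```

```bash
python3 snap.py s28.png side 130 250 200 320 5; python3 plan.py c 0 "(.0182,.0316,.085)"
```

```text
t=25.15 tcp caddy [0.0183 0.0309 0.1308] world [0.4881 0.0481 0.1308] F [-1.3 -0.9 -3. ] open 0.011 turn [-0.  -0.1 -0.2]
  shift [0.0003, 0.0458, -0.0008] leg 0.046 rows 0.9
```

View pics/s28.png

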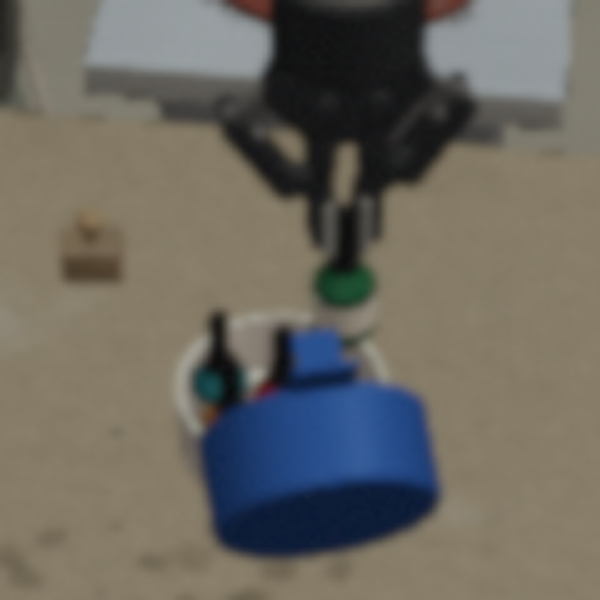

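Emit:
{"name": "arm_command", "arguments": {"steps": [[[0, 0.02, 0], [0, 0, 0], 0], [[0, 0.04, 0], [0, 0, 0], 0], [[0, 0.047, 0], [0, 0, 0], 0], [[0, 0.047, 0], [0, 0, 0], 0], [[0, 0.047, 0], [0, 0, 0], 0]]}}

```text
t: 25.65
tool_pos: [0.4885, 0.0487, 0.0844]
tool_rot: [-0.292, 2.066, -2.066]
contact_force: [-0.4, -0.5, -0.2]
opening: 0.0101
```

```bash
python3 plan.py c 0 "(.0182,.0316,.0365)"
```

```text
t=25.65 tcp caddy [0.0189 0.0313 0.0844] world [0.4885 0.0487 0.0844] F [-0.4 -0.5 -0.2] open 0.0101 turn [-0.   0.  -0.3]
  shift [0.0009, 0.0479, -0.0003] leg 0.048 rows 1.0
```

Emit:
{"name": "arm_command", "arguments": {"steps": [[[0.001, 0.016, 0], [0, 0, 0], 0], [[0.001, 0.032, 0], [0, 0, 0], 0], [[0.001, 0.044, 0], [0, 0, 0], 0], [[0.001, 0.047, 0], [0, 0, 0], 0], [[0.001, 0.047, 0], [0, 0, 0], 0]]}}

```text
t: 26.15
tool_pos: [0.4875, 0.0481, 0.0371]
tool_rot: [-0.293, 2.066, -2.067]
contact_force: [-0.4, -3.4, -2.7]
opening: 0.0107
```

```bash
python3 plan.py c 0 "(.0182,.0316,.0365)"
```

```text
t=26.15 tcp caddy [0.0178 0.0311 0.0371] world [0.4875 0.0481 0.0371] F [-0.4 -3.4 -2.7] open 0.0107 turn [-0.1  0.  -0.2]
  shift [-0.0004, 0.0006, -0.0005] leg 0.001 rows 0.0
```

Emit:
{"name": "arm_command", "arguments": {"steps": [[[0, 0.001, 0], [0, 0, 0], 0], [[0, 0.001, 0], [0, 0, 0], 0.25], [[0, 0.001, 0], [0, 0, 0], 0.25], [[0, -0.02, 0], [0, 0, 0], 0.25], [[0, -0.065, 0], [0, 0, 0], 0.25]]}}

```text
t: 26.65
tool_pos: [0.484, 0.0489, 0.099]
tool_rot: [-0.302, 2.073, -2.068]
contact_force: [0.9, -0.1, -1.0]
opening: 0.0213
```

```bash
python3 plan.py w 0 "(.588,.3407,.10)"
```

```text
t=26.65 tcp caddy [0.0146 0.0328 0.099 ] world [0.484  0.0489 0.099 ] F [ 0.9 -0.1 -1. ] open 0.0213 turn [0.2 0.  0.2]
  shift [-0.1819, -0.001, -0.2508] leg 0.310 rows 6.2
```

```bash
python3 plan.py w 0 "(.491,.4385,.10)"
```

```text
t=26.65 tcp caddy [0.0146 0.0328 0.099 ] world [0.484  0.0489 0.099 ] F [ 0.9 -0.1 -1. ] open 0.0213 turn [0.2 0.  0.2]
  shift [-0.1163, -0.0004, -0.3719] leg 0.390 rows 7.8
```

Emit:
{"name": "arm_command", "arguments": {"steps": [[[-0.015, -0.006, -0.047], [0, 0, 0], 0.25], [[-0.03, -0.006, -0.095], [0, 0, 0], 0.25], [[-0.045, -0.006, -0.143], [0, 0, 0], 0.45], [[-0.06, -0.006, -0.19], [0, 0, 0], 0.45], [[-0.074, -0.006, -0.238], [0, 0, 0], 0.45]]}}

```text
t: 27.15
tool_pos: [0.488, 0.3008, 0.1062]
tool_rot: [-0.3, 2.074, -2.065]
contact_force: [0.6, -0.6, -0.6]
opening: 0.0383
```

```bash
python3 look.py blue s29.png 150 290 230 430 4; python3 snap.py t29.png top 130 260 140 320 4
```

```text
side [0.4937 0.4392] 0.1
top [0.4662 0.421 ] 0.52
t=27.25 tcp caddy [0.0896 0.2764 0.1062] world [0.4875 0.3037 0.1062] F [-0.2 -0.7  0.5] open 0.0385 turn [0.3 0.4 0.1]
  shift [-0.0421, 0.0469, -0.1278] leg 0.143 rows 2.9
  shift [-0.0422, 0.0779, -0.1276] leg 0.031 rows 0.6
```

View pics/s29.png

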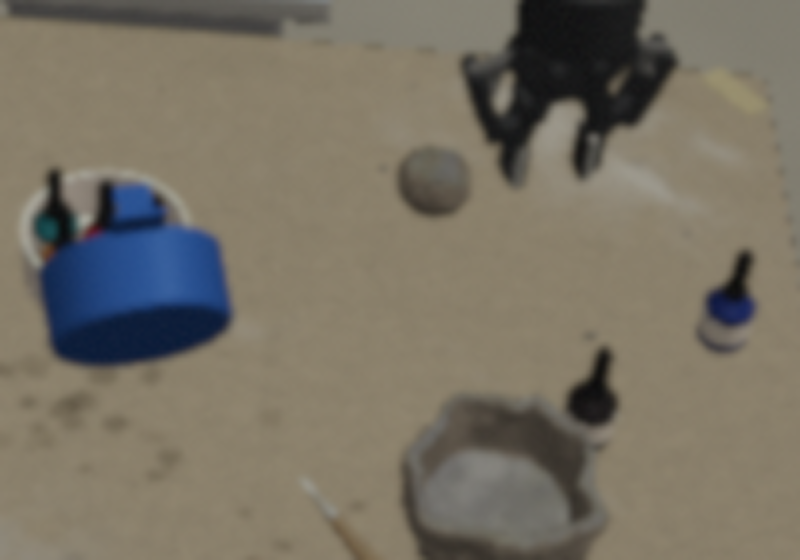

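View pics/t29.png

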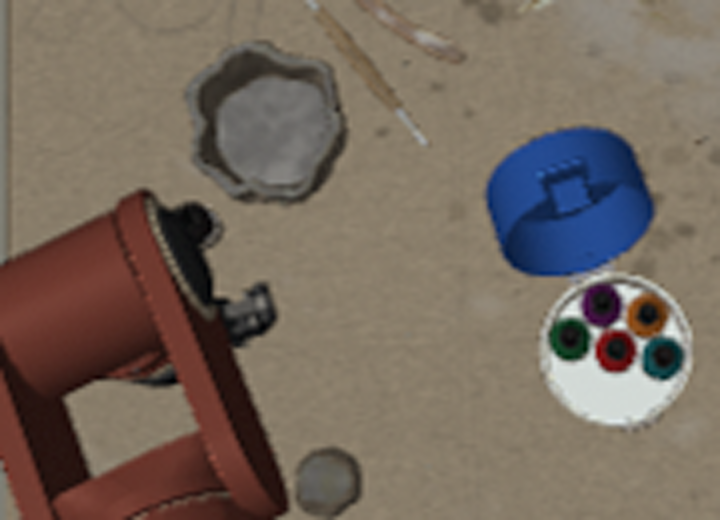

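Emit:
{"name": "arm_command", "arguments": {"steps": [[[-0.016, 0, -0.047], [0, 0, 0], 0.45], [[-0.032, 0, -0.095], [0, 0.4, 0], 0.45], [[-0.042, 0, -0.128], [0, 0.4, 0], 0.45], [[-0.042, 0.025, -0.128], [0, 0.4, 0], 0.45], [[-0.042, 0.047, -0.128], [0, 0.4, 0], 0.45]]}}

```text
t: 27.8
tool_pos: [0.4918, 0.4368, 0.0596]
tool_rot: [-0.297, 2.076, -2.065]
contact_force: [-0.2, 0.7, -0.6]
opening: 0.0382
```

```bash
python3 look.py blue s30.png 180 250 370 440 8
```

```text
side [0.4937 0.4392] 0.1
top [0.4916 0.4614] 0.73
t=27.90 tcp caddy [0.1274 0.4007 0.0551] world [0.4888 0.4337 0.0551] F [-1.7 -1.2 -1.4] open 0.0385 turn [ 0.1 -0.2  0.6]
  shift [-0.0034, -0.0049, -0.004] leg 0.007 rows 0.1
  shift [-0.0037, 0.0261, -0.004] leg 0.031 rows 0.6
```

View pics/s30.png

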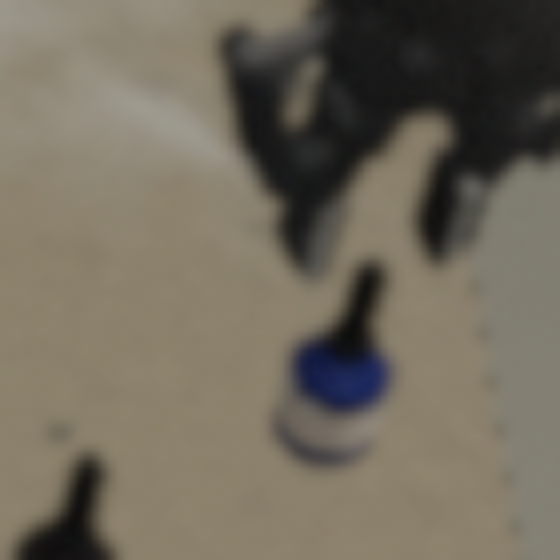

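Emit:
{"name": "arm_command", "arguments": {"steps": [[[-0.004, 0.01, -0.004], [0, 0, 0.5], 0.45], [[-0.004, 0.024, -0.004], [0, 0, 0.5], 0.4], [[-0.004, 0.024, -0.004], [0, 0, 0.5], 0], [[-0.004, 0.024, -0.004], [0, 0, 0.5], 0], [[-0.004, 0.024, -0.004], [0, 0, 0.5], 0]]}}

```text
t: 28.4
tool_pos: [0.4918, 0.4388, 0.0318]
tool_rot: [-0.295, 2.073, -2.068]
contact_force: [0.2, -0.2, -0.1]
opening: 0.0104
```

```bash
python3 plan.py c 0 "(-.0182,.0316,.138)"; python3 snap.py s31.png side 180 250 370 440 8
```

```text
t=28.40 tcp caddy [0.1317 0.4048 0.0318] world [0.4918 0.4388 0.0318] F [ 0.2 -0.2 -0.1] open 0.0104 turn [ 0.1 -0.2  0. ]
  shift [0.1488, -0.107, 0.3734] leg 0.416 rows 8.3
```

View pics/s31.png

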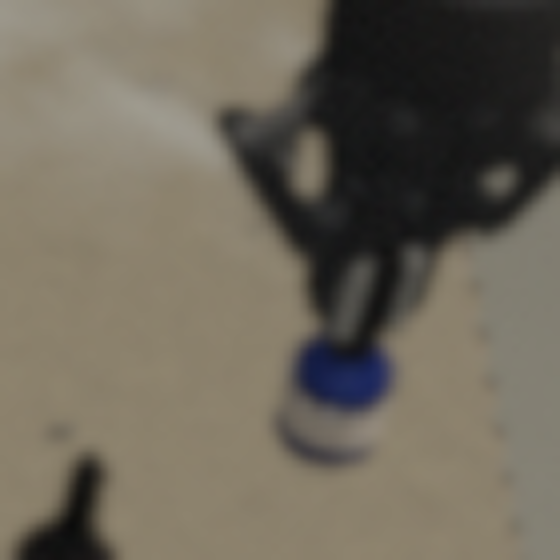

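Gripped (place z ≈ 0.037). Carry.

Emit:
{"name": "arm_command", "arguments": {"steps": [[[0, -0.05, 0], [0, 0, 0], 0], [[0, -0.1, 0], [0, 0, 0], 0], [[0.018, -0.11, 0.045], [0, -0.2, 0], 0], [[0.036, -0.11, 0.09], [0, -0.2, 0], 0], [[0.054, -0.11, 0.135], [0, -0.2, 0], 0]]}}

```text
t: 28.95
tool_pos: [0.4781, 0.293, 0.1437]
tool_rot: [-0.295, 2.07, -2.063]
contact_force: [0.1, -0.7, -0.6]
opening: 0.0109
```

```bash
python3 plan.py c 0 "(-.0182,.0316,.138)"
```

```text
t=28.95 tcp caddy [0.0776 0.2687 0.1437] world [0.4781 0.293  0.1437] F [ 0.1 -0.7 -0.6] open 0.0109 turn [ 0.2  0.1 -0.2]
  shift [0.0962, 0.0048, 0.237] leg 0.256 rows 5.1
```

Emit:
{"name": "arm_command", "arguments": {"steps": [[[0.02, 0, 0.046], [0, 0, 0], 0], [[0.04, 0, 0.092], [0, 0, 0], 0], [[0.059, 0, 0.138], [0, 0, 0], 0], [[0.078, 0, 0.184], [0, 0, 0], 0], [[0.09, 0, 0.22], [0, 0, 0], 0]]}}

```text
t: 29.45
tool_pos: [0.4536, 0.0543, 0.1437]
tool_rot: [-0.292, 2.068, -2.064]
contact_force: [0.8, -0.7, -1.0]
opening: 0.0106
```

```bash
python3 plan.py c 0 "(-.0182,.0316,.13)"
```

```text
t=29.45 tcp caddy [-0.013   0.0466  0.1437] world [0.4536 0.0543 0.1437] F [ 0.8 -0.7 -1. ] open 0.0106 turn [ 0.1  0.  -0.3]
  shift [0.0053, 0.0136, 0.015] leg 0.021 rows 0.4
```

Emit:
{"name": "arm_command", "arguments": {"steps": [[[0.003, 0, 0.009], [0, 0, 0], 0], [[0.005, 0, 0.015], [0, 0, 0], 0], [[0.005, 0.01, 0.015], [0, 0, 0], 0], [[0.005, 0.01, 0.015], [0, 0, 0], 0], [[0.005, 0.01, 0.015], [0, 0, 0], 0]]}}

```text
t: 29.95
tool_pos: [0.4526, 0.0398, 0.1327]
tool_rot: [-0.296, 2.069, -2.062]
contact_force: [-0.7, 0.6, 0.3]
opening: 0.0104
```

```bash
python3 plan.py c 0 "(-.0182,.0316,.085)"
```

```text
t=29.95 tcp caddy [-0.0181  0.0329  0.1327] world [0.4526 0.0398 0.1327] F [-0.7  0.6  0.3] open 0.0104 turn [ 0.1  0.2 -0.2]
  shift [0.0003, 0.0477, 0.0014] leg 0.048 rows 1.0
```

Emit:
{"name": "arm_command", "arguments": {"steps": [[[0, 0.02, 0.001], [0, 0, 0], 0], [[0, 0.04, 0.001], [0, 0, 0], 0], [[0, 0.048, 0.001], [0, 0, 0], 0], [[0, 0.048, 0.001], [0, 0, 0], 0], [[0, 0.048, 0.001], [0, 0, 0], 0]]}}

```text
t: 30.45
tool_pos: [0.4535, 0.0393, 0.0854]
tool_rot: [-0.296, 2.068, -2.062]
contact_force: [1.0, -0.8, 0.0]
opening: 0.0105
```

```bash
python3 snap.py s32.png side 130 250 200 320 5;python3 plan.py c 0 "(-.0182,.0316,.037)"
```

```text
t=30.50 tcp caddy [-0.017   0.032   0.0859] world [0.4539 0.0392 0.0859] F [0.2 0.4 0.5] open 0.0103 turn [ 0.1  0.2 -0.3]
  shift [0.0014, 0.0489, 0.0005] leg 0.049 rows 1.0
```

View pics/s32.png

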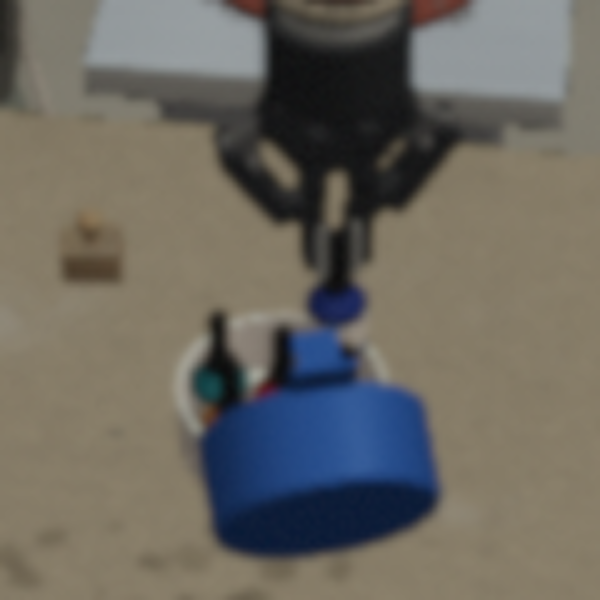

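Emit:
{"name": "arm_command", "arguments": {"steps": [[[0.0015, 0.016, 0], [0, 0, 0], 0], [[0.0015, 0.032, 0], [0, 0, 0], 0], [[0.0015, 0.044, 0], [0, 0, 0], 0], [[0.0015, 0.047, 0], [0, 0, 0], 0], [[0.0015, 0.047, 0], [0, 0, 0], 0]]}}

```text
t: 31.0
tool_pos: [0.4528, 0.0388, 0.039]
tool_rot: [-0.295, 2.067, -2.062]
contact_force: [1.1, -0.1, -0.2]
opening: 0.0104
```

```bash
python3 plan.py c 0 "(-.0182,.0316,.037)"
```

```text
t=31.00 tcp caddy [-0.0181  0.0319  0.039 ] world [0.4528 0.0388 0.039 ] F [ 1.1 -0.1 -0.2] open 0.0104 turn [ 0.1  0.2 -0.3]
  shift [0.0001, 0.002, 0.0003] leg 0.002 rows 0.0
```

Emit:
{"name": "arm_command", "arguments": {"steps": [[[0, 0.002, 0], [0, 0, 0], 0], [[0, 0.002, 0], [0, 0, 0], 0.25], [[0, 0.002, 0], [0, 0, 0], 0.25], [[0, -0.02, 0], [0, 0, 0], 0.25], [[0, -0.065, 0], [0, 0, 0], 0.25]]}}

```text
t: 31.5
tool_pos: [0.4492, 0.0389, 0.101]
tool_rot: [-0.304, 2.073, -2.063]
contact_force: [1.0, 0.0, -0.6]
opening: 0.0214
```

```bash
python3 plan.py w 0 "(.50,.26,.10)"
```

```text
t=31.50 tcp caddy [-0.0216  0.033   0.101 ] world [0.4492 0.0389 0.101 ] F [ 1.   0.  -0.6] open 0.0214 turn [0.3 0.2 0.2]
  shift [-0.1116, 0.0017, -0.1975] leg 0.227 rows 4.5
```

```bash
python3 - <<'E'
from h import *
print(np.round(ctrl.get_obs()["q"],2))
E
```

```text
[-0.08 -0.29  2.11  0.    1.33  1.2 ]
```

Emit:
{"name": "arm_command", "arguments": {"steps": [[[-0.025, -0.008, -0.043], [0, 0, 0], 0.25], [[-0.05, -0.008, -0.087], [0, 8, 0], 0.25], [[-0.075, -0.008, -0.13], [0, 16, 0], 0.3], [[-0.1, -0.008, -0.174], [0, 24, 0], 0.4], [[-0.112, -0.008, -0.198], [0, 32, 0], 0.4]]}}

```text
t: 32.0
tool_pos: [0.5008, 0.2629, 0.1103]
tool_rot: [-0.279, -2.079, 2.07]
contact_force: [0.6, -0.6, -0.2]
opening: 0.0342
```

```bash
python3 - <<'E'
from h import *
print(np.round(ctrl.get_obs()["q"],2))
E
python3 snap.py s33.png side 190 300 310 420 6; python3 snap.py t33.png top 130 210 160 240 8; python3 plan.py w -1.256 "(.588,.3407,.10)"
```

```text
[ 0.35 -0.01  1.84  0.01  1.31  2.19]
t=32.10 tcp caddy [0.0914 0.235  0.1103] world [0.5009 0.2646 0.1103] F [ 1.3 -0.6  0. ] open 0.0343 turn [ 0.2 40.5  0.3]
  shift [-0.0643, 0.0105, -0.0962] leg 0.116 rows 2.3
```

View pics/s33.png

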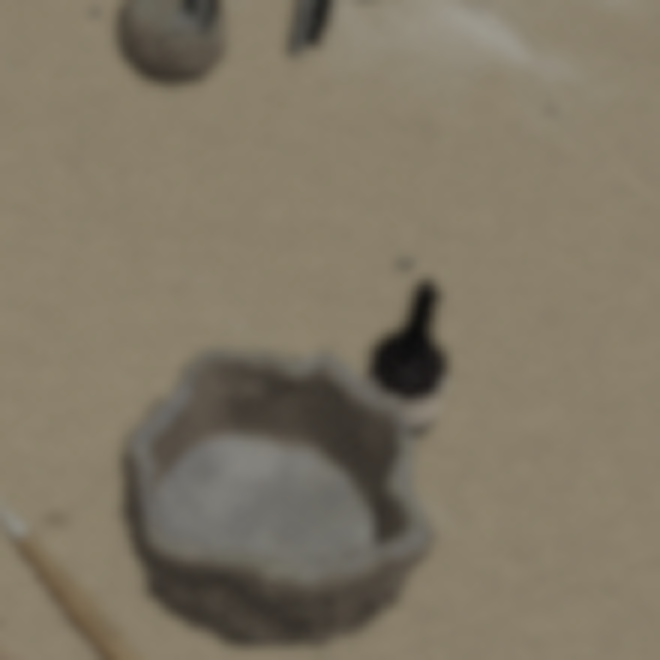

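View pics/t33.png

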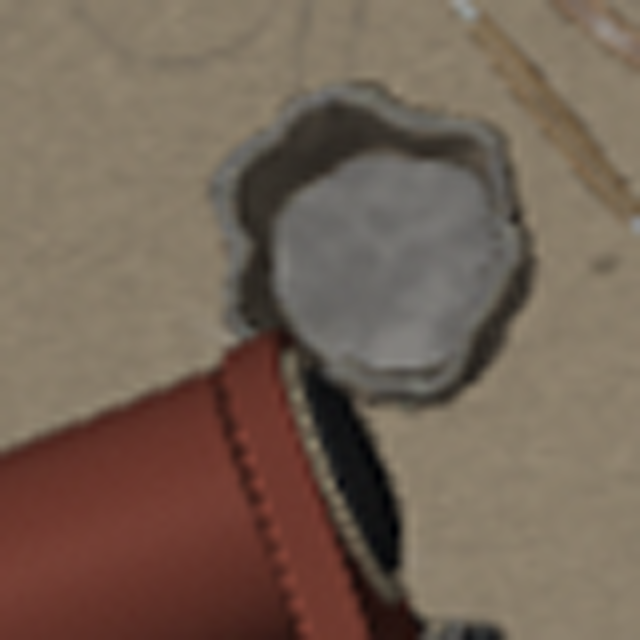

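Emit:
{"name": "arm_command", "arguments": {"steps": [[[-0.025, 0, -0.04], [0, 8, 0], 0.4], [[-0.05, 0, -0.08], [0, 16, 0], 0.4], [[-0.064, 0, -0.096], [0, 24, 0], 0.4], [[-0.064, 0.02, -0.096], [0, 24, 0], 0.4], [[-0.064, 0.03, -0.096], [0, 24, 0], 0.4]]}}

```text
t: 32.6
tool_pos: [0.5875, 0.3402, 0.0791]
tool_rot: [-0.642, -1.828, 1.822]
contact_force: [-0.2, 0.4, -0.1]
opening: 0.0339
```

```bash
python3 - <<'E'
from h import *
print(np.round(ctrl.get_obs()["q"],2))
E
python3 look.py black; python3 snap.py s34.png side 190 290 320 420 6;python3 plan.py w -.977 "(.588,.3407,.029)" "(.589,.3410,.029)"
```

```text
[0.41 0.28 1.58 0.01 1.29 2.66]
side [0.5904 0.3416] 0.15
top [0.5865 0.343 ] 0.79
t=32.70 tcp caddy [0.1939 0.283  0.0777] world [0.5857 0.3394 0.0777] F [-0.8  0.7 -0.9] open 0.034 turn [  0.1 -55.4   0.5]
  shift [-0.0011, 0.0177, -0.0025] leg 0.018 rows 0.4
  shift [-0.0013, 0.0487, -0.0026] leg 0.031 rows 0.6
t=32.75 tcp caddy [0.1947 0.2831 0.0791] world [0.5864 0.3397 0.0791] F [1.2 0.  0.2] open 0.0341 turn [-0.   0.5  0.4]
  shift [-0.001, 0.0501, -0.0018] leg 0.050 rows 1.0
  shift [-0.0015, 0.0501, -0.0027] leg 0.001 rows 0.0
```

View pics/s34.png

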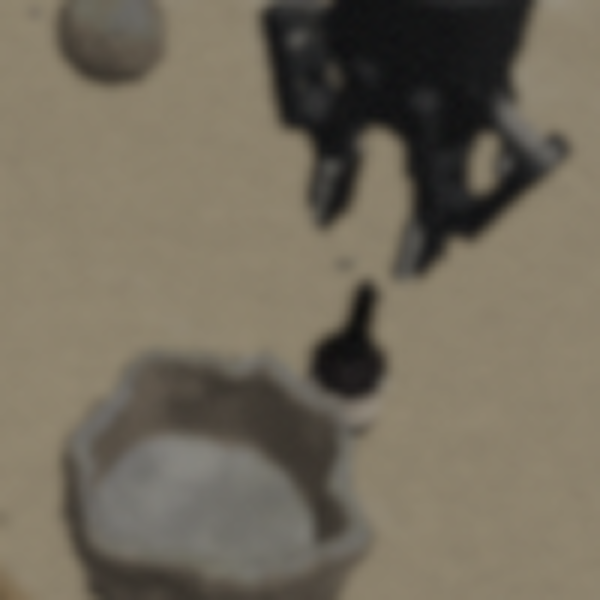

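Emit:
{"name": "arm_command", "arguments": {"steps": [[[-0.001, 0.015, -0.002], [0, 0, 0.4], 0.4], [[-0.001, 0.03, -0.002], [0, 0, 0.4], 0.4], [[-0.001, 0.044, -0.002], [0, 0, 0.4], 0.4], [[-0.001, 0.048, -0.002], [0, 0, 0.4], 0.35], [[-0.001, 0.048, -0.002], [0, 0, 0.4], 0]]}}

```text
t: 33.25
tool_pos: [0.5871, 0.3404, 0.0293]
tool_rot: [-0.646, -1.824, 1.828]
contact_force: [0.2, 0.0, 0.8]
opening: 0.0167
```

```bash
python3 snap.py s35.png side 190 290 320 420 6;python3 plan.py w -.977 "(.5885,.341,.030)"
```

```text
t=33.30 tcp caddy [0.1963 0.2837 0.0304] world [0.5878 0.3407 0.0304] F [ 0.9  1.3 -0.6] open 0.0104 turn [-0.1  0.5  0.1]
  shift [-0.0004, 0.0004, -0.0007] leg 0.001 rows 0.0
```

View pics/s35.png

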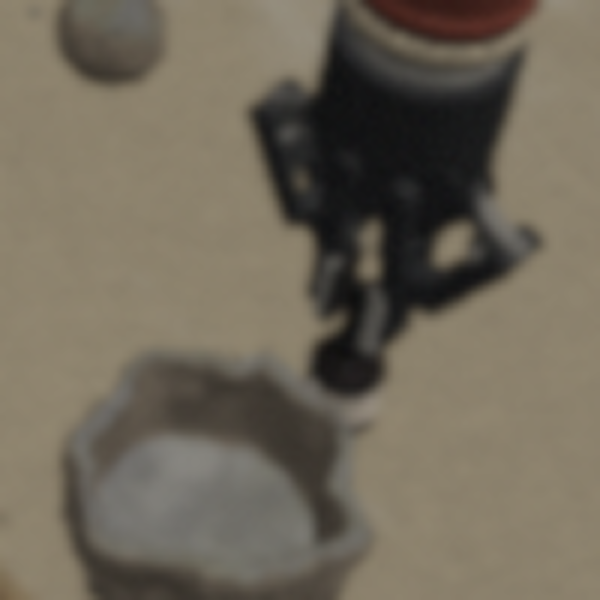

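Gripped (0.0104). Close fully and lift, swinging the wrist back.

Emit:
{"name": "arm_command", "arguments": {"steps": [[[0, 0, 0], [0, 0, 0], 0], [[0, -0.05, 0], [0, 0, 0], 0], [[0, -0.1, 0], [0, 0, 0], 0], [[0, -0.11, 0], [0, -8, 0], 0], [[0, -0.11, 0], [0, -16, 0], 0]]}}

```text
t: 33.8
tool_pos: [0.5908, 0.342, 0.1466]
tool_rot: [-0.411, -2.011, 2.001]
contact_force: [-0.7, -0.8, -1.1]
opening: 0.0104
```

```bash
python3 plan.py c 0 "(-.02,.19,.14)" "(-.0365,0,.14)"
```

```text
t=33.80 tcp caddy [0.1995 0.2841 0.1466] world [0.5908 0.342  0.1466] F [-0.7 -0.8 -1.1] open 0.0104 turn [  0.2 -39.1  -0.4]
  shift [0.111, 0.0047, 0.2115] leg 0.239 rows 4.8
  shift [0.0039, 0.0043, 0.3693] leg 0.191 rows 3.8
```

Emit:
{"name": "arm_command", "arguments": {"steps": [[[0.023, 0, 0.044], [0, -8, 0], 0], [[0.046, 0, 0.088], [0, -16, 0], 0], [[0.069, 0, 0.132], [0, -24, 0], 0], [[0.092, 0, 0.176], [0, -32, 0], 0], [[0.111, 0, 0.211], [0, -39, 0], 0]]}}

```text
t: 34.3
tool_pos: [0.4051, 0.1893, 0.1449]
tool_rot: [-0.291, 2.065, -2.061]
contact_force: [-0.4, -0.2, -0.4]
opening: 0.0107
```

```bash
python3 plan.py c 0 "(-.0365,0,.135)"; python3 snap.py t36.png top 160 260 250 350 7
```

```text
t=34.30 tcp caddy [-0.0216  0.1898  0.1449] world [0.4051 0.1893 0.1449] F [-0.4 -0.2 -0.4] open 0.0107 turn [ 0.1  0.2 -0.5]
  shift [0.0156, 0.0096, 0.1897] leg 0.191 rows 3.8
```

View pics/t36.png

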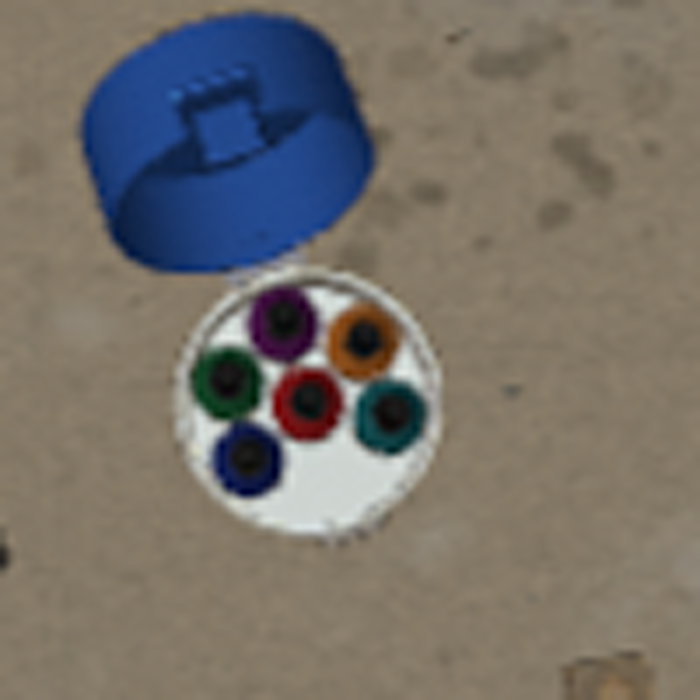

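```bash
python3 - <<'E'
from h import *
from plan import *
t=ctrl.get_image("top")
for n,c in dict(red=(309,398),purple=(284,320),ochre=(364,339),teal=(392,411),green=(228,379),blue=(248,458)).items():
    print(n,np.round(w2c(onz(t,full(c,(250,160),7),.087)),4))
E
```

```text
red [-0.0014  0.0004  0.087 ]
purple [0.0333 0.0002 0.087 ]
ochre [ 0.0151 -0.0295  0.087 ]
teal [-0.0175 -0.0311  0.087 ]
green [0.0168 0.0305 0.087 ]
blue [-0.0176  0.0328  0.087 ]
```

Emit:
{"name": "arm_command", "arguments": {"steps": [[[0.004, 0, 0.048], [0, 0, 0], 0], [[0.008, 0, 0.096], [0, 0, 0], 0], [[0.012, 0, 0.144], [0, 0, 0], 0], [[0.016, 0, 0.18], [0, 0, 0], 0], [[0.016, 0, 0.19], [0, 0, -0.4], 0]]}}

```text
t: 34.9
tool_pos: [0.442, -0.0014, 0.1446]
tool_rot: [-0.289, 2.071, -2.072]
contact_force: [0.1, 0.5, -1.0]
opening: 0.0106
```

```bash
python3 plan.py c 0 "(-.0365,0,.085)"
```

```text
t=34.90 tcp caddy [-0.0398 -0.0036  0.1446] world [ 0.442  -0.0014  0.1446] F [ 0.1  0.5 -1. ] open 0.0106 turn [-0.1 -0.4 -0.1]
  shift [-0.0032, 0.0596, -0.0037] leg 0.060 rows 1.2
```

Emit:
{"name": "arm_command", "arguments": {"steps": [[[-0.003, 0, -0.004], [0, -0.3, 0], 0], [[-0.003, 0.01, -0.004], [0, -0.3, 0], 0], [[-0.003, 0.03, -0.004], [0, -0.3, 0], 0], [[-0.003, 0.05, -0.004], [0, -0.3, 0], 0], [[-0.003, 0.05, -0.004], [0, -0.3, 0], 0]]}}

```text
t: 35.4
tool_pos: [0.441, 0.0053, 0.0908]
tool_rot: [-0.304, 2.072, -2.068]
contact_force: [-1.0, 0.5, -1.8]
opening: 0.0103
```

```bash
python3 snap.py s37.png side 130 250 200 320 5; python3 plan.py c 0 "(-.037,0.0008,.085)"
```

```text
t=35.45 tcp caddy [-0.0378  0.0024  0.0926] world [0.4422 0.005  0.0926] F [-0.2 -0.3 -1.1] open 0.0106 turn [0.1 0.1 0.1]
  shift [-0.0008, 0.0076, 0.0016] leg 0.008 rows 0.2
```

View pics/s37.png

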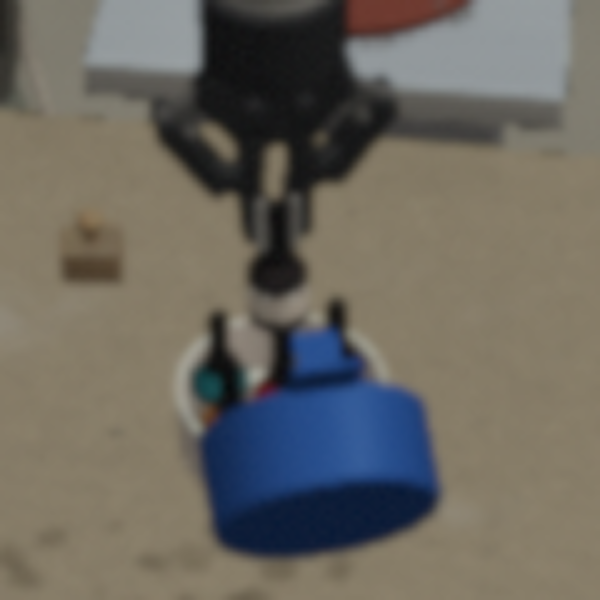

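Emit:
{"name": "arm_command", "arguments": {"steps": [[[-0.001, 0.005, 0.0015], [0, 0, 0], 0], [[-0.001, 0.01, 0.0015], [0, 0, 0], 0], [[-0.001, 0.01, 0.0015], [0, 0, 0], 0], [[-0.001, 0.01, 0.0015], [0, 0, 0], 0]]}}

```text
t: 35.85
tool_pos: [0.4438, 0.0038, 0.0829]
tool_rot: [-0.3, 2.069, -2.068]
contact_force: [-0.4, -0.3, -0.5]
opening: 0.0104
```

```bash
python3 plan.py c 0 "(-.037,0.0008,.0355)"
```

```text
t=35.85 tcp caddy [-0.0366  0.0009  0.0829] world [0.4438 0.0038 0.0829] F [-0.4 -0.3 -0.5] open 0.0104 turn [0.1 0.1 0.1]
  shift [0.0003, 0.0474, 0.0001] leg 0.047 rows 0.9
```

Emit:
{"name": "arm_command", "arguments": {"steps": [[[0, 0.016, 0], [0, 0, 0], 0], [[0, 0.032, 0], [0, 0, 0], 0], [[0, 0.042, 0], [0, 0, 0], 0], [[0, 0.046, 0], [0, 0, 0], 0], [[0, 0.046, 0], [0, 0, 0], 0]]}}

```text
t: 36.35
tool_pos: [0.4436, 0.0038, 0.0368]
tool_rot: [-0.301, 2.07, -2.068]
contact_force: [0.1, 0.6, -1.0]
opening: 0.0109
```

```bash
python3 plan.py c 0 "(-.037,0.0008,.0355)"
```

```text
t=36.35 tcp caddy [-0.0368  0.0009  0.0368] world [0.4436 0.0038 0.0368] F [ 0.1  0.6 -1. ] open 0.0109 turn [0.1 0.1 0.1]
  shift [0.0002, 0.0013, 0.0001] leg 0.001 rows 0.0
```

Emit:
{"name": "arm_command", "arguments": {"steps": [[[0, 0.001, 0], [0, 0, 0], 0], [[0, 0.001, 0], [0, 0, 0], 0.25], [[0, 0.001, 0], [0, 0, 0], 0.25], [[0, -0.02, 0], [0, 0, 0], 0.25], [[0, -0.065, 0], [0, 0, 0], 0.25]]}}

```text
t: 36.85
tool_pos: [0.4405, 0.0043, 0.0988]
tool_rot: [-0.31, 2.076, -2.069]
contact_force: [1.5, -0.5, -0.7]
opening: 0.0215
```

```bash
python3 plan.py c 0 "(-.03,-.17,.12)" "(.16,-.17,.19)"
```

```text
t=36.85 tcp caddy [-0.0397  0.0022  0.0988] world [0.4405 0.0043 0.0988] F [ 1.5 -0.5 -0.7] open 0.0215 turn [0.3 0.1 0.6]
  shift [-0.0093, -0.0221, 0.1721] leg 0.174 rows 3.5
  shift [-0.1986, -0.094, 0.172] leg 0.202 rows 4.0
```

Emit:
{"name": "arm_command", "arguments": {"steps": [[[0, -0.01, 0.045], [0, 0, 0.4], 0.1], [[0, -0.02, 0.09], [0, 0, 0.4], 0], [[-0.01, -0.022, 0.135], [0, 0, 0.4], 0], [[-0.01, -0.022, 0.172], [0, 0, 0.4], 0], [[-0.05, -0.045, 0.172], [0, 0, 0.4], 0]]}}

```text
t: 37.35
tool_pos: [0.5345, -0.1513, 0.1396]
tool_rot: [-0.301, 2.083, -2.071]
contact_force: [-0.4, -0.5, -0.6]
opening: 0.0002
```

```bash
python3 - <<'E'
from fit import *
from plan import *
s=ctrl.get_image("side");t=ctrl.get_image("top"); save(t,"t38.png",(160,260,250,350),7);save(s,"s38.png",(150,290,90,290),4)
plan([(.155,-.14,.2),(.155,0,.2),(.155,0,.137)])
for rt in(.057,.055,.053): print(fitlid(s,t,(*C,.285,2.0),rt))
# fixed pose, scan phi
dome,tab=lidpts(rt=.056)
E
```

```text
t=37.45 tcp caddy [ 0.0148 -0.1728  0.1463] world [ 0.542  -0.1484  0.1463] F [0.1 0.4 1.6] open 0.0004 turn [ 0.1  0.  -0.2]
  shift [-0.1404, -0.0532, -0.0329] leg 0.154 rows 3.1
  shift [-0.1404, -0.053, -0.1729] leg 0.140 rows 2.8
  shift [-0.1402, 0.01, -0.1728] leg 0.063 rows 1.3
(array([0.48207471, 0.00670451, 0.35930273, 1.94363301]), np.float64(0.19711375596307146))
(array([0.48204059, 0.00999054, 0.32963999, 1.94796248]), np.float64(0.1745891898892581))
(array([0.48194001, 0.01261292, 0.30706042, 1.95388671]), np.float64(0.17129556893563547))
```

View pics/t38.png

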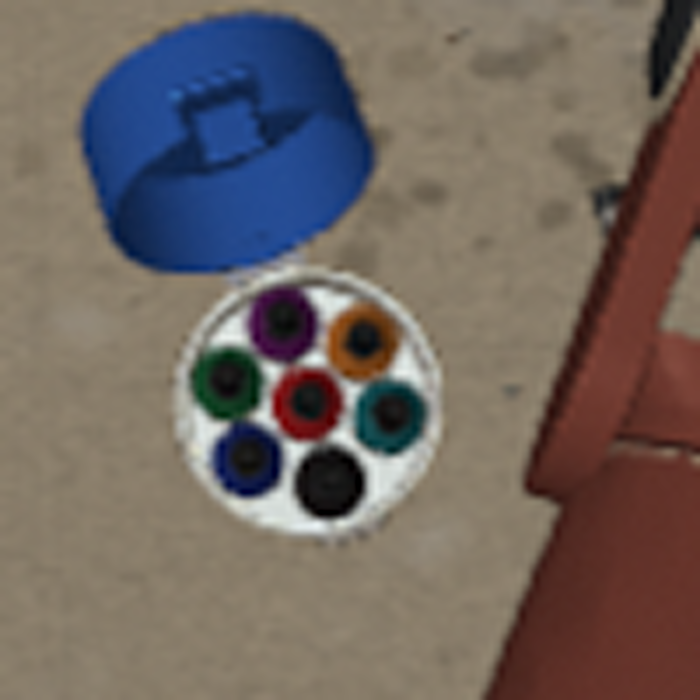

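View pics/s38.png

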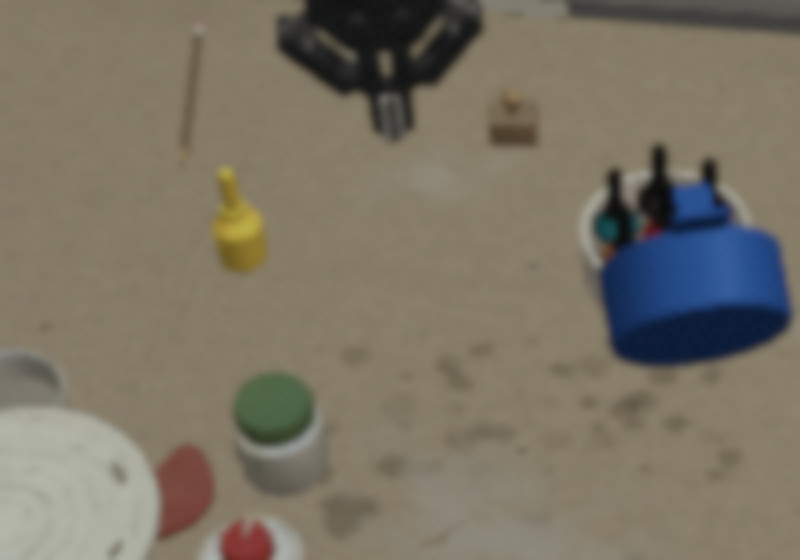

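```bash
python3 - <<'E'
from h import *
from plan import *
s=ctrl.get_image("side");t=ctrl.get_image("top")
for phi in(1.9,1.95,2.0,2.05):
  r=.147
  for y in(-.017,.017):
    w=c2w((.062-r*np.cos(phi)+.003*np.sin(phi),y,.046+r*np.sin(phi)+.003*np.cos(phi)))
    print(phi,(proj(s,w)[0]-[90,150]+.5)*4,(proj(t,w)[0]-[250,160]+.5)*7)
E
python3 plan.py c 0 "(.16,-.14,.2)"  "(.16,0,.2)" "(.16,0,.138)"
```

```text
1.9 [668.25041234 198.3480383 ] [264.63643119  91.61994959]
1.9 [723.98826453 191.7233776 ] [181.90238376 118.49686914]
1.95 [670.16879013 209.42308608] [259.23808075  76.47484373]
1.95 [726.02806637 202.73785351] [176.75879819 103.2676984 ]
2.0 [672.05684984 220.78730951] [253.99084678  61.92774676]
2.0 [728.02261796 214.04192302] [171.78959365  88.62903733]
2.05 [673.90806783 232.4043506 ] [248.91091892  48.02173655]
2.05 [729.96495432 225.59946498] [167.00978687  74.62434903]
t=37.55 tcp caddy [ 0.0116 -0.1704  0.1433] world [ 0.5382 -0.1469  0.1433] F [-0.4 -0.3 -1. ] open 0.0003 turn [0.2 0.1 0.1]
  shift [-0.1484, -0.0569, -0.0304] leg 0.162 rows 3.2
  shift [-0.1486, -0.0563, -0.1704] leg 0.140 rows 2.8
  shift [-0.1487, 0.0057, -0.1701] leg 0.062 rows 1.2
```

Emit:
{"name": "arm_command", "arguments": {"steps": [[[-0.04, -0.05, 0], [0, 0, 0], 0], [[-0.09, -0.057, 0], [0, 0, 0], 0], [[-0.135, -0.057, -0.01], [0, 0, 0], 0], [[-0.149, -0.057, -0.05], [0, 0, 0], 0], [[-0.149, -0.057, -0.1], [0, 0, 0], 0]]}}

```text
t: 38.05
tool_pos: [0.6536, -0.0078, 0.1989]
tool_rot: [-0.303, 2.074, -2.065]
contact_force: [0.0, 0.9, 0.1]
opening: -0.0001
```

```bash
python3 plan.py c 0 "(.162,0,.2)" "(.162,0,.138)"
```

```text
t=38.05 tcp caddy [ 0.1615 -0.0693  0.1989] world [ 0.6536 -0.0078  0.1989] F [0.  0.9 0.1] open -0.0001 turn [0.3 0.1 0.2]
  shift [-0.0006, -0.0007, -0.0693] leg 0.069 rows 1.4
  shift [-0.0008, 0.0613, -0.069] leg 0.062 rows 1.2
```

Emit:
{"name": "arm_command", "arguments": {"steps": [[[0, 0, -0.045], [0, 0, 0], 0], [[0, 0, -0.069], [0, 0, 0], 0], [[0, 0, -0.069], [0, 0, 0], 0], [[0, 0.03, -0.069], [0, 0, 0], 0], [[0, 0.055, -0.069], [0, 0, 0], 0]]}}

```text
t: 38.55
tool_pos: [0.6335, 0.0583, 0.1439]
tool_rot: [-0.302, 2.072, -2.065]
contact_force: [0.7, -0.4, -0.5]
opening: 0.0002
```

```bash
python3 snap.py s39.png side 110 250 200 340 5; python3 plan.py c 0 "(.162,0,.138)" "(.111,0,.139)" "(.078,0,.148)"
```

```text
t=38.60 tcp caddy [0.1574 0.0006 0.1376] world [0.6301 0.0581 0.1376] F [-1.7  0.7 -4.2] open 0.0001 turn [0.4 0.1 0.7]
  shift [-0.0046, -0.0004, 0.0006] leg 0.005 rows 0.1
  shift [0.0464, -0.0008, 0.0005] leg 0.051 rows 1.0
  shift [0.0795, -0.0094, 0.0004] leg 0.034 rows 0.7
```

View pics/s39.png

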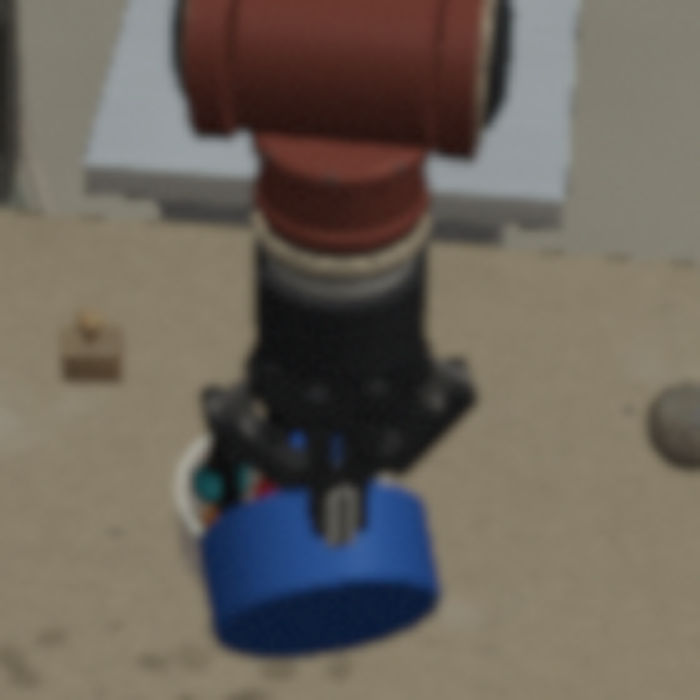

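Emit:
{"name": "arm_command", "arguments": {"steps": [[[0.015, -0.002, 0], [0, 0, 0], 0], [[0.03, -0.002, 0], [0, 0, 0], 0], [[0.046, -0.003, 0], [0, 0, 0], 0], [[0.06, -0.007, 0], [0, 0, 0], 0], [[0.06, -0.007, 0], [0, 0, 0], 0]]}}

```text
t: 39.1
tool_pos: [0.5717, 0.0402, 0.1461]
tool_rot: [-0.311, 2.078, -2.069]
contact_force: [0.6, 0.3, -0.1]
opening: -0.0003
```

```bash
python3 snap.py s40.png side 110 250 200 340 5; python3 plan.py c 0 "(.078,0,.148)" "(.055,0,.150)" "(.03,0,.147)"
```

```text
t=39.15 tcp caddy [ 9.70e-02 -1.00e-04  1.46e-01] world [0.5724 0.0404 0.146 ] F [ 0.8 -0.4  0.5] open -0.0002 turn [0.4 0.  0.6]
  shift [0.0191, -0.0018, -0.0002] leg 0.019 rows 0.4
  shift [0.0421, -0.0036, -0.0002] leg 0.023 rows 0.5
  shift [0.067, -0.0003, -0.0002] leg 0.025 rows 0.5
```

View pics/s40.png

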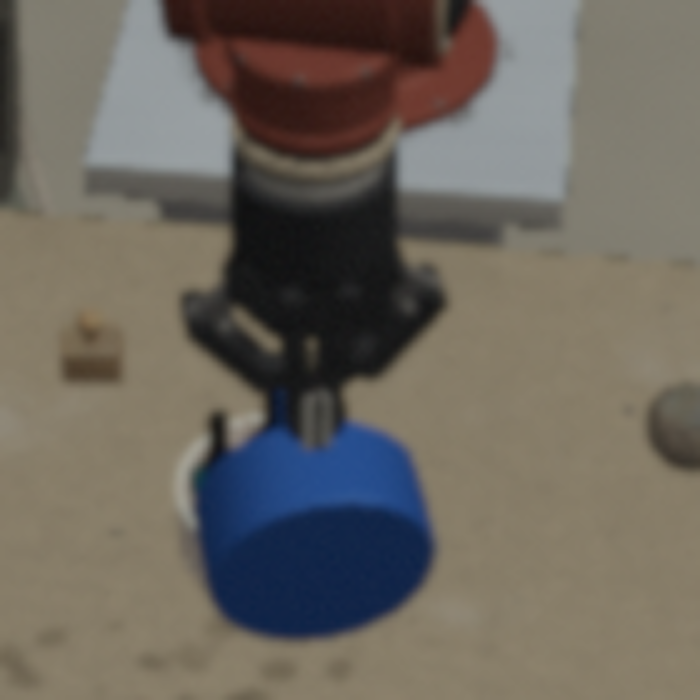

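Emit:
{"name": "arm_command", "arguments": {"steps": [[[0.013, -0.003, 0], [0, 0, 0], 0], [[0.026, -0.004, 0], [0, 0, 0], 0], [[0.04, -0.005, 0], [0, 0, 0], 0], [[0.054, -0.004, 0], [0, 0, 0], 0], [[0.067, -0.001, 0], [0, 0, 0], 0]]}}

```text
t: 39.65
tool_pos: [0.5085, 0.0213, 0.1481]
tool_rot: [-0.309, 2.077, -2.068]
contact_force: [0.0, 0.4, -0.4]
opening: -0.0
```

```bash
python3 snap.py s41.png side 110 250 200 340 5; python3 plan.py c 0 "(.03,0,.147)" "(.0043,0,.138)" "(-.0195,0,.123)" "(-.0414,0,.105)"
```

```text
t=39.70 tcp caddy [ 0.0284 -0.0003  0.1471] world [0.5066 0.021  0.1471] F [-0.1 -0.3  0. ] open 0.0 turn [0.4 0.  0.7]
  shift [-0.0016, 0.0001, -0.0003] leg 0.002 rows 0.0
  shift [0.024, 0.0094, -0.0002] leg 0.027 rows 0.5
  shift [0.0476, 0.0247, -0.0002] leg 0.028 rows 0.6
  shift [0.0693, 0.043, -0.0] leg 0.028 rows 0.6
```

View pics/s41.png

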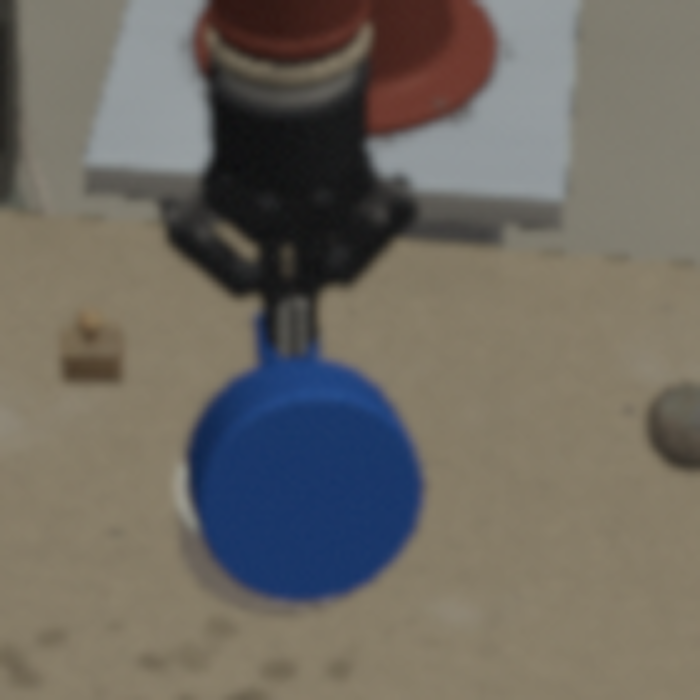

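Working as planned; follow the tab's arc down.

Emit:
{"name": "arm_command", "arguments": {"steps": [[[0.012, 0.004, 0], [0, 0, 0], 0], [[0.024, 0.009, 0], [0, 0, 0], 0], [[0.036, 0.016, 0], [0, 0, 0], 0], [[0.048, 0.024, 0], [0, 0, 0], 0], [[0.058, 0.032, 0], [0, 0, 0], 0]]}}

```text
t: 40.2
tool_pos: [0.4508, 0.0045, 0.1159]
tool_rot: [-0.311, 2.078, -2.069]
contact_force: [0.4, 0.8, 0.1]
opening: 0.0002
```

```bash
python3 snap.py s42.png side 110 250 200 340 5; python3 plan.py c 0 "(-.0414,0,.105)" "(-.054,0,.09)" "(-.068,0,.066)" "(-.0745,0,.04)"
```

```text
t=40.25 tcp caddy [-3.19e-02  1.00e-04  1.14e-01] world [0.4485 0.0044 0.114 ] F [-0.5 -0.  -1. ] open 0.0 turn [ 0.4 -0.   0.9]
  shift [0.0093, 0.0091, 0.0002] leg 0.013 rows 0.3
  shift [0.0217, 0.0243, 0.0003] leg 0.020 rows 0.4
  shift [0.0353, 0.0485, 0.0005] leg 0.028 rows 0.6
  shift [0.0414, 0.0746, 0.0007] leg 0.027 rows 0.5
```

View pics/s42.png

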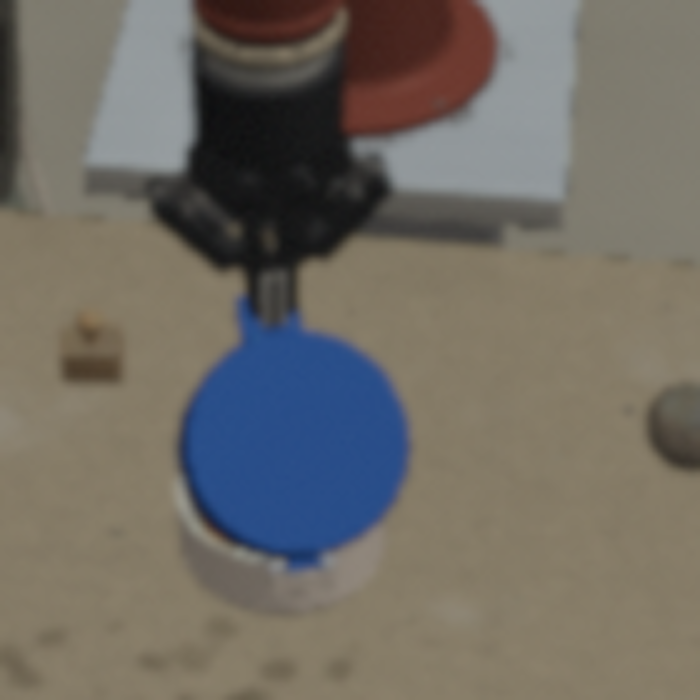

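Emit:
{"name": "arm_command", "arguments": {"steps": [[[0.01, 0.009, 0], [0, 0, 0], 0], [[0.018, 0.018, 0], [0, 0, 0], 0], [[0.026, 0.029, 0], [0, 0, 0], 0], [[0.032, 0.041, 0], [0, 0, 0], 0], [[0.037, 0.053, 0], [0, 0, 0], 0]]}}

```text
t: 40.75
tool_pos: [0.4116, -0.0059, 0.0605]
tool_rot: [-0.315, 2.081, -2.071]
contact_force: [0.4, -0.4, 0.7]
opening: -0.0002
```

```bash
python3 snap.py s43.png side 110 250 200 340 5; python3 plan.py c 0  "(-.0745,0,.045)" "(-.0755,0,.032)" "(-.0755,0,.025)"
```

```text
t=40.80 tcp caddy [-0.0724  0.0015  0.0581] world [ 0.4093 -0.0057  0.0581] F [-0.6 -0.2 -1.8] open 0.0003 turn [ 0.5 -0.   1.2]
  shift [0.0019, 0.0131, 0.0016] leg 0.013 rows 0.3
  shift [0.0026, 0.0262, 0.0017] leg 0.013 rows 0.3
  shift [0.0025, 0.0332, 0.0018] leg 0.007 rows 0.1
```

View pics/s43.png

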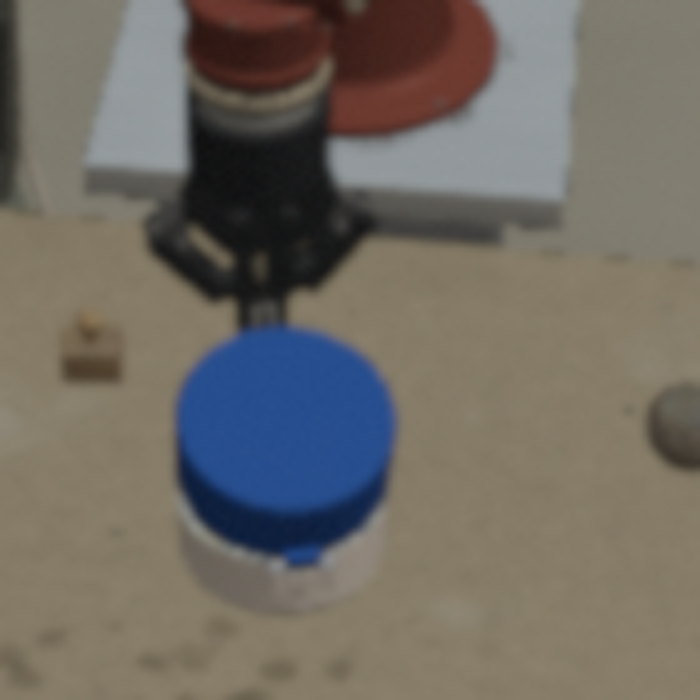

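Emit:
{"name": "arm_command", "arguments": {"steps": [[[0.002, 0.01, 0.001], [0, 0, 0], 0], [[0.003, 0.018, 0.001], [0, 0, 0], 0], [[0.003, 0.023, 0.001], [0, 0, 0], 0], [[0.003, 0.027, 0.001], [0, 0, 0], 0], [[0.003, 0.03, 0.001], [0, 0, 0], 0]]}}

```text
t: 41.3
tool_pos: [0.4061, -0.0075, 0.028]
tool_rot: [-0.32, 2.084, -2.071]
contact_force: [-0.2, 0.1, 0.2]
opening: -0.0
```

```bash
python3 plan.py c 0  "(-.0755,0,.025)"; python3 snap.py s44.png side 110 250 200 340 5; python3 plan.py c 0  "(-.0755,0,.025)"
```

```text
t=41.30 tcp caddy [-0.0759  0.0006  0.028 ] world [ 0.4061 -0.0075  0.028 ] F [-0.2  0.1  0.2] open -0.0 turn [ 0.5 -0.   1.2]
  shift [-0.0005, 0.0029, 0.0007] leg 0.003 rows 0.1
t=41.35 tcp caddy [-0.0761  0.0009  0.0274] world [ 0.4059 -0.0073  0.0274] F [-0.2  0.7 -0.8] open -0.0006 turn [ 0.5 -0.   1.2]
  shift [-0.0007, 0.0024, 0.0009] leg 0.003 rows 0.1
```

View pics/s44.png

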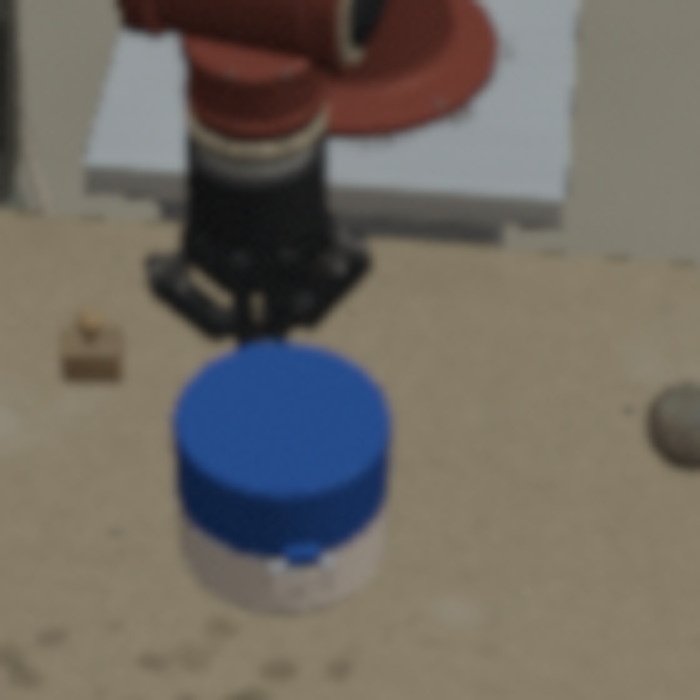

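Emit:
{"name": "arm_command", "arguments": {"steps": [[[0, 0.002, 0], [0, 0, 0], 0], [[0, 0.004, 0], [0, 0, 0], 0], [[0, 0.005, 0], [0, 0, 0], 0]]}}

```text
t: 41.65
tool_pos: [0.4063, -0.0074, 0.0243]
tool_rot: [-0.322, 2.085, -2.071]
contact_force: [-8.5, 0.6, 18.0]
opening: 0.0
```

```bash
python3 plan.py c 0  "(-.0755,0,.025)"
```

```text
t=41.65 tcp caddy [-0.0758  0.0007  0.0243] world [ 0.4063 -0.0074  0.0243] F [-8.5  0.6 18. ] open 0.0 turn [ 0.6 -0.   1.2]
  shift [-0.0003, -0.0007, 0.0007] leg 0.001 rows 0.0
```

Emit:
{"name": "arm_command", "arguments": {"steps": [[[0, 0.005, 0], [0, 0, 0], 0], [[0, -0.02, 0], [0, 0, 0], 0], [[0, -0.06, 0], [0, 0, 0], 0], [[0.02, -0.1, 0.03], [0, 0, 0], 0], [[0.02, -0.12, 0.08], [0, 0, 0], 0]]}}

```text
t: 42.15
tool_pos: [0.4117, -0.084, 0.1451]
tool_rot: [-0.319, 2.077, -2.069]
contact_force: [1.0, 0.0, 1.3]
opening: -0.0002
```

```bash
python3 plan.py w 0 "(.35,-.25,.2)"
```

```text
t=42.15 tcp caddy [-0.0922 -0.0744  0.1451] world [ 0.4117 -0.084   0.1451] F [1.  0.  1.3] open -0.0002 turn [0.3 0.2 0.9]
  shift [0.1073, -0.0541, 0.1412] leg 0.185 rows 3.7
```

Emit:
{"name": "arm_command", "arguments": {"steps": [[[0.03, -0.02, 0.04], [0, 0, 0], 0], [[0.06, -0.04, 0.08], [0, 0, 0], 0], [[0.09, -0.054, 0.12], [0, 0, 0], 0], [[0.1, -0.054, 0.16], [0, 0, 0], 0], [[0.1, -0.054, 0.2], [0, 0, 0], 0]]}}

```text
t: 42.65
tool_pos: [0.373, -0.3075, 0.2009]
tool_rot: [-0.314, 2.075, -2.074]
contact_force: [0.9, -0.3, -0.7]
opening: -0.0001
```

```bash
python3 - <<'E'
from fit import *
from plan import *
s=ctrl.get_image("side");t=ctrl.get_image("top")
save(t,"t45.png",(165,255,250,340),7);save(s,"s45.png",(150,260,200,310),6)
for rt in(.059,.057,.055): print(rt,[ (np.round(a,4),round(b,3)) for a,b in [fitlid(s,t,(*C,.285,.03),rt)]])
# phi scan fixed pose
for phi in(0,.04,.08,.12):
  dome,tab=lidpts(rt=.058); c=[]
  for d in(s,t):
    m=bluemask(d); box=(140,260,230,330); M=cv2.resize(m[box[0]:box[1],box[2]:box[3]].astype(np.float32),None,fx=4,fy=4)>.5
    r=render(d,[toworld(dome,*C,.285,phi),toworld(tab,*C,.285,phi)],box)>0; c.append(round(1-(r&M).sum()/(r|M).sum(),3))
  print(phi,c)
E
```

```text
0.059 [(array([ 0.4803,  0.0132,  0.2945, -0.06  ]), np.float64(0.154))]
0.057 [(array([ 0.4804,  0.013 ,  0.2928, -0.0342]), np.float64(0.116))]
0.055 [(array([0.4807, 0.0125, 0.2854, 0.0078]), np.float64(0.113))]
0 [np.float64(0.111), np.float64(0.041)]
0.04 [np.float64(0.123), np.float64(0.059)]
0.08 [np.float64(0.134), np.float64(0.08)]
0.12 [np.float64(0.143), np.float64(0.098)]
```

View pics/s45.png

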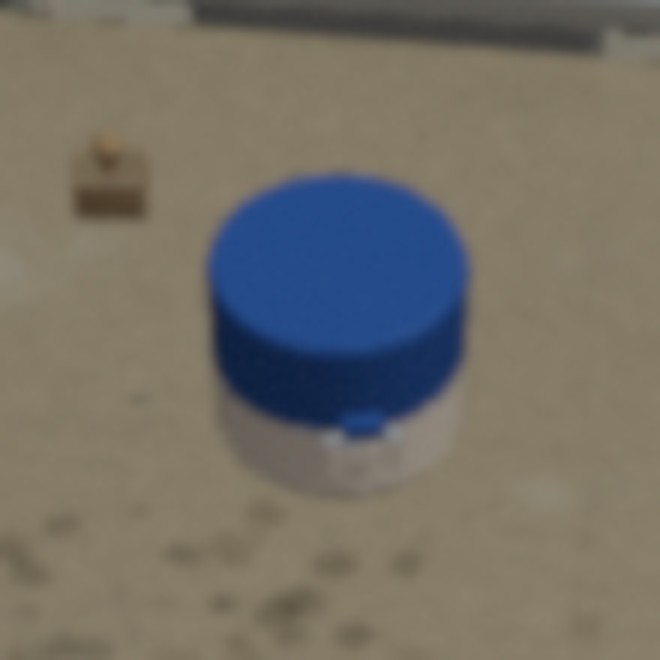

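View pics/t45.png

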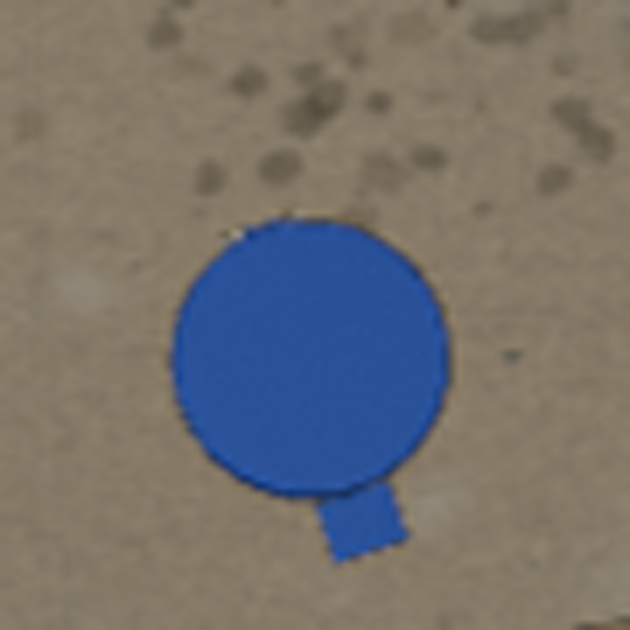

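```bash
python3 - <<'E'
from h import *
s=ctrl.get_image("side"); save(s,"s46.png")
print(ctrl.get_obs()["t"],ctrl.get_obs()["contact_force"]); print(ctrl.finish_job())
E
```

```text
42.8 [-1.19987942  0.60799405 -0.21724584]
the job is handed in; nothing more can be done
None
```

View pics/s46.png

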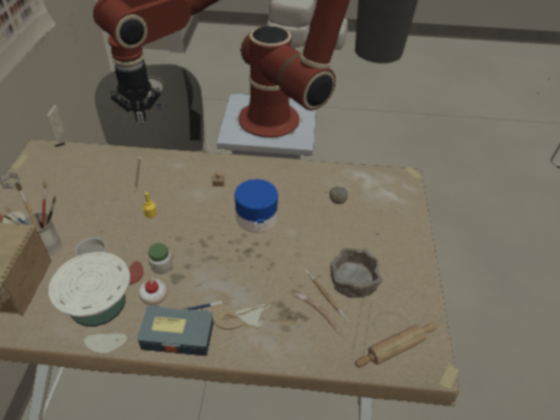

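I pushed the lid wide open (about 2.0 rad) and stood all seven bottles upright in the caddy, with red in the middle and the other six around it. I then swung the lid over, pressed the tab and handed the job in at about 43 s. The yellow look-alike stayed on the table; the arm kept clear of the jar and the stamp, and they look unmoved in the last picture.

**Checks that passed:**
- Before closing, the top view showed the full honeycomb. Red was about 1.5 mm off centre; the five ring bottles I measured were within 37 mm. I placed black, the seventh, at 37 mm by the arm's reading and checked it only by eye.
- At the tab, the force reached 18 N, more than the 5–12 N the catch needs, at the shut height. After the arm let go, the lid stayed down. With the caddy position held fixed, the images fitted 0 rad better than the 0.08 rad catch position.

**Checks that disagreed:**
- **Fingertip height:** the fingertips were really about 26 mm higher than the reported TCP. I found this when the first grasp closed just above the red cap, and I corrected every height after that.
- **Lid angle:** fits with the caddy position left free gave −0.06 to +0.01 rad depending on the assumed dome shape. That is noisier than I'd like, but all are on the shut side.

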